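# Empty the wax pail into the canister and lock the lid

### The job

Put the wax cakes that lie loose on the bench into the pail. Then carry the pail by its bail to the canister, rest its two side pins in the slots of the canister's forks, let go, take the bar on its bottom rim and lift that to tip all the wax into the canister. Stand the empty pail upright on the bench again, clear of the canister, and close the canister with its lid, turned so that both lugs drop fully into the rim's notches; do not push the other things about.

Things in the scene. Friction and masses are not known exactly. Their poses are not given: they have to be found in the camera images.
- pail_ear (a point): Flared steel pail, 92 mm high, 80 mm across the bottom, 120 mm the rim, wall 3 mm, 0.36 kg, upright at the start. Point: its middle on the axis of its side pins, 68 mm above its bottom; z the pail's axis, y along the pins, x away from the tipping bar. Pins 10 mm thick reach 89 mm out to both sides; an 18 mm collar on each ends 74 mm out. The bail turns on the same axis.
- bail_grip (a point): Middle of the bail's round wooden grip, 16 mm thick, 84 mm long along its y (parallel to the pail's pins), 105 mm from the pin axis; to be gripped across, from above. The bail's wires run 66 mm to both sides of the pail's middle.
- bail (a joint): Angle of the bail against the pail: 0 upright above the pail, positive leaning to the pail's +x side (away from the tipping bar), -1.35 to 1.35 rad. It stays where it is left (friction 0.06 N m) and turns along with the pail when that is tipped. It starts leaning over by 0.6 to 0.85.
- tip_bar (a point): Middle of the tipping bar, a round bar 12 mm thick on the pail's bottom rim, free for 48 mm along the pail's y between two brackets: 82 mm to the pail's -x and 60 mm below the pin axis, 42 mm clear of the pail's bottom edge. It can turn between fingers that pinch it across. With the pail in the forks it must be on the canister's -x side, towards the robot.
- canister_mouth (a point): Round metal canister fixed on the bench, 102 mm high, 132 mm across inside, 141 mm outside, floor 4 mm. Point: centre of its mouth at rim height; z up, x roughly away from the robot. The rim has two notches, 28 mm wide and 12 mm deep, opposite one another at its +x and -x sides. The closed lid's underside is 86 mm above the bench: wax that happens to lie higher must first be pushed down.
- fork_mid (a point): Where point pail_ear lies when the pail hangs in the forks: 25 mm to -x of the canister's centre, 189 mm above the bench; canister's axes. Forks: two upright plates, 78 to 84 mm to either side (y), each with a slot 16 mm wide, flared at the top, that ends 45 mm above this point. There the pail turns freely, hangs upright by itself, and empties if tipped forwards (rim to +x) by 2.1 rad.
- lid_handle (a point): Lid, 0.16 kg: tapered disc 127 mm across, 10 mm thick; bar handle 70 mm long (x), 16 mm thick (y), 14 mm high, 17 mm of air below it. Point: handle's centre, 34 mm above the lid's underside. Two lugs, 18 mm wide, at its +x and -x ends reach 71.5 mm out, undersides 4 mm above the lid's. Height of this point: 132 mm with the lugs on the rim, 120 mm with them down in the notches.
- wax_1_c (a point): Centre of a wax cake, 34 x 52 x 20 mm (its x, y, z), 35 g; in the pail at the start.
- wax_2_c (a point): Centre of a wax cake, 34 x 52 x 20 mm (its x, y, z), 35 g; flat on the bench at the start, or absent.
- wax_3_c (a point): Centre of a wax cake, 34 x 52 x 20 mm (its x, y, z), 35 g; flat on the bench at the start, or absent.
- wax_4_c (a point): Centre of a wax cake, 34 x 52 x 20 mm (its x, y, z), 35 g; flat on the bench at the start, or absent.
- tacks: Bystander, to be left alone. Open round tin of tacks, 68 mm across, 24 mm high; origin at its underside.
- driver: Bystander, to be left alone. Screwdriver lying on the bench, 196 mm long (along its y); origin at its underside.
Not all that is in view belongs to the job. What is shaped like the part that bears wax_1_c but blue is not meant.

How it is judged:
By the outcome, as a careful person would: the job done as asked, in the order asked, and still so for the second after the job is handed in, with the robot touching nothing.
Of wax_2, wax_3, wax_4 only 1 to 3 are there at a start; the rules pass over those that are not, and their reading is None.
At some moment in a run one of wax_2, wax_3, wax_4, lid may be knocked a few centimetres aside while the robot is not near it.
It also fails if it takes over 210 s, if anything falls off the work surface, if the arm or the gripper's body presses on something with over 40 N, if the wrist force passes 120 N, or if a joint passes its speed limit or range.

### The arm

A 7-joint arm with a two-finger parallel gripper is mounted at the origin on a cart in front of the work surface, level with it; the furniture and walls round the work are solid. World frame = base frame: x ahead of the robot, y to its left, z up, the work surface at z = 0. Lengths are in m, angles in rad, forces in N, time in s.
With the tool pointing down it reaches from about 0.4 to 0.85 m from the base axis. Payload 10.4 kg.
Tool frame: the origin (TCP) lies between the finger pads; the fingertips stand 19 mm ahead of it and the grasp point (between the pads) is the TCP; z points along the fingers, x is the direction in which the jaws open and shut, and the axes are right-handed (so a half turn about z gives the same grasp; the last joint's range is limited). The gripper opens to 87 mm and grips with 3 to 60 N. Pads are 19 mm wide; open, the fingers measure 117 mm over their backs; the gripper's body (75 mm by 190 mm) begins 51 mm behind the grasp point.
Start: joints at [-1.189, 0.332, -0.065, 1.46, 0.022, 1.35, -0.088], TCP at [0.246, 0.575, 0.242] pointing down, gripper open.
Joint ranges: [-2.6, 2.6], [-0.5, 2.12], [-1.47, 1.34], [0.16, 2.42], [-1.27, 4.41], [0.06, 2.06], [-2.6, 2.6]. Speed limits (rad/s): [2.22, 2.22, 2.79, 2.79, 3.14, 3.14, 3.14].

### API

Orientations are given as a unit quaternion [x, y, z, w].
In Python, from bench import * gives the robot as it stands.
- The arm moves only by the tool step_arm, never from a script. Its argument "commands" is a list of rows, each a list of 6 numbers: the shift along the tool's x, y, z in m, then the turn, a rotation vector about the tool's x, y, z in rad. In form: [[tx, ty, tz, rx, ry, rz], ...]. A call has 1 to 12 rows; each row shifts and turns the commanded pose from where the row before left it, along the tool's axes as they then stand; what a row does not reach is not made up. A row lasts 1/10 s, in which the tool goes at most 50 mm and 8.59 degrees, less where a joint would pass 70% of its speed; a pose out of reach is approached as far as the arm can. A call with a gripper value outside its range is refused whole. "gripper" is the opening, from 0 (shut) to 1 (fully open), set as the call begins (left out, the last holds). The fingers move at their own pace and stop on an object; "grip_force" is the grip in N (left out, the last holds). Time passes only in rows, so rows that do not move let the fingers close. It gives the time, the measured TCP pose, the force and the opening at its end, in the units of the state.
- read_state(): the state, without advancing time (a new reading comes with each control period).
- camera(name): name is "side" or "top" or "wrist"; returns the picture (480x640x3 uint8, red, green, blue); there is no depth.
- get_calibration(name): a dict with "fx", "fy", "cx", "cy" (pixels), "R" (3x3) and "t" (3): a world point X has camera coordinates R X + t. Camera axes: x right, y down, z forward; pixel columns grow to the right and rows downward; lengths in m; the calibration is good to about 2 mm. The wrist camera is an equidistant fisheye: a pixel r from the principal point sees the ray r / f radians off the axis. A picture is of the moment at which its call begins: read the wrist's pose just before it. get_calibration takes no time and is no camera call; for the wrist camera it gives the pose at the moment of the call.
- close_job(): hands the job in, once; it reports no verdict.
The state is a dict: "time": time; "joint_positions": joint angles; "joint_vel": joint speeds; "joint_torque": joint torques, N m; "ee_pos": TCP position; "eef_rot": TCP orientation; "ft_force": force on the tool from outside, world axes, zero at the start; "torque": the same for the moment, N m; "width": finger opening in m.
Only numpy, scipy, OpenCV 4.12 (cv2) and the standard library are available. Lean on these libraries where they do the work, as an engineer would, in place of code of your own. Each camera call takes 0.05 s, during which the arm holds its last target. There are 200 camera calls.

## Working session

There is one attempt and no reset: what is moved stays moved. The work goes in short steps, Python scripts to look and compute and a tool call to move; the robot and the scene stay as the last step left them, time stands still between calls to the robot, and variables do not carry over. Pictures are saved under pics/ and viewed, on a budget of 14 in all, crops included, one or two more only if the job needs it, and the job is handed in when it is done.

Besides the shell and the picture viewer there is one more tool, called after "Request:" by a JSON object that holds its "api" and its "payload". step_arm: Moves the arm, as the interface text tells. Its arguments: {"type":"object","properties":{"commands":{"type":"array","items":{"type":"array","items":{"type":"number"}}},"gripper":{"type":"number"},"grip_force":{"type":"number"}},"required":["commands"]}

```bash
mkdir -p pics; ls
cat > h.py <<'E'
from bench import *
import numpy as np, cv2
from scipy.spatial.transform import Rotation as Ro
def snap(name,fn=None):
    c=get_calibration(name); im=camera(name)
    if fn: cv2.imwrite('pics/'+fn, im[:,:,::-1])
    return im,c
def ray(c,u,v,fish=False):
    x=(u-c['cx'])/c['fx']; y=(v-c['cy'])/c['fy']
    if fish:
        r=np.hypot(x,y); s=np.sin(r)/max(r,1e-9); d=np.array([x*s,y*s,np.cos(r)])
    else: d=np.array([x,y,1.])
    R=np.array(c['R']);t=np.array(c['t'])
    return -R.T@t, R.T@d/np.linalg.norm(d)
def plane(c,u,v,z,fish=False):
    o,d=ray(c,u,v,fish); return o+d*(z-o[2])/d[2]
def proj(c,X,fish=False):
    p=np.array(c['R'])@np.array(X)+np.array(c['t'])
    if fish:
        r=np.hypot(p[0],p[1]); th=np.arctan2(r,p[2]); p=np.array([p[0]/r*th,p[1]/r*th,1])
    return c['fx']*p[0]/p[2]+c['cx'], c['fy']*p[1]/p[2]+c['cy']
E
python3 - <<'E'
from h import *
s=read_state();print(s)
a,c=snap('top','top0.png');b,d=snap('side','side0.png')
for k in(c,d):print(k)
E
```

```text
pics
{'time': 0.0, 'joint_positions': array([-1.1886142 ,  0.33288316, -0.06468209,  1.46094271,  0.02157952,
        1.34990228, -0.0885074 ]), 'joint_vel': array([-1.69996473e-04, -6.73092356e-04, -6.72081479e-04, -1.02806962e-03,
       -8.87322314e-05,  1.25239285e-03, -4.26449230e-04]), 'joint_torque': array([-1.73643716e-04, -6.23262691e+01,  2.43955327e-02, -3.89893842e+01,
       -6.13750750e-02,  3.98726016e-02,  1.40247043e-04]), 'ee_pos': array([0.24600177, 0.57415526, 0.24074615]), 'eef_rot': array([ 8.34812843e-01,  5.50533376e-01, -5.86556860e-04,  4.18452556e-04]), 'ft_force': array([0.38594935, 0.50485148, 0.08060365]), 'torque': array([-0.01896856, -0.04481265, -0.03815157]), 'width': 0.08700133717661561}
{'fx': 522.8037333012018, 'fy': 522.8037333012018, 'cx': 321.9620260854679, 'cy': 230.74022129491487, 'R': array([[ 0.00324525, -0.99999216, -0.00226865],
       [-0.98364944, -0.00278369, -0.18007228],
       [ 0.18006455,  0.00281593, -0.98365077]]), 't': array([-0.19416323,  0.52130122,  0.90793389])}
{'fx': 451.76361434854806, 'fy': 451.76361434854806, 'cx': 307.8379986025883, 'cy': 238.81132826798682, 'R': array([[-0.93919082, -0.34325065, -0.00997991],
       [-0.21498299,  0.61039472, -0.76236514],
       [ 0.26777402, -0.71386082, -0.64707017]]), 't': array([0.41328379, 0.32696058, 0.66899552])}
```

View pics/top0.png

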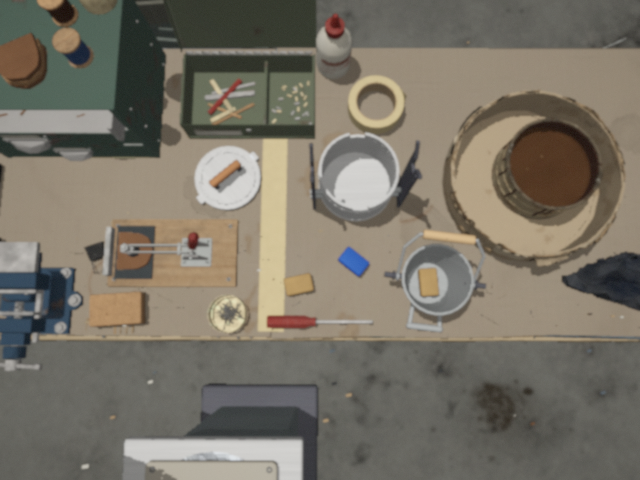

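View pics/side0.png

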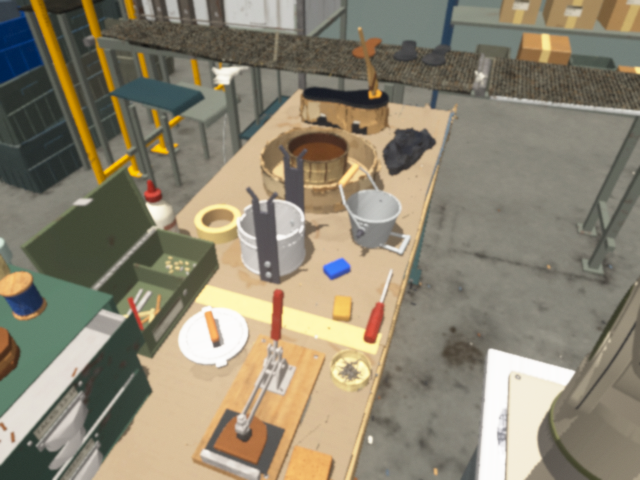

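The top view shows these candidates for wax:
- Orange cake at (299,285).
- Blue block at (353,262), a decoy by colour.
- Wood block at (117,309), too big.
- Cake inside the pail at (428,282), which is wax_1.

The lid is the white disc at (228,177), the canister is at (357,175), the tin at (229,314) and the screwdriver at (318,322). I choose (299,285) and check it in a crop.

Run:
```python
from h import *
a=cv2.imread('pics/top0.png'); 
crop=cv2.resize(a[125:345,185:500],None,fx=2.54,fy=2.54,interpolation=cv2.INTER_CUBIC); cv2.imwrite('pics/crop0.png',crop)
c=get_calibration('top'); hsv=cv2.cvtColor(a,cv2.COLOR_BGR2HSV)
for (u,v) in [(299,285),(117,309),(428,282),(353,262),(273,240),(450,238)]: print((u,v),hsv[v,u])
m=cv2.inRange(hsv,(12,120,90),(22,255,255))
n,l,st,ce=cv2.connectedComponentsWithStats(m)
for i in range(1,n):
    if st[i,4]>60:
        cn=cv2.findContours((l==i).astype('u1'),0,2)[0][0]; z=.02
        P=np.float32([plane(c,*q[0],z)[:2]*1000 for q in cn]); print(ce[i],st[i,4],cv2.minAreaRect(P))
```

```text
(299, 285) [ 19 111 183]
(117, 309) [ 16 106 176]
(428, 282) [ 19 109 183]
(353, 262) [109 174 188]
(273, 240) [ 22  67 210]
(450, 238) [ 18  83 209]
[18.49121467 57.7960275 ] 1309 ((875.3511352539062, 417.3859558105469), (84.97791290283203, 81.36173248291016), 22.264371871948242)
[225.03351955 173.66480447] 179 ((637.5098266601562, -6.507099151611328), (12.072527885437012, 61.70030975341797), 41.246028900146484)
[132.31609195 238.06896552] 174 ((513.9193725585938, 159.9513702392578), (15.232245445251465, 52.92233657836914), 0.16477391123771667)
[132.07119741 260.97411003] 309 ((468.6357421875, 158.4443359375), (56.61284255981445, 24.340831756591797), 88.11245727539062)
```

View pics/crop0.png

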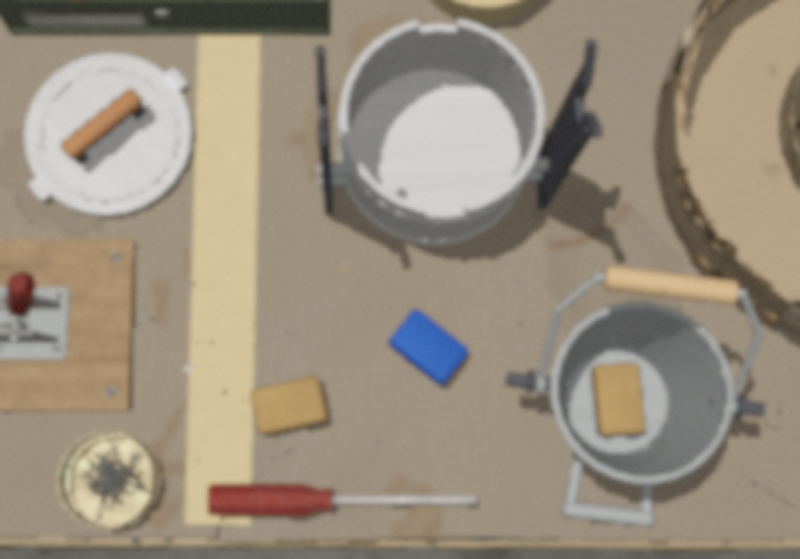

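Run:
```python
from h import *
a=cv2.imread('pics/top0.png'); c=get_calibration('top')
def P(x,y,z): return np.round(plane(c,185+x/2.54,125+y/2.54,z)*1000)
hsv=cv2.cvtColor(a,cv2.COLOR_BGR2HSV); b=np.zeros(a.shape[:2],'u1'); b[270:300,280:320]=255
m=cv2.inRange(hsv,(12,85,60),(24,255,255))&b
cn=max(cv2.findContours(m,0,2)[0],key=cv2.contourArea)
print('wax',cv2.minAreaRect(np.float32([plane(c,*q[0],.02)[:2]*1000 for q in cn])))
print('fit circle rims')
def circ(pts,z):
    p=np.array([P(*q,z)[:2] for q in pts]); A=np.c_[2*p,np.ones(len(p))]; s=np.linalg.lstsq(A,(p**2).sum(1),rcond=None)[0]
    return s[:2],np.sqrt(s[2]+s[:2]@s[:2])
print('pail',circ([(552,393),(645,303),(734,390),(640,481)],.092))
print('can',circ([(340,130),(545,130),(365,55),(515,52)],.102))
print('lid',circ([(24,133),(192,133),(108,53),(108,213)],.010))
for n,q,z in [('pinL',(508,379),.068),('pinR',(763,408),.068),('barL',(563,512),.014),('barR',(652,519),.014),('gripL',(606,276),.148),('gripR',(739,291),.148),
 ('notchfar',(437,25),.1),('lidHL',(68,147),.041),('lidHR',(136,98),.041),('lug1',(40,190),.012),('lug2',(175,80),.012),('driverL',(208,500),.02),('driverR',(475,500),.01),('tinc',(110,478),.02),('forkLtopfar',(322,48),.234),('forkRtopfar',(591,42),.234)]: print(n,P(*q,z))
```

```text
wax ((426.1247253417969, -149.4080047607422), (34.40749740600586, 51.89503479003906), 13.12723159790039)
fit circle rims
pail (array([ 430.45819599, -391.50056342]), np.float64(60.58036916029599))
can (array([ 616.84754586, -257.62899899]), np.float64(70.93088763272172))
lid (array([633.97235067,  -8.99599979]), np.float64(63.53129253570587))
pinL [ 441. -304.   68.]
pinR [ 421. -479.   68.]
barL [ 350. -348.   14.]
barR [ 345. -412.   14.]
gripL [ 499. -358.  148.]
gripR [ 490. -443.  148.]
notchfar [ 686. -255.  100.]
lidHL [613.  14.  41.]
lidHR [651. -35.  41.]
lug1 [588.  40.  12.]
lug2 [675. -60.  12.]
driverL [358. -93.  20.]
driverR [ 359. -285.   10.]
tinc [373. -22.  20.]
forkLtopfar [ 621. -177.  234.]
forkRtopfar [ 625. -337.  234.]
```

```bash
cat >> h.py <<'E'
def to(x,y,z,phi,tilt=None,start=None):
    """print rotvec (first) and shift (after) in tool axes, mm; start=(pos mm,R) or current"""
    if start is None:
        s=read_state(); p=s['ee_pos']*1000; R0=Ro.from_quat(s['eef_rot'])
    else: p,R0=start
    R1=Ro.from_matrix(np.array([[np.cos(phi),np.sin(phi),0],[np.sin(phi),-np.cos(phi),0],[0,0,-1]]).T@np.eye(3)) if tilt is None else tilt
    R1=Ro.from_matrix(np.column_stack([[np.cos(phi),np.sin(phi),0],[np.sin(phi),-np.cos(phi),0],[0,0,-1]])) if tilt is None else tilt
    rv=(R0.inv()*R1).as_rotvec(); d=R1.inv().apply(np.array([x,y,z])-p)
    print('rot',rv.round(3),'shift mm',d.round(1),'len',np.linalg.norm(d).round(0))
    return (np.array([x,y,z],float),R1)
E
sed -i '/R1=.*as_matrix\|@np.eye/d' h.py
python3 - <<'E'
from h import *
a=to(426,-149,250,.229); to(426,-149,8,.229,start=a)
E
```

```text
rot [0.001 0.001 0.937] shift mm [ 11.1 745.2  -9.1] len 745.0
rot [0. 0. 0.] shift mm [  0.   0. 242.] len 242.0
```

Request:
{"api": "step_arm", "payload": {"commands": [[0, 0, 0, 0, 0, 0.134], [0, 0, 0, 0, 0, 0.134], [0, 0, 0, 0, 0, 0.134], [0, 0, 0, 0, 0, 0.134], [0, 0, 0, 0, 0, 0.134], [0, 0, 0, 0, 0, 0.134], [0, 0, 0, 0, 0, 0.133]], "gripper": 0.6, "grip_force": 15}}

```text
time: 0.8
ee_pos: [0.2461, 0.5743, 0.2411]
eef_rot: [0.994, 0.112, -0.0, 0.0]
ft_force: [0.8, -0.2, 0.1]
width: 0.0531
```

Request:
{"api": "step_arm", "payload": {"commands": [[0, 0.042, 0, 0, 0, 0], [0, 0.042, 0, 0, 0, 0], [0, 0.042, 0, 0, 0, 0], [0, 0.042, 0, 0, 0, 0], [0, 0.042, 0, 0, 0, 0], [0, 0.042, 0, 0, 0, 0], [0, 0.042, 0, 0, 0, 0], [0, 0.042, 0, 0, 0, 0], [0, 0.042, 0, 0, 0, 0], [0, 0.042, 0, 0, 0, 0]]}}

```text
time: 1.8
ee_pos: [0.3414, 0.1637, 0.2413]
eef_rot: [0.993, 0.114, -0.0, -0.0]
ft_force: [0.8, 0.6, 0.8]
width: 0.0523
```

Request:
{"api": "step_arm", "payload": {"commands": [[0, 0.042, 0, 0, 0, 0], [0, 0.042, 0, 0, 0, 0], [0, 0.042, 0, 0, 0, 0], [0, 0.042, 0, 0, 0, 0], [0, 0.042, 0, 0, 0, 0], [0, 0.042, 0, 0, 0, 0], [0, 0.042, 0, 0, 0, 0], [0.011, 0.031, 0, 0, 0, 0], [0, 0, 0.04, 0, 0, 0], [0, 0, 0.04, 0, 0, 0], [0, 0, 0, 0, 0, 0]]}}

```text
time: 2.9
ee_pos: [0.423, -0.1483, 0.158]
eef_rot: [0.993, 0.114, -0.004, 0.0]
ft_force: [0.5, 0.7, -0.1]
width: 0.0523
```

Run:
```python
from h import *
to(426,-149,150,.229)
im,c=snap('wrist','w1.png'); print(c)
```

```text
rot [-0.001  0.007 -0.001] shift mm [2.8 1.4 8. ] len 9.0
{'fx': 371.64829954431775, 'fy': 371.64829954431775, 'cx': 321.07222531842757, 'cy': 236.72740908284908, 'R': array([[ 0.97356228,  0.22827334, -0.00823261],
       [ 0.2206158 , -0.93033994,  0.29290998],
       [ 0.05920442, -0.28698235, -0.95610458]]), 't': array([-0.3770992 , -0.24110507,  0.24536041])}
```

View pics/w1.png

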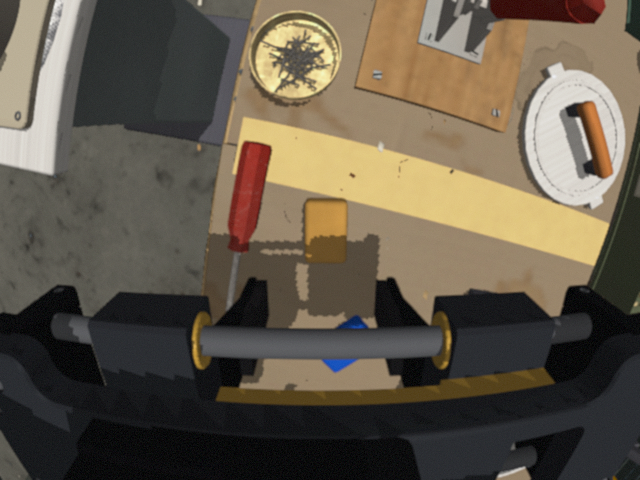

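Run:
```python
from h import *
c=get_calibration('wrist'); im=cv2.imread('pics/w1.png')
for q in [(306,200),(346,199),(348,262),(305,261)]: print(plane(c,*q,.018,True).round(4))
s=to(426,-149,22,.229)
```

```text
[ 0.4069 -0.1275  0.018 ]
[ 0.4373 -0.1194  0.018 ]
[ 0.452  -0.1703  0.018 ]
[ 0.4172 -0.1776  0.018 ]
rot [ 0.     0.005 -0.001] shift mm [  1.4   0.8 138.5] len 139.0
```

Request:
{"api": "step_arm", "payload": {"commands": [[0.001, 0, 0.04, 0, 0, 0], [0, 0, 0.04, 0, 0, 0], [0, 0, 0.035, 0, 0, 0], [0, 0, 0.015, 0, 0, 0], [0, 0, 0.006, 0, 0, 0], [0, 0, 0, 0, 0, 0], [0, 0, 0, 0, 0, 0]]}}

```text
time: 3.65
ee_pos: [0.4283, -0.1481, 0.0271]
eef_rot: [0.993, 0.115, 0.001, -0.0]
ft_force: [0.1, 1.0, -0.0]
width: 0.0521
```

Request:
{"api": "step_arm", "payload": {"commands": [[0, 0, 0, 0, 0, 0], [0, 0, 0, 0, 0, 0], [0, 0, 0, 0, 0, 0], [0, 0, 0, 0, 0, 0], [0, 0, 0, 0, 0, 0]], "gripper": 0.2, "grip_force": 15}}

```text
time: 4.15
ee_pos: [0.4273, -0.1481, 0.0259]
eef_rot: [0.993, 0.114, 0.0, -0.0]
ft_force: [-1.7, 1.4, 7.6]
width: 0.0338
```

Request:
{"api": "step_arm", "payload": {"commands": [[0, 0, -0.04, 0, 0, 0], [0, 0, -0.04, 0, 0, 0], [0, 0, -0.04, 0, 0, 0], [0, 0, -0.04, 0, 0, 0], [0, 0, -0.04, 0, 0, 0], [0, 0, 0, 0, 0, 0]]}}

```text
time: 4.75
ee_pos: [0.4292, -0.1487, 0.2299]
eef_rot: [0.993, 0.114, 0.004, -0.001]
ft_force: [-0.1, -0.7, -0.5]
width: 0.0339
```

Run:
```python
from h import *
s=to(424,-392,222,-1.696); to(424,-392,100,-1.696,start=s)
```

```text
rot [-0.009 -0.004  1.925] shift mm [242.1 -25.3   7.9] len 244.0
rot [0. 0. 0.] shift mm [  0.   0. 122.] len 122.0
```

Request:
{"api": "step_arm", "payload": {"commands": [[0, 0, 0, 0, 0, 0.14], [0, 0, 0, 0, 0, 0.14], [0, 0, 0, 0, 0, 0.14], [0, 0, 0, 0, 0, 0.14], [0, 0, 0, 0, 0, 0.14], [0, 0, 0, 0, 0, 0.14], [0, 0, 0, 0, 0, 0.14], [0, 0, 0, 0, 0, 0.14], [0, 0, 0, 0, 0, 0.14], [0, 0, 0, 0, 0, 0.14], [0, 0, 0, 0, 0, 0.14], [0, 0, 0, 0, 0, 0.14]]}}

```text
time: 5.95
ee_pos: [0.4266, -0.1484, 0.2249]
eef_rot: [0.746, -0.666, -0.0, 0.0]
ft_force: [-0.7, 0.1, 0.1]
width: 0.034
```

Request:
{"api": "step_arm", "payload": {"commands": [[0, 0, 0, 0, 0, 0.14], [0, 0, 0, 0, 0, 0.105], [0.04, -0.004, 0, 0, 0, 0], [0.04, -0.004, 0, 0, 0, 0], [0.04, -0.004, 0, 0, 0, 0], [0.04, -0.004, 0, 0, 0, 0], [0.04, -0.004, 0, 0, 0, 0], [0.042, -0.005, 0, 0, 0, 0], [0, 0, 0, 0, 0, 0]]}}

```text
time: 6.85
ee_pos: [0.4175, -0.3979, 0.2243]
eef_rot: [-0.658, 0.753, 0.0, -0.003]
ft_force: [-0.8, 0.0, -0.7]
width: 0.0335
```

Run:
```python
from h import *
s=to(424,-392,100,-1.696)
im,c=snap('wrist','w2.png')
```

```text
rot [ 0.004 -0.004 -0.01 ] shift mm [ -6.7  -5.7 124.3] len 125.0
```

View pics/w2.png

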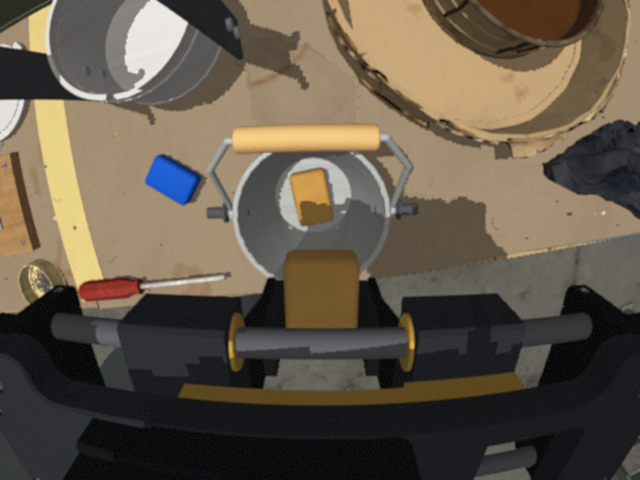

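Run:
```python
from h import *
c=get_calibration('wrist')
L=plane(c,208,212,.068,True);R=plane(c,416,209,.068,True);print(L,R,(L+R)/2,np.linalg.norm(L-R))
for z in (.14,.15):
    a=plane(c,233,138,z,True);b=plane(c,380,138,z,True);print(z,a,b,np.linalg.norm(a-b))
t=get_calibration('top')
# triangulate grip mid: wrist (307,138), top (450,238.5)
o1,d1=ray(c,306.5,138,True);o2,d2=ray(t,185+672.5/2.54,125+284/2.54)
A=np.c_[d1,-d2];k=np.linalg.lstsq(A,o2-o1,rcond=None)[0];print(o1+d1*k[0],o2+d2*k[1])
```

```text
[ 0.44124369 -0.29959762  0.068     ] [ 0.42052033 -0.47553325  0.068     ] [ 0.43088201 -0.38756543  0.068     ] 0.17715192147644157
0.14 [ 0.49944118 -0.34978181  0.14      ] [ 0.48703788 -0.4394136   0.14      ] 0.09048590771450597
0.15 [ 0.49945477 -0.35216951  0.15      ] [ 0.4875952  -0.43787215  0.15      ] 0.08651931282310603
[ 0.49315261 -0.39576769  0.1630812 ] [ 0.49137889 -0.39703094  0.16308603]
```

Request:
{"api": "step_arm", "payload": {"commands": [[-0.01, -0.006, 0, 0, 0, -0.01], [0, 0, 0.04, 0, 0, 0], [0, 0, 0.04, 0, 0, 0], [0, 0, 0.035, 0, 0, 0], [0, 0, 0.01, 0, 0, 0], [0, 0, 0, 0, 0, 0], [0, 0, 0, 0, 0, 0]]}}

```text
time: 7.6
ee_pos: [0.43, -0.3821, 0.1022]
eef_rot: [-0.666, 0.746, -0.001, 0.0]
ft_force: [-0.1, -0.1, 0.5]
width: 0.0337
```

Request:
{"api": "step_arm", "payload": {"commands": [[0, 0, 0, 0, 0, 0], [0, 0, 0, 0, 0, 0], [0, 0, 0, 0, 0, 0], [0, 0, 0, 0, 0, 0], [0, 0, 0, 0, 0, 0]], "gripper": 0.55}}

```text
time: 8.1
ee_pos: [0.4288, -0.3824, 0.1007]
eef_rot: [-0.665, 0.747, -0.0, 0.0]
ft_force: [0.4, 0.1, -0.1]
width: 0.0475
```

Request:
{"api": "step_arm", "payload": {"commands": [[0, 0, -0.03, 0, 0, 0], [0, 0, -0.04, 0, 0, 0], [0, 0, -0.04, 0, 0, 0], [0, 0, -0.04, 0, 0, 0], [0, 0, 0, 0, 0, 0], [0, 0, 0, 0, 0, 0]]}}

```text
time: 8.7
ee_pos: [0.429, -0.3825, 0.2509]
eef_rot: [-0.665, 0.747, -0.001, 0.0]
ft_force: [0.1, 0.5, 0.1]
width: 0.0481
```

Run:
```python
from h import *
s=to(493,-396.5,240,-1.688); to(493,-396.5,155,-1.688,start=s)
im,c=snap('top','t3.png'); cv2.imwrite('pics/t3c.png',cv2.resize(im[120:350,180:500,::-1],None,fx=2.5,fy=2.5,interpolation=2))
```

```text
rot [-0.001 -0.     0.002] shift mm [  6.4 -65.2  10.9] len 66.0
rot [0. 0. 0.] shift mm [ 0.  0. 85.] len 85.0
```

View pics/t3c.png

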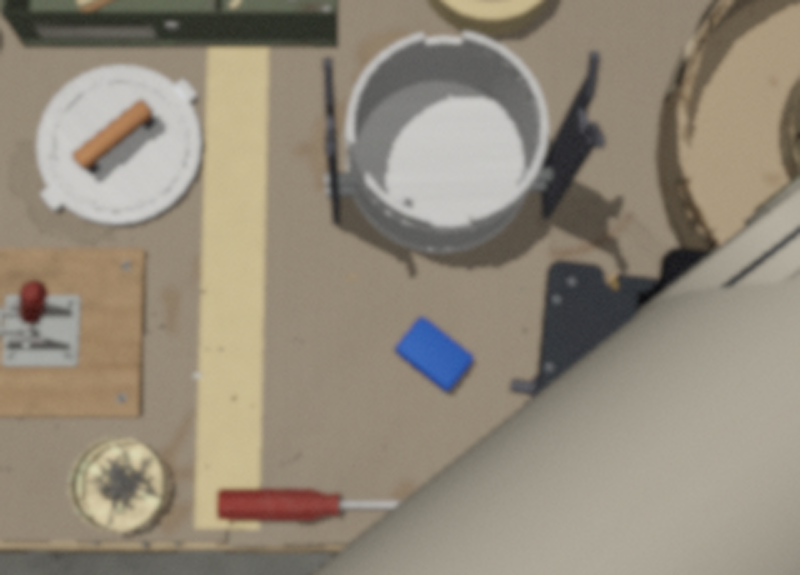

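Cake 2 has left the bench. Six pictures viewed so far. Next I take the bail grip.

```bash
cat >> h.py <<'E'
def log():
    import json
    s=read_state(); open('log.txt','a').write(json.dumps([list(map(float,s[k])) for k in('joint_positions','ee_pos','eef_rot')])+'\n')
E
python3 - <<'E'
from h import *
log(); s=to(493,-396.5,240,-.117); s=to(493,-396.5,153,-.117,start=s)
E
```

```text
rot [-0.000e+00  1.000e-03 -1.569e+00] shift mm [65.6  6.8  9.9] len 67.0
rot [0. 0. 0.] shift mm [ 0.  0. 87.] len 87.0
```

Request:
{"api": "step_arm", "payload": {"commands": [[0, 0, 0, 0, 0, -0.14], [0, 0, 0, 0, 0, -0.14], [0, 0, 0, 0, 0, -0.14], [0, 0, 0, 0, 0, -0.14], [0, 0, 0, 0, 0, -0.14], [0, 0, 0, 0, 0, -0.14], [0, 0, 0, 0, 0, -0.14], [0, 0, 0, 0, 0, -0.14], [0, 0, 0, 0, 0, -0.14], [0, 0, 0, 0, 0, -0.14], [0, 0, 0, 0, 0, -0.14], [0, 0, 0, 0, 0, -0.03]]}}

```text
time: 9.95
ee_pos: [0.4282, -0.3819, 0.249]
eef_rot: [0.998, -0.056, -0.001, -0.001]
ft_force: [-0.1, -0.7, 0.9]
width: 0.0478
```

Request:
{"api": "step_arm", "payload": {"commands": [[0.035, 0.004, 0, 0, 0, 0], [0.031, 0.003, 0.01, 0, 0, 0], [0, 0, 0, 0, 0, 0], [0, 0, 0, 0, 0, 0]]}}

```text
time: 10.35
ee_pos: [0.4931, -0.3968, 0.2388]
eef_rot: [0.998, -0.059, -0.002, -0.0]
ft_force: [0.1, -0.2, 0.7]
width: 0.048
```

Run:
```python
from h import *
log(); s=to(493,-396.5,153,-.117)
im,c=snap('wrist','w4.png')
```

```text
rot [-0.     0.003 -0.001] shift mm [-0.2 -0.2 85.8] len 86.0
```

View pics/w4.png

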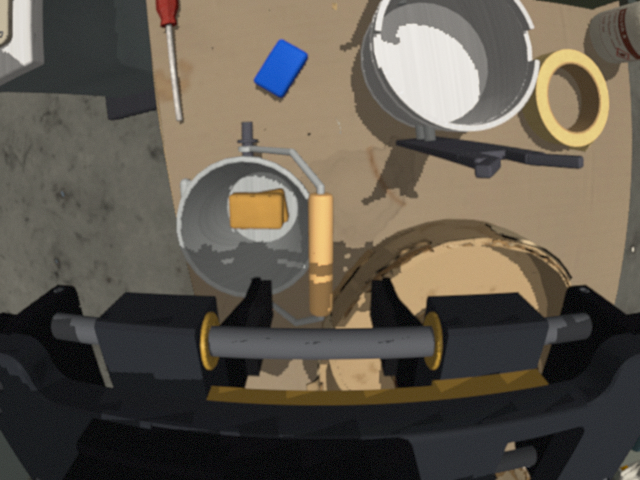

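Both cakes are stacked in the pail at (258,210). The grip at (321,255) is centred between the fingers.

Request:
{"api": "step_arm", "payload": {"commands": [[0, 0, 0.035, 0, 0, 0], [0, 0, 0.03, 0, 0, 0], [0, 0, 0.018, 0, 0, 0], [0, 0, 0.003, 0, 0, 0], [0, 0, 0, 0, 0, 0], [0, 0, 0, 0, 0, 0]]}}

```text
time: 11.0
ee_pos: [0.4936, -0.3976, 0.1561]
eef_rot: [0.998, -0.058, 0.001, 0.0]
ft_force: [-0.7, -1.1, 0.6]
width: 0.0478
```

Request:
{"api": "step_arm", "payload": {"commands": [[0, 0, 0, 0, 0, 0], [0, 0, 0, 0, 0, 0], [0, 0, 0, 0, 0, 0], [0, 0, 0, 0, 0, 0], [0, 0, 0, 0, 0, 0], [0, 0, 0, 0, 0, 0]], "gripper": 0.0, "grip_force": 4}}

```text
time: 11.6
ee_pos: [0.4933, -0.3969, 0.1544]
eef_rot: [0.998, -0.058, -0.0, -0.0]
ft_force: [-1.3, 0.4, 0.8]
width: 0.0158
```

Run:
```python
from h import *
log(); s=read_state();print(s['ee_pos'],s['ft_force'],s['width'])
```

```text
[ 0.49331662 -0.39691201  0.15439589] [-1.2793993   0.37155175  0.79368519] 0.015826758283587143
```

Request:
{"api": "step_arm", "payload": {"commands": [[-0.0056, 0, -0.0036, 0, 0, 0], [-0.0056, 0, -0.0035, 0, 0, 0], [-0.006, 0, -0.003, 0, 0, 0], [-0.006, 0, -0.0027, 0, 0, 0], [-0.0063, 0, -0.002, 0, 0, 0], [-0.0063, 0, -0.002, 0, 0, 0], [-0.0065, 0, -0.0013, 0, 0, 0], [-0.0065, 0, -0.0012, 0, 0, 0], [-0.0066, 0, -0.0005, 0, 0, 0], [-0.0066, 0, -0.0003, 0, 0, 0], [0, 0, 0, 0, 0, 0]]}}

```text
time: 12.7
ee_pos: [0.4307, -0.3898, 0.1745]
eef_rot: [0.998, -0.058, -0.0, -0.0]
ft_force: [0.3, -0.1, 0.5]
width: 0.0161
```

Request:
{"api": "step_arm", "payload": {"commands": [[0, 0, 0, 0, 0, 0], [0, 0, 0, 0, 0, 0], [0, 0, 0, 0, 0, 0]], "gripper": 0.0, "grip_force": 40}}

```text
time: 13.0
ee_pos: [0.4318, -0.3898, 0.1745]
eef_rot: [0.998, -0.058, -0.0, -0.0]
ft_force: [-0.7, 1.1, 2.0]
width: 0.0151
```

Request:
{"api": "step_arm", "payload": {"commands": [[0, 0, -0.002, 0, 0, 0], [0, 0, -0.004, 0, 0, 0], [0, 0, -0.01, 0, 0, 0], [0, 0, -0.015, 0, 0, 0], [0, 0, -0.02, 0, 0, 0], [0, 0, 0, 0, 0, 0], [0, 0, 0, 0, 0, 0], [0, 0, 0, 0, 0, 0]]}}

```text
time: 13.8
ee_pos: [0.4317, -0.3894, 0.2249]
eef_rot: [0.998, -0.058, -0.0, -0.0]
ft_force: [0.3, -0.4, -4.1]
width: 0.015
```

Run:
```python
from h import *
log(); a=to(431,-258,380,.03); to(592,-258,380,.03,start=a)
im,c=snap('side','s5.png')
cv2.imwrite('pics/s5c.png',cv2.resize(im[120:330,200:460,::-1],None,fx=2.5,fy=2.5,interpolation=2))
```

```text
rot [-0.001  0.001 -0.146] shift mm [   3.2 -131.4 -155.1] len 203.0
rot [0. 0. 0.] shift mm [160.9   4.8   0. ] len 161.0
```

View pics/s5c.png

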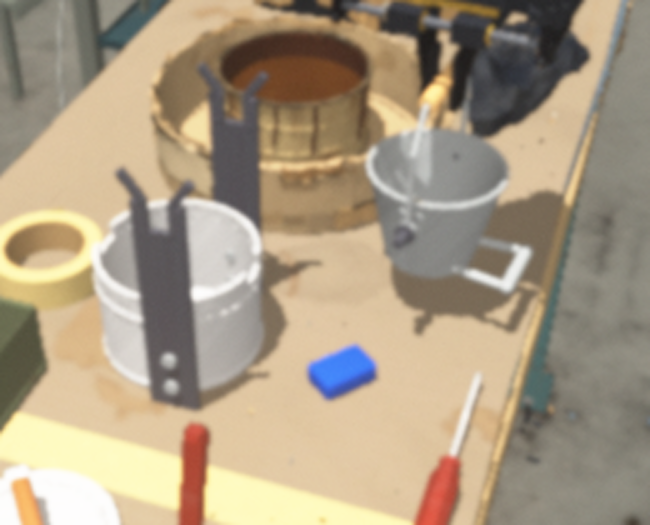

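Run:
```python
from h import *
c=get_calibration('side')
for n,q in dict(Lfar=(123,172),Lnear=(187,184),Rfar=(205,70),Rnear=(263,77)).items():
    print(n,plane(c,200+q[0]/2.5,120+q[1]/2.5,.234).round(4))
for n,q,z in [('Lslotbot',(160,235),.184),('Rslotbot',(234,125),.184)]: print(n,plane(c,200+q[0]/2.5,120+q[1]/2.5,z).round(4))
# lift current pins: near pin at (403,236)
print(plane(c,200+403/2.5,120+236/2.5,.117))
```

```text
Lfar [ 0.6124 -0.1738  0.234 ]
Lnear [ 0.5633 -0.1751  0.234 ]
Rfar [ 0.6137 -0.3292  0.234 ]
Rnear [ 0.5652 -0.3339  0.234 ]
Lslotbot [ 0.5875 -0.1737  0.184 ]
Rslotbot [ 0.5918 -0.3336  0.184 ]
[ 0.43727436 -0.31853174  0.117     ]
```

Request:
{"api": "step_arm", "payload": {"commands": [[0, 0, -0.03, 0, 0, -0.048], [0, 0, -0.04, 0, 0, -0.048], [0, 0, -0.04, 0, 0, -0.048], [0, 0, -0.04, 0, 0, 0], [0, -0.025, -0.005, 0, 0, 0], [0, -0.035, 0, 0, 0, 0], [0, -0.035, 0, 0, 0, 0], [0.003, -0.025, 0, 0, 0, 0], [0, -0.01, 0, 0, 0, 0], [0, 0, 0, 0, 0, 0]]}}

```text
time: 14.85
ee_pos: [0.4314, -0.2586, 0.3803]
eef_rot: [1.0, 0.015, -0.0, -0.0]
ft_force: [0.8, -0.2, -4.1]
width: 0.0148
```

Request:
{"api": "step_arm", "payload": {"commands": [[0.015, 0, 0, 0, 0, 0], [0.025, 0, 0, 0, 0, 0], [0.03, 0, 0, 0, 0, 0], [0.03, 0.002, 0, 0, 0, 0], [0.025, 0.002, 0, 0, 0, 0], [0.02, 0, 0, 0, 0, 0], [0.01, 0, 0, 0, 0, 0], [0.005, 0, 0, 0, 0, 0], [0, 0, 0, 0, 0, 0], [0, 0, 0, 0, 0, 0], [0, 0, 0, 0, 0, 0]]}}

```text
time: 15.95
ee_pos: [0.5905, -0.2598, 0.3812]
eef_rot: [1.0, 0.014, 0.0, -0.0]
ft_force: [0.0, 0.7, -4.1]
width: 0.0147
```

Run:
```python
from h import *
log(); a=to(590.5,-257,300,.027)
im,c=snap('wrist','w6.png')
```

```text
rot [-0.    -0.001  0.   ] shift mm [ 0.  -2.8 81.2] len 81.0
```

View pics/w6.png

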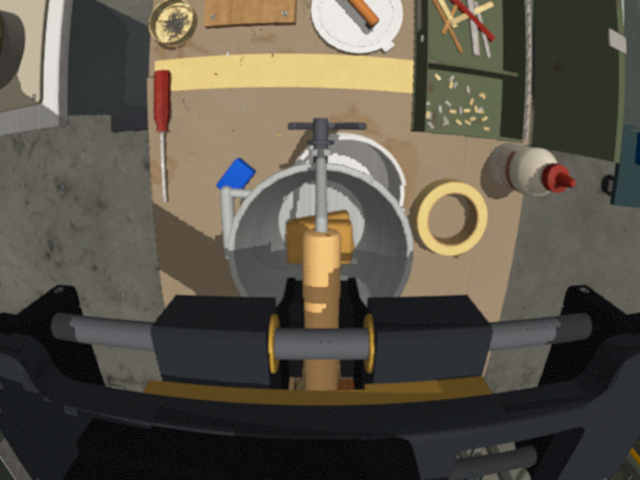

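Run:
```python
from h import *
c=get_calibration('wrist')
print('fork tips',plane(c,289,126,.234,True),plane(c,366,126,.234,True))
print('fork edges y',plane(c,300,122,.232,True),plane(c,300,130,.232,True))
z=.381-.1065
print('pin end',plane(c,320,119,z,True),'collar',plane(c,320,143,z,True),'grip TCP',read_state()['ee_pos'])
print('grip end',plane(c,321,232,.381,True))
```

```text
fork tips [ 0.5635753  -0.17770527  0.234     ] [ 0.62321926 -0.17574992  0.234     ]
fork edges y [ 0.57192326 -0.17441912  0.232     ] [ 0.57207339 -0.1807367   0.232     ]
pin end [ 0.58755017 -0.17249681  0.2745    ] collar [ 0.5880203  -0.18869164  0.2745    ] grip TCP [ 0.5906848  -0.25952842  0.38119714]
grip end [ 0.58962587 -0.21949687  0.381     ]
```

Request:
{"api": "step_arm", "payload": {"commands": [[0.0045, -0.003, 0, 0, 0, 0], [0, 0, 0.01, 0, 0, 0], [0, 0, 0.015, 0, 0, 0], [0, 0, 0.015, 0, 0, 0], [0, 0, 0.01, 0, 0, 0], [0, 0, 0, 0, 0, 0], [0, 0, 0, 0, 0, 0]]}}

```text
time: 16.7
ee_pos: [0.5958, -0.256, 0.3308]
eef_rot: [1.0, 0.014, 0.0, -0.0]
ft_force: [-0.9, 0.5, -3.9]
width: 0.015
```

Run:
```python
from h import *
log(); a=to(595,-256.5,300,.027); print(read_state()['ft_force'])
im,c=snap('wrist'); im2,_=snap('side')
A=cv2.resize(im[90:200,230:410],None,fx=2.2,fy=2.2,interpolation=2);B=cv2.resize(im2[120:280,220:360],None,fx=2.8,fy=2.8,interpolation=2)
o=np.zeros((450,800,3),'u1');o[:A.shape[0],:A.shape[1]]=A;o[:B.shape[0],400:400+B.shape[1]]=B[:450,:400];cv2.imwrite('pics/m7.png',o[:,:,::-1])
```

```text
rot [-0.    -0.     0.001] shift mm [-0.8  0.4 30.8] len 31.0
[-0.94966591  0.45890051 -3.86484185]
```

View pics/m7.png

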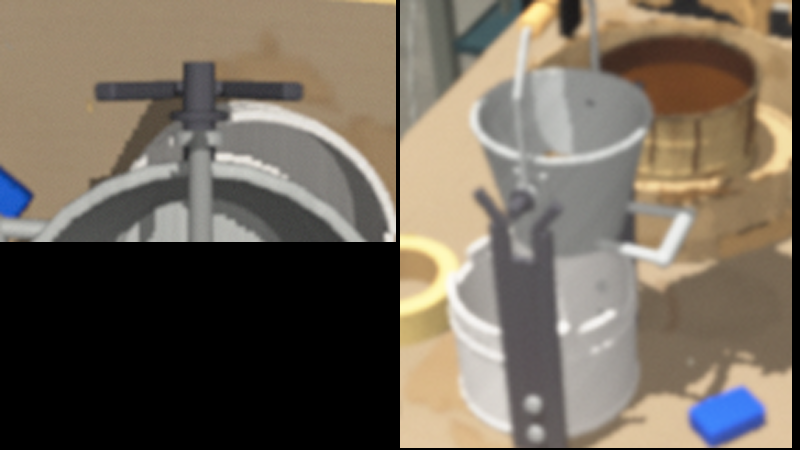

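The pin is centred in the left fork's flare in both views, at (199,90) and (518,200). I lower it.

Request:
{"api": "step_arm", "payload": {"commands": [[0, 0, 0.008, 0, 0, 0], [0, 0, 0.008, 0, 0, 0], [0, 0, 0.008, 0, 0, 0], [0, 0, 0.006, 0, 0, 0], [0, 0, 0, 0, 0, 0], [0, 0, 0, 0, 0, 0]]}}

```text
time: 17.4
ee_pos: [0.5957, -0.2561, 0.3006]
eef_rot: [1.0, 0.014, -0.0, -0.0]
ft_force: [-0.1, 0.4, -3.7]
width: 0.0146
```

Request:
{"api": "step_arm", "payload": {"commands": [[0, 0, 0.004, 0, 0, 0], [0, 0, 0.002, 0, 0, 0], [0, 0, 0, 0, 0, 0], [0, 0, 0, 0, 0, 0]]}}

```text
time: 17.8
ee_pos: [0.596, -0.2562, 0.2953]
eef_rot: [1.0, 0.014, 0.001, 0.0]
ft_force: [0.1, 1.1, 1.9]
width: 0.0151
```

Request:
{"api": "step_arm", "payload": {"commands": [[0, 0, 0, 0, 0, 0], [0, 0, 0, 0, 0, 0], [0, 0, 0, 0, 0, 0], [0, 0, 0, 0, 0, 0]], "gripper": 0.5}}

```text
time: 18.2
ee_pos: [0.5956, -0.2562, 0.2945]
eef_rot: [1.0, 0.014, -0.0, -0.0]
ft_force: [0.0, -0.3, -0.7]
width: 0.0384
```

Request:
{"api": "step_arm", "payload": {"commands": [[0, 0, -0.02, 0, 0, 0], [0, 0, -0.03, 0, 0, 0], [0, 0, -0.03, 0, 0, 0], [-0.04, 0, 0, 0, 0, 0], [-0.04, 0, 0, 0, 0, 0], [-0.04, 0, 0, 0, 0, 0], [-0.04, 0, 0, 0, 0, 0], [-0.02, 0, 0, 0, 0, 0], [0, 0, 0, 0, 0, 0]]}}

```text
time: 19.1
ee_pos: [0.4135, -0.2623, 0.3754]
eef_rot: [1.0, 0.013, 0.001, -0.001]
ft_force: [0.2, -0.7, 0.0]
width: 0.0439
```

Run:
```python
from h import *
import json
from scipy.optimize import least_squares
log(); D=[json.loads(l) for l in open('log.txt')]; print(len(D)); np.set_printoptions(precision=3,suppress=True)
for d in D: print(np.array(d[0]),np.array(d[1]),np.array(d[2]))
im,c=snap('side','s8.png')
cv2.imwrite('pics/s8c.png',cv2.resize(im[100:300,200:440,::-1],None,fx=2.5,fy=2.5,interpolation=2))
```

```text
7
[-0.217  0.344  1.085  1.631 -0.311  1.356 -0.774] [ 0.429 -0.382  0.25 ] [-0.665  0.747  0.     0.   ]
[ 0.043  0.424  0.762  1.474 -0.292  1.363  0.703] [ 0.493 -0.397  0.239] [ 0.998 -0.059 -0.002 -0.   ]
[ 0.061  0.487  0.729  1.579 -0.34   1.207  0.739] [ 0.493 -0.397  0.154] [ 0.998 -0.058 -0.    -0.   ]
[ 0.006  0.301  0.793  1.639 -0.222  1.295  0.722] [ 0.432 -0.389  0.225] [ 0.998 -0.058 -0.    -0.   ]
[-0.127  0.402  0.702  1.179 -0.256  1.646  0.542] [ 0.591 -0.26   0.381] [ 1.     0.014  0.    -0.   ]
[-0.144  0.409  0.691  1.274 -0.257  1.546  0.54 ] [ 0.596 -0.256  0.331] [ 1.     0.014  0.    -0.   ]
[-0.265 -0.054  0.717  1.606  0.033  1.575  0.477] [ 0.413 -0.262  0.375] [ 1.     0.013  0.001 -0.001]
```

View pics/s8c.png

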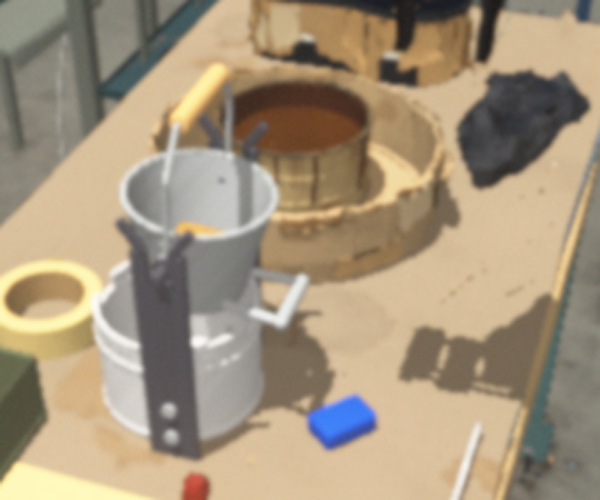

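```bash
cat > fk.py <<'E'
import numpy as np, json, itertools
from scipy.optimize import least_squares
from scipy.spatial.transform import Rotation as Ro
D=[json.loads(l) for l in open('log.txt')]
D.append([[-1.1886142,.33288316,-.06468209,1.46094271,.02157952,1.34990228,-.0885074],[.24600177,.57415526,.24074615],[.83481,.55053,-.000587,.000418]])
def fk(q,L,s):
    R=Ro.identity();p=np.array([0,0,L[0]])
    ax='zyzyzyz'
    off={1:(0,0,L[1]),2:(0,0,0),3:(L[4],0,0),4:(L[5],0,L[2]),6:(L[6],0,L[3])}
    for i in range(7):
        if i==3: p=p+R.apply([L[4],0,0])
        if i==5: p=p+R.apply([L[6],0,0])
        R=R*Ro.from_euler(ax[i],s[i]*q[i])
        if i==2: p=p+R.apply([0,0,L[1]])
        if i==4: p=p+R.apply([L[5],0,L[2]])
        if i==6: p=p+R.apply([0,0,L[3]])
    return p,R
def fit():
    best=None
    for s1,s3,s5,s7 in itertools.product((1,-1),repeat=4):
        s=[s1,1,s3,1,s5,1,s7]
        C=[fk(d[0],np.zeros(7),s)[1].inv()*Ro.from_quat(d[2]) for d in D]
        e=max((C[0].inv()*k).magnitude() for k in C)
        if best is None or e<best[0]: best=(e,s,Ro.concatenate(C).mean())
    e,s,C=best
    r=least_squares(lambda L:np.concatenate([fk(d[0],L,s)[0]-d[1] for d in D]),[.3,.4,.4,.2,0,0,0])
    return e,s,C,r.x,r.cost
if __name__=='__main__':
    e,s,C,L,c=fit();print(e,s,C.as_rotvec(),L,c)
E
cat > ik.py <<'E'
from fk import *
e,s,C,L,c=fit()
lo=np.array([-2.6,-.5,-1.47,.16,-1.27,.06,-2.6]);hi=np.array([2.6,2.12,1.34,2.42,4.41,2.06,2.6])
def ik(p,R,q0):
    def f(q):
        P,Q=fk(q,L,s);return np.r_[(P-p)*10,(R.inv()*(Q*C)).as_rotvec()*3,.003*(q-q0)]
    r=least_squares(f,np.clip(q0,lo+.01,hi-.01),bounds=(lo,hi));P,Q=fk(r.x,L,s)
    return r.x,np.linalg.norm(P-p)*1000,(R.inv()*(Q*C)).magnitude()
E
python3 fk.py
python3 - <<'E'
from ik import *
np.set_printoptions(precision=3,suppress=True)
q0=np.array(D[6][0]); yaw=.027
for a in (.4,.6,.8,1.0):
  for w in (0,-.25,-.45):
    # tool x up-ish/perp to bar; tool z fwd-down by a, then swing about tool x by w
    for flip in (1,-1):
      z=np.array([np.cos(a),0,-np.sin(a)]);x=flip*np.array([np.sin(a),0,np.cos(a)]);y=np.cross(z,x)
      R=Ro.from_euler('z',yaw)*Ro.from_matrix(np.c_[x,y,z])*Ro.from_rotvec([w*-flip*-1,0,0])
      o=[]
      for P in ([.511,-.2585,.13],[.584,-.2585,.292]):
        q,ep,er=ik(np.array(P),R,q0); o.append((q,round(ep,1),round(er,3)))
      print(a,w,flip,R.apply([0,0,1]),o)
E
```

```text
2.8102178636467998e-06 [-1, 1, -1, 1, -1, 1, -1] [-5.09394718e-08 -2.43346506e-07 -3.14159234e+00] [ -9.11574677   0.32932904   0.49746877  -9.18258683   0.03364747
  11.9864142  -11.96965425] 0.002356503361923089
0.4 0 1 [ 0.921  0.025 -0.389] [(array([-0.081,  1.345,  0.528,  0.16 , -0.544,  1.622,  0.043]), np.float64(11.1), 1.135), (array([-0.059,  1.143,  0.379,  0.16 , -0.388,  1.824,  0.04 ]), np.float64(11.6), 1.146)]
0.4 0 -1 [ 0.921  0.025 -0.389] [(array([-0.114,  1.356,  1.331,  0.61 , -1.27 ,  1.588, -2.6  ]), np.float64(11.2), 1.142), (array([-0.082,  1.156,  1.34 ,  0.561, -1.168,  1.788, -2.6  ]), np.float64(11.6), 1.153)]
0.4 -0.25 1 [ 0.899 -0.223 -0.377] [(array([ 0.177,  1.353,  0.565,  0.16 , -0.566,  1.623,  0.131]), np.float64(11.3), 1.154), (array([ 0.172,  1.161,  0.589,  0.16 , -0.57 ,  1.826,  0.129]), np.float64(11.8), 1.164)]
0.4 -0.25 -1 [ 0.899 -0.223 -0.377] [(array([ 0.368,  1.386, -1.47 ,  0.757,  1.346,  1.594,  2.6  ]), np.float64(11.4), 1.165), (array([ 0.338,  1.167, -1.47 ,  0.694,  1.201,  1.784,  2.6  ]), np.float64(11.8), 1.176)]
0.4 -0.45 1 
[... 3635 characters left out ...]
767,  1.832,  0.385]), np.float64(6.1), 0.6)]
1.0 -0.25 -1 [ 0.53  -0.233 -0.815] [(array([ 0.549,  1.339, -1.47 ,  1.036,  1.299,  1.564,  2.6  ]), np.float64(6.0), 0.612), (array([ 0.461,  1.101, -1.47 ,  0.911,  1.105,  1.747,  2.6  ]), np.float64(6.3), 0.623)]
1.0 -0.45 1 [ 0.498 -0.422 -0.758] [(array([ 0.604,  1.359,  0.638,  0.16 , -0.611,  1.624,  0.588]), np.float64(6.7), 0.681), (array([ 0.548,  1.211,  1.119,  0.16 , -1.053,  1.836,  0.589]), np.float64(7.0), 0.69)]
1.0 -0.45 -1 [ 0.498 -0.422 -0.758] [(array([ 0.79 ,  1.304, -1.47 ,  1.211,  1.27 ,  1.542,  2.6  ]), np.float64(7.1), 0.714), (array([ 0.651,  1.06 , -1.47 ,  1.033,  1.054,  1.722,  2.6  ]), np.float64(7.3), 0.723)]
```

Request:
{"api": "step_arm", "payload": {"commands": [[0, 0, 0, 0, 0.1, 0], [0, 0, 0, 0, 0.1, 0], [0, 0, 0, 0, 0.1, 0], [0, 0, 0, 0, 0, 0], [0, 0, 0, 0, 0, 0]]}}

```text
time: 19.65
ee_pos: [0.4161, -0.2608, 0.3748]
eef_rot: [0.989, 0.014, 0.149, -0.002]
ft_force: [0.7, -0.3, -0.4]
width: 0.0439
```

```bash
python3 -c "
from h import *;log();print(read_state()['joint_positions'].round(3))"
```

```text
[-0.253 -0.307  0.663  1.791  0.063  1.323  0.434]
```

Request:
{"api": "step_arm", "payload": {"commands": [[0, 0, 0, 0.05, 0.1, 0], [0, 0, 0, 0.05, 0.1, 0], [0, 0, 0, 0.05, 0.1, 0], [0, 0, 0, 0.05, 0, 0], [0, 0, 0, 0, 0, 0], [0, 0, 0, 0, 0, 0]]}}

```text
time: 20.25
ee_pos: [0.4168, -0.2608, 0.3746]
eef_rot: [0.951, 0.032, 0.292, -0.101]
ft_force: [-0.8, 0.7, 0.9]
width: 0.0436
```

```bash
python3 -c "
from h import *;log();print(read_state()['joint_positions'].round(3))"; python3 fk.py
```

```text
[-0.287 -0.462  0.845  1.907 -0.168  1.165  0.676]
2.8102178636467998e-06 [-1, 1, -1, 1, -1, 1, -1] [-4.07515783e-08 -1.94677210e-07 -3.14159240e+00] [ 0.19211377  0.34943767  0.50260743  0.19450859  0.02026392 -0.4761617
  0.44508985] 0.003939112124036162
```

```bash
cat > fk.py <<'E'
import numpy as np, json
from scipy.optimize import least_squares
from scipy.spatial.transform import Rotation as Ro
s=[-1,1,-1,1,-1,1,-1]; C=Ro.from_euler('z',np.pi)
D=[json.loads(l) for l in open('log.txt')]
D.append([[-1.1886142,.33288316,-.06468209,1.46094271,.02157952,1.34990228,-.0885074],[.24600177,.57415526,.24074615],[.83481,.55053,-.000587,.000418]])
def A(q):
    R=Ro.identity();M=[np.eye(3)[:,2:]]
    for i in range(7):
        R=R*Ro.from_euler('zyzyzyz'[i],s[i]*q[i]);m=R.as_matrix()
        M.append(m if i!=6 else m[:,2:])
    return np.hstack(M),R*C
def fit(lam=1e-3):
    X=np.vstack([A(d[0])[0] for d in D]);y=np.concatenate([d[1] for d in D])
    n=X.shape[1];o=np.linalg.lstsq(np.r_[X,lam*np.eye(n)],np.r_[y,np.zeros(n)],rcond=None)[0]
    return o,np.abs(X@o-y).max()
E
python3 - <<'E'
from fk import *
np.set_printoptions(precision=4,suppress=True)
for l in (1e-4,1e-3,1e-2): o,e=fit(l);print(l,e);print(o[0],o[1:19].reshape(6,3),o[19:])
E
```

```text
0.0001 9.506750886512094e-09
0.12909999195438593 [[ 0.     -0.0109  0.1291]
 [-0.     -0.0109  0.2243]
 [ 0.     -0.0118  0.2243]
 [-0.     -0.0118  0.245 ]
 [ 0.     -0.0002  0.245 ]
 [ 0.     -0.0002  0.1664]] [0.1664]
0.001 8.998819012173698e-07
0.1290992070267078 [[ 0.     -0.0109  0.1291]
 [-0.     -0.0109  0.2243]
 [ 0.     -0.0117  0.2243]
 [-0.     -0.0117  0.245 ]
 [ 0.     -0.0002  0.245 ]
 [-0.     -0.0002  0.1664]] [0.1664]
0.01 8.978578391677372e-05
0.12902078423985502 [[ 0.0001 -0.0109  0.129 ]
 [-0.     -0.0109  0.2241]
 [ 0.0001 -0.0117  0.2241]
 [-0.0003 -0.0117  0.2449]
 [ 0.0003 -0.0002  0.2449]
 [-0.0001 -0.0002  0.1662]] [0.1662]
```

```bash
cat > ik.py <<'E'
from fk import *
o,_=fit(1e-4)
lo=np.array([-2.6,-.5,-1.47,.16,-1.27,.06,-2.6]);hi=np.array([2.6,2.12,1.34,2.42,4.41,2.06,2.6])
def fk(q):
    M,R=A(q);return M@o,R
def ik(p,R,q0,w=.003):
    def f(q):
        P,Q=fk(q);return np.r_[(P-p)*10,(R.inv()*Q).as_rotvec()*3,w*(q-q0)]
    r=least_squares(f,np.clip(q0,lo+.02,hi-.02),bounds=(lo+.01,hi-.01));P,Q=fk(r.x)
    return r.x,np.linalg.norm(P-p)*1000,(R.inv()*Q).magnitude()
def barR(a,w,yaw=.027,flip=1):
    z=np.array([np.cos(a),0,-np.sin(a)]);x=flip*np.array([np.sin(a),0,np.cos(a)]);y=np.cross(z,x)
    return Ro.from_euler('z',yaw)*Ro.from_matrix(np.c_[x,y,z])*Ro.from_rotvec([w,0,0])
E
python3 - <<'E'
from ik import *
np.set_printoptions(precision=2,suppress=True)
import sys
S=[np.array(D[8][0]),np.array([-.27,-.3,.3,2.2,0,.3,.3]),np.array([.4,-.3,-.3,2.2,0,.3,.3])]
for a in (.3,.5,.7,.9,1.1):
  for w in (-.3,0,.3,.5,.7):
    R=barR(a,w)
    out=[]
    for P in ([.511,-.2585,.13],[.584,-.2585,.292]):
      b=min((ik(np.array(P),R,q) for q in S),key=lambda t:t[1]+t[2]*100); out.append((b[0],round(b[1]),round(b[2],2)))
    print(a,w,R.apply([0,0,1]),*[x for t in out for x in t])
E
```

```text
0.3 -0.3 [ 0.92 -0.27 -0.28] [-0.71 -0.49  1.31  2.41 -1.26  0.07  1.91] 51 0.34 [-0.65 -0.36  0.99  2.41  2.96  0.35 -2.59] 5 0.01
0.3 0 [ 0.95  0.03 -0.3 ] [-0.65 -0.49  1.33  2.41 -1.26  0.28  2.02] 63 0.22 [-0.73 -0.49  1.27  2.25 -1.26  0.29  1.9 ] 10 0.09
0.3 0.3 [ 0.9   0.32 -0.28] [-0.54 -0.34  1.33  2.41 -1.26  0.6   2.07] 80 0.24 [-0.72 -0.49  1.33  2.22 -1.13  0.53  1.83] 35 0.11
0.3 0.5 [ 0.83  0.5  -0.26] [ 2.04  1.22 -1.32  2.01 -0.28  0.64  1.68] 0 0.0 [ 1.47  0.42 -0.71  1.89 -1.26  1.08  1.99] 0 0.0
0.3 0.7 [ 0.71  0.66 -0.23] [ 1.74  0.95 -0.95  1.84 -0.72  1.02  2.01] 0 0.0 [ 1.34  0.53 -0.58  1.73 -1.14  1.28  1.92] 0 0.0
0.5 -0.3 [ 0.85 -0.27 -0.46] [-0.7  -0.37  1.27  2.41 -1.26  0.07  1.84] 34 0.22 [-0.74 -0.49  0.96  2.33  1.76  0.31 -1.31] 0 0.0
0.5 0 [ 0.88  0.02 -0.48] [-0.68 -0.38  1.33  2.41 -1.26  0.27  1.95] 37 0.11 [-0.74 -0.49  1.19  2.22 -0.58  0.22  1.17] 0 0.0
0.5 0.3 [ 0.83  0.32 -0.46] [ 1.64  0.47 -0.81  2.15 -1.26  0.75  2.17] 0 0.0 [ 1.26  0.17 -0.52  1.97 -1.26  0.92  1.76] 0 0.0
0.5 0.5 [ 0.76  0.5  -0.42] [ 1.39  0.52 -0.52  2.01 -1.14  1.0
[... 1410 characters left out ...]
1.45] 0 0.0 [ 1.08  0.46 -0.42  1.49 -0.76  1.39  1.18] 0 0.0
1.1 -0.3 [ 0.44 -0.28 -0.85] [-0.12 -0.01  0.43  2.22  0.35  0.41 -0.02] 0 0.0 [-0.15 -0.04  0.41  1.88  0.25  0.79  0.08] 0 0.0
1.1 0 [ 0.45  0.01 -0.89] [ 0.68  0.1  -0.16  2.08 -0.41  0.6   0.85] 0 0.0 [-0.32  0.05  0.81  1.78 -0.32  0.93  0.65] 0 0.0
1.1 0.3 [ 0.43  0.31 -0.85] [ 0.91  0.27 -0.25  1.91 -0.6   0.91  1.14] 0 0.0 [ 0.78  0.22 -0.2   1.6  -0.51  1.17  0.85] 0 0.0
1.1 0.5 [ 0.38  0.49 -0.78] [ 1.03  0.41 -0.33  1.79 -0.62  1.1   1.2 ] 0 0.0 [ 0.9   0.35 -0.29  1.49 -0.59  1.33  0.93] 0 0.0
1.1 0.7 [ 0.33  0.65 -0.68] [ 1.11  0.56 -0.41  1.66 -0.6   1.27  1.21] 0 0.0 [ 1.    0.5  -0.39  1.38 -0.63  1.48  0.95] 0 0.0
```

```bash
cat > clr.py <<'E'
from ik import *
def scene(th,bail=0.):
    # points in canister axes rel. to fork_mid (mm), pail tipped th
    P=[]
    for t in np.linspace(0,2*np.pi,73):
        for z in np.linspace(-68,24,9):
            r=40+20*(z+68)/92; P.append([r*np.cos(t),r*np.sin(t),z])
    for y in (-28,28):
        for k in np.linspace(0,1,6): P.append([-40-42*k,y,-66+6*k])
    for y in (-66,66):
        for k in np.linspace(0,105,8): P.append([k*np.sin(bail),y,k*np.cos(bail)])
    for y in np.linspace(-66,66,15):
        for d in(-8,8): P.append([105*np.sin(bail)+d,y,105*np.cos(bail)]);P.append([105*np.sin(bail),y,105*np.cos(bail)+d])
    P=Ro.from_euler('y',th).apply(np.array(P,float))
    F=[[x,y,z] for x in np.linspace(-28,32,7) for y in(-84,-78,78,84) for z in np.linspace(-189,45,14)]
    K=[[25+70.5*np.cos(t),70.5*np.sin(t),z] for t in np.linspace(0,6.28,60) for z in(-187,-140,-87)]
    return np.r_[P,F,K]
def bar(th): return Ro.from_euler('y',th).apply([-82,0,-60])
def box(q,h,c):
    d=np.abs(q-c)-h; return (np.linalg.norm(np.maximum(d,0),axis=1)+np.minimum(d.max(1),0)).min()
def clear(th,R,op):  # R tool in canister axes
    q=R.inv().apply(scene(th)-bar(th))
    b=box(q,[95,37.5,60],[0,0,-111]); f=min(box(q,[7.5,10.5,35],[sg*(op/2+7.5),0,-16]) for sg in(1,-1))
    low=(bar(th)+R.apply([[x,y,-51] for x in(-95,95) for y in(-37,37)]))[:,2].min()+189
    return b,f,low
E
python3 - <<'E'
from clr import *
np.set_printoptions(precision=0,suppress=True)
for a in (.5,.7,.9,1.1):
  for w in (0,.3,.5,.7):
    R=barR(a,w,yaw=0)
    print(a,w,'open44',np.array(clear(0,R,44)),'tip',*[np.array(clear(t,R,12)) for t in (0,.5,1,1.5,2.1,2.3)])
E
```

```text
0.5 0 open44 [30.  3. 70.] tip [30. 12. 70.] [ 51.  16. 117.] [ 51.  15. 167.] [ 51.  12. 208.] [ 40.  16. 231.] [ 20.  17. 231.]
0.5 0.3 open44 [28.  3. 64.] tip [28. 11. 64.] [ 43.  13. 110.] [ 43.  12. 160.] [ 43.  11. 201.] [ 29.  15. 225.] [ 11.  14. 225.]
0.5 0.5 open44 [24.  3. 59.] tip [24. 11. 59.] [ 38.  11. 105.] [ 38.  10. 155.] [ 38.  10. 196.] [ 23.  13. 220.] [  7.  10. 220.]
0.5 0.7 open44 [19.  3. 53.] tip [19.  8. 53.] [ 33.   9. 100.] [ 33.   8. 149.] [ 33.   8. 190.] [ 17.   9. 214.] [  4.   6. 214.]
0.7 0 open44 [14. -0. 89.] tip [14. 11. 89.] [ 51.  14. 136.] [ 51.  18. 186.] [ 51.  12. 227.] [ 50.  13. 250.] [ 40.  16. 250.]
0.7 0.3 open44 [12. -1. 81.] tip [12. 10. 81.] [ 43.  12. 127.] [ 43.  12. 177.] [ 43.  10. 218.] [ 43.  13. 242.] [ 29.  15. 242.]
0.7 0.5 open44 [ 9. -2. 74.] tip [ 9.  9. 74.] [ 38.  12. 120.] [ 38.  10. 170.] [ 38.  10. 211.] [ 36.  13. 235.] [ 23.  13. 235.]
0.7 0.7 open44 [ 5. -1. 66.] tip [ 5.  8. 66.] [ 33.  10. 113.] [ 33.   8. 163.] [ 33.   8. 204.] [ 29.  11. 227.] [ 17.   9. 227.]
0.9 0 open44 [ -1.   1. 110.] tip [ -1.  12. 110
[... 339 characters left out ...]
] [ 36.  13. 252.]
0.9 0.7 open44 [-8.  1. 82.] tip [-8.  8. 82.] [ 22.   9. 128.] [ 33.   9. 178.] [ 33.   8. 219.] [ 33.   9. 243.] [ 29.  11. 243.]
1.1 0 open44 [-14.  -0. 131.] tip [-14.  15. 131.] [ 22.  12. 178.] [ 51.  15. 228.] [ 51.  17. 269.] [ 51.  12. 292.] [ 51.  12. 292.]
1.1 0.3 open44 [-16.  -0. 120.] tip [-16.  12. 120.] [ 20.  10. 166.] [ 43.  14. 216.] [ 43.  12. 257.] [ 43.  11. 281.] [ 43.  10. 281.]
1.1 0.5 open44 [-19.  -0. 110.] tip [-19.  10. 110.] [ 17.  10. 157.] [ 38.  12. 207.] [ 38.  10. 248.] [ 38.  10. 271.] [ 38.  10. 271.]
1.1 0.7 open44 [-20.  -0.  99.] tip [-20.   8.  99.] [ 10.   8. 146.] [ 33.  10. 196.] [ 33.   8. 237.] [ 33.   8. 261.] [ 33.   9. 261.]
```

Run:
```python
from clr import *
from scipy.spatial.transform import Slerp
np.set_printoptions(precision=2,suppress=True)
from h import read_state
st=read_state(); q0=st['joint_positions'];p0=st['ee_pos'];R0=Ro.from_quat(st['eef_rot'])
fm=np.array([.5935,-.2575,.189])
for a in (.55,.65,.75):
  for w in (.3,.5,.7):
    R=barR(a,w); Ry=Ro.from_euler('z',.027)
    B=[fm+Ry.apply(bar(t))/1000 for t in (0,.7,1.4,2.1)]
    pre=np.array([.42,-.30,.30]); stand=B[0]-R.apply([0,0,.08])
    W=[(p0,R0),(pre,R),(stand,R)]+[(b,R) for b in B]
    q=q0; worst=0;o_=[]
    for (pa,Ra),(pb,Rb) in zip(W,W[1:]):
        sl=Slerp([0,1],Ro.concatenate([Ra,Rb]))
        for k in np.linspace(.1,1,10):
            q,e,er=ik(pa+(pb-pa)*k,sl(k),q,.02); worst=max(worst,e+er*100)
        o_.append(q)
    print(a,w,round(worst,1)); 
    if worst<12:
        for x in o_: print('   ',x)
```

```text
0.55 0.3 33.4
0.55 0.5 98.7
0.55 0.7 147.0
0.65 0.3 44.7
0.65 0.5 103.3
0.65 0.7 143.7
0.75 0.3 58.0
0.75 0.5 104.5
0.75 0.7 141.0
```

```bash
cat > sim.py <<'E'
from ik import *
from scipy.spatial.transform import Slerp
def jac(q):
    p,R=fk(q);J=np.zeros((6,7))
    for i in range(7):
        d=q.copy();d[i]+=1e-6;P,Q=fk(d);J[:3,i]=(P-p)/1e-6;J[3:,i]=(Q*R.inv()).as_rotvec()/1e-6
    return J
def go(q,p1,R1,n=40,null=None,kn=0.):
    p0,R0=fk(q);sl=Slerp([0,1],Ro.concatenate([R0,R1]));m=[]
    for k in np.linspace(1/n,1,n):
        for it in range(2):
            p,R=fk(q);e=np.r_[p0+(p1-p0)*k-p,(sl(k)*R.inv()).as_rotvec()];J=jac(q);Ji=J.T@np.linalg.inv(J@J.T+1e-5*np.eye(6))
            dq=Ji@e
            if null is not None: dq=dq+(np.eye(7)-Ji@J)@(kn*(null-q))
            q=np.clip(q+dq,lo,hi)
        p,R=fk(q);m.append(np.linalg.norm(p0+(p1-p0)*k-p)*1000+100*(sl(k)*R.inv()).magnitude())
    return q,max(m)
def down(phi): return Ro.from_matrix(np.column_stack([[np.cos(phi),np.sin(phi),0],[np.sin(phi),-np.cos(phi),0],[0,0,-1]]))
E
python3 - <<'E'
from sim import *
np.set_printoptions(precision=3,suppress=True)
q=np.array(D[-1][0])
W=[(.246,.574,.241,.229),(.423,-.149,.241,.229),(.428,-.148,.026,.229),(.428,-.148,.225,.229),(.4266,-.1484,.225,-.5),(.4266,-.1484,.225,-1.45),(.4266,-.1484,.225,-1.7),(.4175,-.398,.225,-1.7),(.429,-.3825,.101,-1.69),(.429,-.3825,.25,-1.69)]
for nm,null,kn in [('none',None,0),('mid',(lo+hi)/2,.01),('start',q,.02)]:
    x=q
    for w in W: x,m=go(x,np.array(w[:3]),down(w[3]),20,null,kn)
    print(nm,x)
print(D[0][0])
E
```

```text
none [-0.168  0.317  1.011  1.628 -0.275  1.349 -0.809]
mid [ 0.468  0.214  0.211  1.598 -0.046  1.334 -1.005]
start [-0.091  0.285  0.901  1.625 -0.228  1.342 -0.848]
[-0.2167161256169662, 0.34437641555044607, 1.0852728512375707, 1.6307609433687646, -0.31088495438629177, 1.3561402676021526, -0.7740340559895331]
```

```bash
cat > srch.py <<'E'
from sim import *; from clr import bar
from h import read_state
import time
np.set_printoptions(precision=2,suppress=True)
q0=read_state()['joint_positions'];fm=np.array([.5935,-.2575,.189]);Ry=Ro.from_euler('z',.027)
rng=np.random.default_rng(int(time.time()));res=[];t0=time.time()
while time.time()-t0<240:
    a,w=[(.6,.4),(.6,.5),(.7,.3),(.7,.2),(.55,.35)][rng.integers(5)];R=barR(a,w)
    n=rng.integers(1,3);W=[]
    for _ in range(n):
        az=rng.uniform(-1.5,1.2);r=rng.uniform(.42,.62);W.append((np.array([r*np.cos(az),r*np.sin(az),rng.uniform(.35,.5)]),down(rng.uniform(-1.2,1.2)+az)*Ro.from_rotvec([*rng.uniform(-.5,.5,2),0])))
    q=q0;m=0
    B=[fm+Ry.apply(bar(t))/1000 for t in (0,.7,1.4,2.1)]
    for k,(p,Rr) in enumerate(W+[(np.array([.40,-.33,.33]),R),(B[0]-R.apply([0,0,.08]),R)]+[(b,R) for b in B]):
        q,e=go(q,p,Rr,8)
        if k>=n:
            m=max(m,e)
            if e>10: break
    if m<10:
        res.append(1);print(a,w,m.round(1),[(p,r.as_quat()) for p,r in W],q,flush=True)
        if len(res)>3: break
E
python3 srch.py
```

```text
0.6 0.5 0.5 [(array([0.26, 0.48, 0.48]), array([0.84, 0.49, 0.07, 0.23])), (array([ 0.44, -0.24,  0.43]), array([-0.68,  0.73,  0.07, -0.06]))] [ 0.76  0.26  0.05  1.81 -1.18  1.21  1.64]
0.7 0.3 6.2 [(array([0.2 , 0.45, 0.46]), array([0.4 , 0.86, 0.11, 0.3 ])), (array([0.61, 0.06, 0.43]), array([ 0.98, -0.17, -0.12,  0.05]))] [ 0.64  0.12  0.08  1.89 -1.05  0.98  1.45]
0.6 0.5 0.4 [(array([0.28, 0.51, 0.37]), array([0.94, 0.22, 0.25, 0.11])), (array([ 0.4 , -0.14,  0.45]), array([ 0.73, -0.67, -0.09,  0.09]))] [ 0.83  0.26 -0.03  1.81 -1.16  1.2   1.64]
0.7 0.3 4.9 [(array([0.43, 0.36, 0.35]), array([1.  , 0.07, 0.04, 0.06])), (array([0.54, 0.15, 0.37]), array([ 0.91,  0.33, -0.25, -0.05]))] [ 0.66  0.12  0.07  1.89 -1.05  0.98  1.45]
```

```bash
cat > srch2.py <<'E'
from sim import *; from clr import bar
from h import read_state
np.set_printoptions(precision=2,suppress=True)
q0=read_state()['joint_positions'];fm=np.array([.5935,-.2575,.189]);Ry=Ro.from_euler('z',.027)
def run(f1,f2,a,w,v=False,y1=.5):
    R=barR(a,w);B=[fm+Ry.apply(bar(t))/1000 for t in (0,.7,1.4,2.1)]
    P0=fk(q0)[0];P1=np.array([.28,y1,.42]);P2=np.array([.40,-.14,.45]);P3=np.array([.40,-.33,.36])
    S=[(P0,down(.03)),(P1,down(.03)),(P1,down(f1)),(P2,down(f1)),(P2,down(f2)),(P3,down(f2)),(P3,R),(B[0]-R.apply([0,0,.08]),R)]+[(b,R) for b in B]
    q=q0;E=[]
    for p,r in S:
        q,e=go(q,p,r,10);E.append(e)
        if v: print(p,q,round(e,1))
    return max(E)
if __name__=='__main__':
    for a,w in ((.6,.5),(.7,.3),(.65,.4)):
        for f1 in (0.03,1.2):
            for f2 in (-1.49,-.8,-.2,.3): print(a,w,f1,f2,run(f1,f2,a,w))
E
python3 srch2.py
```

```text
0.6 0.5 0.03 -1.49 364.782625248432
0.6 0.5 0.03 -0.8 365.6648514263985
0.6 0.5 0.03 -0.2 55.13644665771999
0.6 0.5 0.03 0.3 53.58869882496411
0.6 0.5 1.2 -1.49 99.53907877561286
0.6 0.5 1.2 -0.8 51.25083066100656
0.6 0.5 1.2 -0.2 47.147481239248066
0.6 0.5 1.2 0.3 45.75789764959623
0.7 0.3 0.03 -1.49 243.68157444996348
0.7 0.3 0.03 -0.8 244.17718339570354
0.7 0.3 0.03 -0.2 247.697392106112
0.7 0.3 0.03 0.3 117.73114058037052
0.7 0.3 1.2 -1.49 263.24133643158694
0.7 0.3 1.2 -0.8 56.135102421282916
0.7 0.3 1.2 -0.2 50.567438038503894
0.7 0.3 1.2 0.3 48.22329194436478
0.65 0.4 0.03 -1.49 307.6790471283813
0.65 0.4 0.03 -0.8 308.3134383833689
0.65 0.4 0.03 -0.2 80.30234400191515
0.65 0.4 0.03 0.3 60.37749837176512
0.65 0.4 1.2 -1.49 133.4132580290797
0.65 0.4 1.2 -0.8 56.78999589544021
0.65 0.4 1.2 -0.2 51.46122505255292
0.65 0.4 1.2 0.3 49.35720144078884
```

```bash
cat > srch3.py <<'E'
from sim import *; from clr import bar
from h import read_state
import time
np.set_printoptions(precision=3,suppress=True)
q0=read_state()['joint_positions'];fm=np.array([.5935,-.2575,.189]);Ry=Ro.from_euler('z',.027)
def screw(q,row,n):
    p,R=fk(q);m=0
    for _ in range(n):
        p=p+R.apply(row[:3]);R=R*Ro.from_rotvec(row[3:])
        for it in range(2):
            P,Q=fk(q);e=np.r_[p-P,(R*Q.inv()).as_rotvec()];J=jac(q);q=np.clip(q+J.T@np.linalg.solve(J@J.T+1e-5*np.eye(6),e),lo,hi)
        P,Q=fk(q);m=max(m,np.linalg.norm(p-P)*1000+100*(R*Q.inv()).magnitude())
        if not(.36<np.hypot(*P[:2])<.65 and .33<P[2]<.6 and -.5<P[1]<.6 and not(P[0]>.44 and P[1]<-.12)) or m>5 or Q.apply([0,0,1])[2]>-.75: return q,99
    return q,m
pre=np.array([.40,-.33,.36])
def finish(q,a,w,v=False):
    R=barR(a,w);B=[fm+Ry.apply(bar(t))/1000 for t in (0,.7,1.4,2.1)];m=0
    for p,r in [(fk(q)[0],R),(pre,R),(B[0]-R.apply([0,0,.08]),R)]+[(b,R) for b in B]:
        q,e=go(q,p,r,10);m=max(m,e)
        if v: print('   ',p,q,round(e,1))
        if e>8: break
    return m
if __name__=='__main__':
    rng=np.random.default_rng(int(time.time()));t0=time.time();k=0
    while time.time()-t0<400 and k<3:
        q=q0;rows=[]
        for c in range(rng.integers(2,4)):
            for tr in range(20):
                row=np.r_[rng.uniform(-.045,.045,3).round(2),rng.uniform(-.13,.13,3).round(2)];row[3:5]*=rng.integers(0,2)
                if rng.random()<.3: row[5]=0
                x,m=screw(q,row,12)
                if m<5: q=x;rows.append(row.tolist());break
        for a,w in ((.6,.5),(.7,.3)):
            m=finish(q,a,w)
            if m<8:
                print(a,w,m.round(1),rows);finish(q,a,w,True);k+=1;break
E
python3 srch3.py
cat > srch4.py <<'E'
from srch3 import *; import clr
def fin(q,a,w,pre,sh,v=False):
    R=barR(a,w);m=[]
    B=[fm+Ry.apply(bar(t))/1000-R.apply([0,0,sh]) for t in (0,.7,1.4,2.1)]
    for p,r in [(fk(q)[0],R),(pre,R),(B[0]-R.apply([0,0,.08]),R)]+[(b,R) for b in B]:
        q,e=go(q,p,r,8);m.append(e)
        if v:print('  ',p,q,round(e,1))
    return np.array(m)
if __name__=='__main__':
    for a in (.7,.8,.9,1.0):
        for w in (-.5,-.3,-.1,.1,.3):
            R=barR(a,w,0);q=R.inv().apply(clr.scene(0)-bar(0))+[0,0,.0]
            cl=clr.box(q+[0,0,12],[95,37.5,60],[0,0,-111])
            print(a,w,'clr',cl.round(),fin(q0,a,w,np.array([.42,-.30,.36]),.012).round())
E
python3 srch4.py
```

```text
0.7 -0.5 clr 21.0 [101.  53. 112. 119.  36.   0.   0.]
0.7 -0.3 clr 24.0 [ 97.  48. 141.  26.  34.   0.   0.]
0.7 -0.1 clr 26.0 [78. 27. 53. 11.  0.  0.  0.]
0.7 0.1 clr 26.0 [ 50.   6.   0. 117.   0.   0.   0.]
0.7 0.3 clr 24.0 [ 25.   1. 128. 227. 114.  56. 122.]
0.8 -0.5 clr 14.0 [ 68.  30.  71. 128.  82. 159. 359.]
0.8 -0.3 clr 16.0 [66. 26. 58. 31.  0.  0.  0.]
0.8 -0.1 clr 18.0 [52. 12.  0.  0.  0.  0.  0.]
0.8 0.1 clr 18.0 [ 31.   1.   0. 108.   0.   0.   0.]
0.8 0.3 clr 16.0 [ 14.   0. 107. 206.  94.  47. 110.]
0.9 -0.5 clr 6.0 [36.  5.  7.  0.  0.  0.  0.]
0.9 -0.3 clr 9.0 [36.  5.  0.  0.  0.  0.  0.]
0.9 -0.1 clr 11.0 [26.  0.  0.  0.  0.  0.  0.]
0.9 0.1 clr 11.0 [ 12.   0.   0. 112.   0.   0.   0.]
0.9 0.3 clr 9.0 [  0.   0. 103. 196.  90.  51. 111.]
1.0 -0.5 clr -1.0 [9. 0. 0. 0. 0. 0. 0.]
1.0 -0.3 clr 2.0 [7. 0. 0. 0. 0. 0. 0.]
1.0 -0.1 clr 4.0 [0. 0. 0. 0. 0. 0. 0.]
1.0 0.1 clr 4.0 [  0.   0.   0. 161.  21.   0.   0.]
1.0 0.3 clr 2.0 [  0.   0. 139. 224. 123.  89. 133.]
```

```bash
cat > plan.py <<'E'
from srch3 import *
def plan(W):
    st=read_state();q=st['joint_positions'];p=st['ee_pos'];R=Ro.from_quat(st['eef_rot'])
    for p1,R1 in W:
        rv=(R.inv()*R1).as_rotvec();d=R1.inv().apply(p1-p)*1000
        q,e1=go(q,p,R1,8);q,e2=go(q,p1,R1,8)
        print('rot',rv.round(3),'shift',d.round(1),'len',np.linalg.norm(d).round(),'err',round(e1,1),round(e2,1),q);p,R=p1,R1
E
python3 - <<'E'
from plan import *
for w in (-.1,0):
    R1=barR(1.0,w);R2=barR(.85,w);B0=fm+Ry.apply(bar(0))/1000
    plan([(q0*0+0 if 0 else read_state()['ee_pos'],R1),(B0-R1.apply([0,0,.1]),R1),(B0-R2.apply([0,0,.1]),R2),(B0-R2.apply([0,0,.012]),R2)]+[(fm+Ry.apply(bar(t))/1000-R2.apply([0,0,.012]),R2) for t in(.5,1,1.5,2.1)])
E
```

```text
rot [-0.297 -0.026 -0.018] shift [0. 0. 0.] len 0.0 err 0.0 0.0 [-0.071 -0.5    0.482  2.008  0.093  1.019  0.396]
rot [0. 0. 0.] shift [-53.  -24.3 156.7] len 167.0 err 0.0 0.0 [-0.167 -0.324  0.623  2.237  0.017  0.616  0.47 ]
rot [-0.     0.149  0.015] shift [-14.9   0.1  -1.1] len 15.0 err 0.0 0.0 [-0.189 -0.441  0.706  2.365 -0.019  0.446  0.571]
rot [0. 0. 0.] shift [-0. -0. 88.] len 88.0 err 0.0 0.0 [-0.714 -0.269  1.23   2.341 -0.225  0.232  0.783]
rot [0. 0. 0.] shift [ 16.7   4.7 -47.2] len 50.0 err 0.0 0.0 [-0.371 -0.324  0.877  2.322 -0.118  0.361  0.652]
rot [0. 0. 0.] shift [ 37.4   3.4 -33.4] len 50.0 err 0.0 0.0 [-0.26  -0.355  0.73   2.25  -0.057  0.478  0.552]
rot [0. 0. 0.] shift [ 48.9   1.2 -11.5] len 50.0 err 0.0 0.0 [-0.262 -0.317  0.688  2.148 -0.058  0.549  0.501]
rot [0. 0. 0.] shift [57.  -1.9 18.7] len 60.0 err 0.0 0.0 [-0.337 -0.196  0.733  2.025 -0.138  0.569  0.513]
rot [-0.197 -0.027 -0.017] shift [0. 0. 0.] len 0.0 err 0.0 0.0 [-0.141 -0.485  0.6    1.969  0.005  1.07   0.499]
rot [0. 0. 0.] shift [-53.    1.4 157.8] len 166.0 err 0.0 0.0 [-0.298 -0.31   0.839  2.184 -0.127  0.69   0.679]
rot [ 0.    0.15 -0.  ] shift [-14.9   0.   -1.1] len 15.0 err 0.0 0.0 [-0.315 -0.445  0.914  2.305 -0.161  0.536  0.796]
rot [0. 0. 0.] shift [ 0. -0. 88.] len 88.0 err 0.0 39.3 [-0.831 -0.338  1.34   2.294 -0.308  0.337  0.952]
rot [0. 0. 0.] shift [ 16.7   0.  -47.4] len 50.0 err 39.9 0.0 [-0.508 -0.347  1.077  2.275 -0.262  0.456  0.865]
rot [0. 0. 0.] shift [ 37.4   0.  -33.6] len 50.0 err 0.0 0.0 [-0.379 -0.36   0.909  2.206 -0.206  0.561  0.756]
rot [0. 0. 0.] shift [ 48.9   0.  -11.5] len 50.0 err 0.0 0.0 [-0.382 -0.317  0.867  2.108 -0.208  0.626  0.696]
rot [0. 0. 0.] shift [57.  -0.  18.8] len 60.0 err 0.0 0.0 [-0.487 -0.189  0.949  1.988 -0.313  0.65   0.72 ]
```

Run:
```python
from plan import *
Rc=Ro.from_quat(read_state()['eef_rot']);B0=fm+Ry.apply(bar(0))/1000
for w in (-.1,-.2,-.3):
    R2=barR(.85,w);st=B0-R2.apply([0,0,.1]);print(w,st)
    plan([(st,Rc),(st,R2),(B0-R2.apply([0,0,.012]),R2)]+[(fm+Ry.apply(bar(t))/1000-R2.apply([0,0,.012]),R2) for t in(.5,1,1.5,2.1)])
```

```text
-0.1 [ 0.446 -0.252  0.204]
rot [0. 0. 0.] shift [-72.   23.9 156. ] len 173.0 err 0.0 0.0 [-0.532 -0.346  1.183  2.149 -0.297  0.817  0.922]
rot [-0.295  0.124 -0.026] shift [0. 0. 0.] len 0.0 err 0.0 0.0 [-0.143 -0.419  0.671  2.364 -0.087  0.444  0.629]
rot [0. 0. 0.] shift [-0. -0. 88.] len 88.0 err 0.0 0.0 [-0.686 -0.242  1.209  2.341 -0.34   0.237  0.885]
rot [0. 0. 0.] shift [ 16.7   4.7 -47.2] len 50.0 err 0.0 0.0 [-0.322 -0.301  0.837  2.321 -0.196  0.362  0.719]
rot [0. 0. 0.] shift [ 37.4   3.4 -33.4] len 50.0 err 0.0 0.0 [-0.207 -0.334  0.688  2.248 -0.12   0.477  0.604]
rot [0. 0. 0.] shift [ 48.9   1.2 -11.5] len 50.0 err 0.0 0.0 [-0.202 -0.298  0.641  2.147 -0.111  0.548  0.544]
rot [0. 0. 0.] shift [57.  -1.9 18.7] len 60.0 err 0.0 0.0 [-0.263 -0.179  0.67   2.023 -0.18   0.57   0.545]
-0.2 [ 0.446 -0.242  0.203]
rot [0. 0. 0.] shift [-72.   14.5 159.4] len 176.0 err 0.0 0.0 [-0.51  -0.352  1.142  2.166 -0.292  0.805  0.901]
rot [-0.395  0.126 -0.02 ] shift [0. 0. 0.] len 0.0 err 0.0 0.0 [ 0.031 -0.399  0.41   2.412  0.055  0.365  0.38 ]
rot [0. 0. 0.] shift [ 0.  0. 
[... 641 characters left out ...]
.181 -0.29   0.791  0.882]
rot [-0.495  0.127 -0.013] shift [0. 0. 0.] len 0.0 err 23.0 22.9 [ 0.25  -0.376  0.099  2.42   0.246  0.309  0.065]
rot [0. 0. 0.] shift [-0. -0. 88.] len 88.0 err 22.8 0.0 [ 0.379 -0.071 -0.004  2.378  0.373  0.069 -0.073]
rot [0. 0. 0.] shift [ 16.7  14.  -45.3] len 50.0 err 0.0 0.0 [ 0.232 -0.219  0.153  2.377  0.21   0.215  0.121]
rot [0. 0. 0.] shift [ 37.4   9.9 -32.1] len 50.0 err 0.0 0.0 [ 0.214 -0.286  0.154  2.307  0.191  0.352  0.14 ]
rot [0. 0. 0.] shift [ 48.9   3.4 -11. ] len 50.0 err 0.0 0.0 [ 0.205 -0.263  0.131  2.2    0.189  0.439  0.12 ]
rot [0. 0. 0.] shift [57.  -5.6 18. ] len 60.0 err 0.0 0.0 [ 0.196 -0.157  0.099  2.067  0.206  0.472  0.067]
```

Request:
{"api": "step_arm", "payload": {"commands": [[-0.009, 0.003, 0.0195, 0, 0, 0], [-0.009, 0.003, 0.0195, 0, 0, 0], [-0.009, 0.003, 0.0195, 0, 0, 0], [-0.009, 0.003, 0.0195, 0, 0, 0], [-0.009, 0.003, 0.0195, 0, 0, 0], [-0.009, 0.003, 0.0195, 0, 0, 0], [-0.009, 0.003, 0.0195, 0, 0, 0], [-0.009, 0.003, 0.0195, 0, 0, 0], [0, 0, 0, 0, 0, 0], [0, 0, 0, 0, 0, 0]], "gripper": 0.35}}

```text
time: 21.25
ee_pos: [0.4456, -0.2512, 0.2044]
eef_rot: [0.95, 0.033, 0.292, -0.101]
ft_force: [-0.4, -0.5, 0.5]
width: 0.0304
```

Request:
{"api": "step_arm", "payload": {"commands": [[0, 0, 0, -0.042, 0.018, -0.004], [0, 0, 0, -0.042, 0.018, -0.004], [0, 0, 0, -0.042, 0.018, -0.004], [0, 0, 0, -0.042, 0.018, -0.004], [0, 0, 0, -0.042, 0.018, -0.004], [0, 0, 0, -0.042, 0.018, -0.003], [0, 0, 0, -0.043, 0.018, -0.003], [0, 0, 0, 0, 0, 0], [0, 0, 0, 0, 0, 0]]}}

```text
time: 22.15
ee_pos: [0.4453, -0.2522, 0.2049]
eef_rot: [0.934, -0.006, 0.355, 0.041]
ft_force: [0.1, 0.3, 0.3]
width: 0.0305
```

Run:
```python
from plan import *
from h import snap
print(read_state()['joint_positions'].round(3))
R2=barR(.85,-.1);B0=fm+Ry.apply(bar(0))/1000
plan([(B0-R2.apply([0,0,.012]),R2)])
im,c=snap('wrist','w9.png')
```

```text
[-0.136 -0.42   0.669  2.365 -0.104  0.443  0.646]
rot [-0.001 -0.005 -0.002] shift [-0.5 -0.8 89. ] len 89.0 err 0.0 0.0 [-0.679 -0.236  1.204  2.341 -0.365  0.238  0.908]
```

View pics/w9.png

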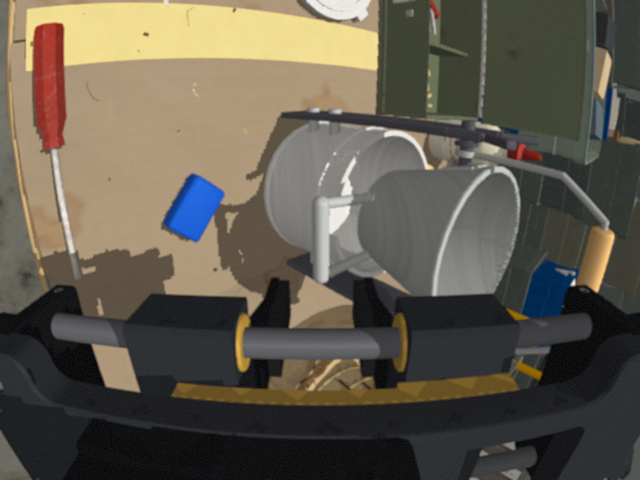

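Run:
```python
from h import *
c=get_calibration('wrist')
for q in [(321,200),(321,279)]:
    for z in (.125,.131): print(q,plane(c,*q,z,True).round(4))
# brackets free span edges
s=read_state();R=Ro.from_quat(s['eef_rot'])
for z in (.125,.131):
    m=(plane(c,321,200,z,True)+plane(c,321,279,z,True))/2; print((R.inv().apply(m-s['ee_pos'])*1000).round(1))
```

```text
(321, 200) [ 0.5164 -0.2283  0.125 ]
(321, 200) [ 0.511 -0.226  0.131]
(321, 279) [ 0.518  -0.2895  0.125 ]
(321, 279) [ 0.5126 -0.2852  0.131 ]
[  0.5  -2.  107.6]
[ 0.5 -4.7 99.3]
```

Request:
{"api": "step_arm", "payload": {"commands": [[0, 0, 0.009, 0, 0, 0], [0, 0, 0.009, 0, 0, 0], [0, 0, 0.009, 0, 0, 0], [0, 0, 0.009, 0, 0, 0], [0, 0, 0.009, 0, 0, 0], [0, -0.001, 0.009, 0, 0, 0], [0, -0.001, 0.009, 0, 0, 0], [0, 0, 0.009, 0, 0, 0], [0, 0, 0.009, 0, 0, 0], [0, 0, 0.009, 0, 0, 0], [0, 0, 0, 0, 0, 0], [0, 0, 0, 0, 0, 0]]}}

```text
time: 23.4
ee_pos: [0.5054, -0.2565, 0.1372]
eef_rot: [0.934, -0.005, 0.355, 0.041]
ft_force: [-0.4, -0.2, 1.3]
width: 0.0302
```

Run:
```python
from plan import *
print(read_state()['joint_positions'].round(3),read_state()['ft_force'])
R2=barR(.85,-.1);B0=fm+Ry.apply(bar(0))/1000
plan([(B0-R2.apply([0,0,.012]),R2)])
```

```text
[-0.701 -0.244  1.221  2.344 -0.358  0.229  0.901] [-0.384 -0.223  1.33 ]
rot [-0.003 -0.005 -0.002] shift [-0.8  2.3 -1.5] len 3.0 err 0.0 0.0 [-0.683 -0.239  1.207  2.341 -0.352  0.237  0.897]
```

Request:
{"api": "step_arm", "payload": {"commands": [[0, 0, 0, 0, 0, 0], [0, 0, 0, 0, 0, 0], [0, 0, 0, 0, 0, 0], [0, 0, 0, 0, 0, 0], [0, 0, 0, 0, 0, 0]], "gripper": 0.0, "grip_force": 12}}

```text
time: 23.9
ee_pos: [0.5048, -0.2573, 0.137]
eef_rot: [0.934, -0.006, 0.355, 0.041]
ft_force: [-0.1, -1.4, -0.2]
width: 0.0113
```

Run:
```python
from plan import *
R=Ro.from_quat(read_state()['eef_rot'])
T=np.linspace(0,2.16,25);X=np.array([R.inv().apply(Ry.apply(bar(t))) for t in T]);d=np.diff(X,axis=0).round(1)
print((d/1000).tolist()); print('sum err',d.sum(0)-(X[-1]-X[0]))
```

```text
[[0.0013, 0.0009, -0.009], [0.0021000000000000003, 0.0009, -0.0089], [0.0029, 0.0009, -0.0086], [0.0036, 0.0008, -0.0083], [0.0044, 0.0008, -0.008], [0.0050999999999999995, 0.0007, -0.0076], [0.0057, 0.0007, -0.0070999999999999995], [0.0064, 0.0006, -0.0065], [0.006900000000000001, 0.0006, -0.005900000000000001], [0.0074, 0.0005, -0.0053], [0.0079, 0.0004, -0.0046], [0.0083, 0.0004, -0.0039], [0.0086, 0.0003, -0.0031], [0.0088, 0.0002, -0.0024], [0.009, 0.0001, -0.0016], [0.0091, 0.0001, -0.0007], [0.0091, -0.0, 0.0001], [0.0091, -0.0001, 0.0009], [0.009, -0.0002, 0.0017], [0.0088, -0.0003, 0.0025], [0.0085, -0.0003, 0.0033], [0.008199999999999999, -0.0004, 0.004], [0.0078, -0.0005, 0.0047], [0.0073, -0.0006, 0.0054]]
sum err [-0.04   0.042 -0.029]
```

Request:
{"api": "step_arm", "payload": {"commands": [[0.0013, 0.0009, -0.009, 0, 0, 0], [0.0021, 0.0009, -0.0089, 0, 0, 0], [0.0029, 0.0009, -0.0086, 0, 0, 0], [0.0036, 0.0008, -0.0083, 0, 0, 0], [0.0044, 0.0008, -0.008, 0, 0, 0], [0.0051, 0.0007, -0.0076, 0, 0, 0], [0.0057, 0.0007, -0.0071, 0, 0, 0], [0.0064, 0.0006, -0.0065, 0, 0, 0], [0.0069, 0.0006, -0.0059, 0, 0, 0], [0.0074, 0.0005, -0.0053, 0, 0, 0], [0.0079, 0.0004, -0.0046, 0, 0, 0], [0.0083, 0.0004, -0.0039, 0, 0, 0]]}}

```text
time: 25.1
ee_pos: [0.4903, -0.2575, 0.2356]
eef_rot: [0.936, -0.007, 0.349, 0.039]
ft_force: [-37.8, 1.1, 7.5]
width: 0.0185
```

Run:
```python
from plan import *
s=read_state();R=Ro.from_quat(s['eef_rot']);b=Ry.inv().apply(s['ee_pos']+R.apply([0,0,.0115])-fm)*1000;print(s['ft_force'],s['width'],b,bar(1.08))
```

```text
[-37.766   1.055   7.472] 0.018477442309944695 [-95.699   1.735  37.919] [-91.566   0.     44.041]
```

Run:
```python
from h import *
im,c=snap('wrist'); im2,_=snap('side')
A=cv2.resize(im[60:360,180:480],None,fx=1.33,fy=1.33,interpolation=2);B=cv2.resize(im2[80:260,220:360],None,fx=2.8,fy=2.8,interpolation=2)
o=np.zeros((510,800,3),'u1');o[:A.shape[0],:A.shape[1]]=A;o[:B.shape[0],405:405+B.shape[1]]=B[:510,:395];cv2.imwrite('pics/m10.png',o[:,:,::-1]); s=read_state();print(s['ft_force'],s['ee_pos'],s['width'])
```

```text
[-39.12443954   2.00917033   7.74768459] [ 0.491071   -0.25750327  0.23678923] 0.019731804857854755
```

View pics/m10.png

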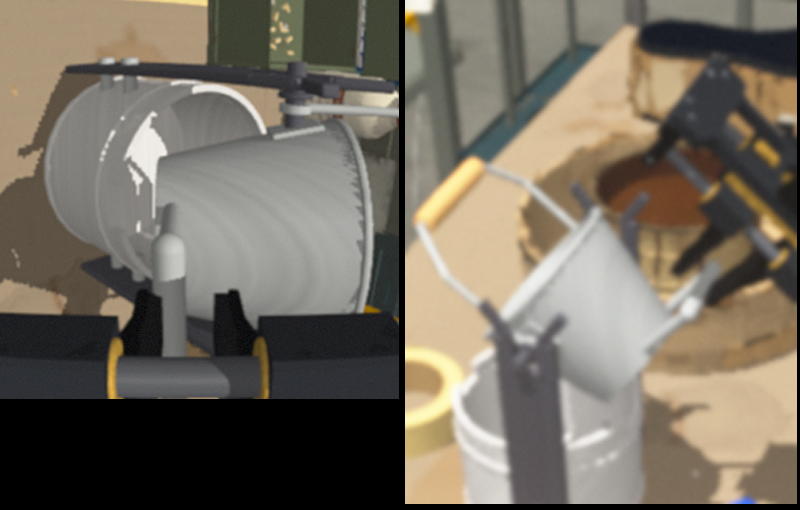

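The wrist and side crops show the pail tipped about 0.8 rad, with the bar at the fingertips. The pins have ridden up about 14 mm in the slots and the bar is pressed radially. I ease back with a lighter grip so the pins drop.

Request:
{"api": "step_arm", "payload": {"commands": [[-0.003, 0, 0.001, 0, 0, 0], [-0.003, 0, 0.001, 0, 0, 0], [-0.002, 0, 0.001, 0, 0, 0], [0, 0, 0, 0, 0, 0], [0, 0, 0, 0, 0, 0], [0, 0, 0, 0, 0, 0]], "gripper": 0.0, "grip_force": 5}}

```text
time: 25.8
ee_pos: [0.4891, -0.2574, 0.2306]
eef_rot: [0.935, -0.006, 0.352, 0.04]
ft_force: [-14.6, 1.1, 2.1]
width: 0.0216
```

```bash
cat > st.py <<'E'
from plan import *
s=read_state();R=Ro.from_quat(s['eef_rot'])
for k in (0,.0115): print(k,'bar rel',(Ry.inv().apply(s['ee_pos']+R.apply([0,0,k])-fm)*1000).round(1))
print('f',s['ft_force'].round(1),'w',s['width'],'rot',(R.inv()*barR(.85,-.1)).as_rotvec().round(3))
E
python3 st.py
```

```text
0 bar rel [-104.4    2.9   41.6]
0.0115 bar rel [-96.8   1.8  33. ]
f [-14.6   1.1   2.1] w 0.02159136069225112 rot [-0.003  0.001 -0.004]
```

Request:
{"api": "step_arm", "payload": {"commands": [[-0.003, 0, 0, 0, 0, 0], [-0.003, 0, -0.001, 0, 0, 0], [-0.002, 0, -0.001, 0, 0, 0], [0, 0, 0, 0, 0, 0], [0, 0, 0, 0, 0, 0], [0, 0, 0, 0, 0, 0]]}}

```text
time: 26.4
ee_pos: [0.4841, -0.2575, 0.2294]
eef_rot: [0.934, -0.006, 0.355, 0.041]
ft_force: [-0.2, -0.6, 0.3]
width: 0.0009
```

```bash
python3 st.py
python3 - <<'E'
from h import *
im2,_=snap('side'); cv2.imwrite('pics/s11.png',cv2.resize(im2[80:260,220:380,::-1],None,fx=3.3,fy=3.3,interpolation=2))
E
```

```text
0 bar rel [-109.4    2.9   40.4]
0.0115 bar rel [-101.8    1.8   31.9]
f [-0.2 -0.6  0.3] w 0.0008811210974820629 rot [-0.002 -0.005 -0.002]
```

View pics/s11.png

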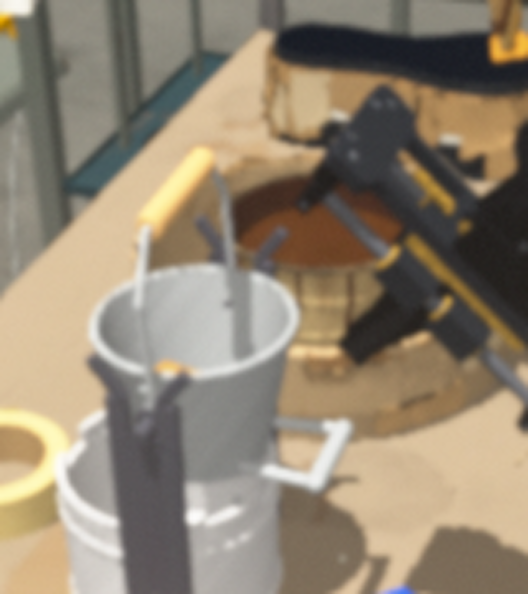

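The bar slipped off the fingertips and the pail swung back to hang upright in the forks, with the wax still in it. I retry with a deeper, firmer pinch, and turn the tool along with the pail.

```bash
cat > tip.py <<'E'
from plan import *; import clr
a0,a1,w,sh,n=.8,1.5,-.1,.003,24
T=np.linspace(0,2.16,n+1)
def pose(t):
    R=barR(a0+(a1-a0)*t/2.16,w);return fm+Ry.apply(bar(t))/1000-R.apply([0,0,sh]),R
E
python3 - <<'E'
from tip import *
for t in (0,.36,.72,1.08,1.44,1.8,2.16):
    Rc=Ry.inv()*pose(t)[1];q=Rc.inv().apply(clr.scene(t)-bar(t))+[0,0,3]
    print(t,'body',clr.box(q,[95,37.5,60],[0,0,-111]).round(1),'fing',[clr.box(q,[7.5,10.5,35],[g*13.5,0,-16]).round(1) for g in(1,-1)],'open',[clr.box(q,[7.5,10.5,35],[g*22.5,0,-16]).round(1) for g in(1,-1)])
p,R=pose(0);st=p-R.apply([0,0,.09])
plan([(st,Ro.from_quat(read_state()['eef_rot'])),(st,R),(p,R)]+[pose(t) for t in T[4::4]])
E
```

```text
0 body 8.9 fing [np.float64(13.1), np.float64(18.4)] open [np.float64(7.0), np.float64(22.9)]
0.36 body 28.1 fing [np.float64(13.4), np.float64(18.4)] open [np.float64(7.5), np.float64(22.9)]
0.72 body 48.8 fing [np.float64(15.0), np.float64(18.1)] open [np.float64(10.2), np.float64(22.9)]
1.08 body 51.2 fing [np.float64(17.6), np.float64(16.8)] open [np.float64(16.2), np.float64(21.2)]
1.44 body 51.2 fing [np.float64(18.4), np.float64(16.0)] open [np.float64(21.7), np.float64(18.7)]
1.8 body 51.2 fing [np.float64(18.4), np.float64(16.0)] open [np.float64(22.9), np.float64(17.1)]
2.16 body 51.2 fing [np.float64(18.4), np.float64(16.2)] open [np.float64(22.9), np.float64(12.1)]
rot [0. 0. 0.] shift [-50.4  -6.3   0.2] len 51.0 err 0.0 0.0 [-0.161 -0.407  0.699  2.374 -0.116  0.417  0.664]
rot [-0.002  0.045  0.003] shift [0. 0. 0.] len 0.0 err 0.0 0.0 [-0.189 -0.44   0.74   2.404 -0.131  0.368  0.701]
rot [0. 0. 0.] shift [-0.  0. 90.] len 90.0 err 0.0 4.0 [-0.819 -0.316  1.34   2.365 -0.29   0.153  0.887]
rot [-0.    -0.116 -0.012] shift [  7.7   3.6 -35.5] len 36.0 err 0.0 0.0 [-0.457 -0.237  0.954  2.287 -0.145  0.38   0.655]
rot [ 0.    -0.116 -0.012] shift [ 16.    3.3 -32.7] len 37.0 err 0.0 0.0 [-0.357 -0.226  0.8    2.171  0.006  0.605  0.469]
rot [-0.    -0.116 -0.012] shift [ 23.5   2.8 -28. ] len 37.0 err 0.0 0.0 [-0.365 -0.163  0.768  2.023  0.037  0.812  0.407]
rot [ 0.    -0.116 -0.012] shift [ 29.6   2.2 -21.6] len 37.0 err 0.0 0.0 [-0.385 -0.036  0.782  1.853 -0.009  0.996  0.417]
rot [-0.    -0.116 -0.012] shift [ 33.9   1.4 -14. ] len 37.0 err 0.0 0.0 [-0.365  0.14   0.796  1.666 -0.097  1.166  0.461]
rot [ 0.    -0.116 -0.012] shift [36.3  0.6 -5.5] len 37.0 err 0.0 0.0 [-0.302  0.329  0.783  1.468 -0.178  1.329  0.498]
```

```bash
sed -i 's/^a0.*/a0,a1,w,sh,n=.82,1.5,-.16,.003,24/' tip.py
python3 - <<'E'
from tip import *
Rc=Ry.inv()*pose(0)[1];q=Rc.inv().apply(clr.scene(0)-bar(0))+[0,0,3];print(clr.box(q,[95,37.5,60],[0,0,-111]).round(1))
p,R=pose(0);st=p-R.apply([0,0,.09])
plan([(st,Ro.from_quat(read_state()['eef_rot'])),(st,R),(p,R)]+[pose(t) for t in T[8::8]])
E
```

```text
7.1
rot [0. 0. 0.] shift [-48.6 -11.9   0.3] len 50.0 err 0.0 0.0 [-0.151 -0.407  0.673  2.378 -0.11   0.415  0.642]
rot [-0.062  0.025  0.001] shift [0. 0. 0.] len 0.0 err 0.0 0.0 [-0.059 -0.402  0.552  2.418 -0.062  0.337  0.552]
rot [0. 0. 0.] shift [ 0. -0. 90.] len 90.0 err 0.0 0.0 [-0.719 -0.223  1.211  2.379 -0.31   0.119  0.821]
rot [ 0.    -0.224 -0.036] shift [ 18.5  11.1 -68.5] len 72.0 err 0.0 0.0 [-0.363 -0.239  0.752  2.185  0.166  0.593  0.292]
rot [-0.    -0.224 -0.036] shift [ 49.2   8.4 -52. ] len 72.0 err 0.0 0.0 [-0.416 -0.057  0.763  1.871  0.096  0.979  0.315]
rot [ 0.    -0.224 -0.036] shift [ 68.4   3.7 -23.1] len 72.0 err 0.0 0.0 [-0.337  0.307  0.773  1.493 -0.1    1.295  0.44 ]
```

```bash
sed -i 's/^a0.*/a0,a1,w,sh,n=.85,1.5,-.1,.003,24/' tip.py
python3 - <<'E'
from tip import *
Rc=Ry.inv()*pose(0)[1];q=Rc.inv().apply(clr.scene(0)-bar(0))+[0,0,3];print(clr.box(q,[95,37.5,60],[0,0,-111]).round(1))
p,R=pose(0);st=p-R.apply([0,0,.09])
plan([(st,Ro.from_quat(read_state()['eef_rot'])),(st,R),(p,R)]+[pose(t) for t in T[8::8]])
E
```

```text
5.2
rot [0. 0. 0.] shift [-45.8  -6.3   0.1] len 46.0 err 0.0 0.0 [-0.162 -0.402  0.693  2.366 -0.117  0.421  0.658]
rot [-0.002 -0.005 -0.002] shift [0. 0. 0.] len 0.0 err 0.0 0.0 [-0.157 -0.398  0.686  2.363 -0.113  0.425  0.652]
rot [0. 0. 0.] shift [ 0. -0. 90.] len 90.0 err 0.0 0.0 [-0.784 -0.232  1.309  2.336 -0.389  0.22   0.937]
rot [-0.    -0.216 -0.022] shift [ 17.1   7.  -69.4] len 72.0 err 0.0 0.0 [-0.49  -0.249  0.906  2.15   0.104  0.649  0.385]
rot [-0.    -0.216 -0.022] shift [ 48.7   5.3 -52.9] len 72.0 err 0.0 0.0 [-0.558 -0.036  0.954  1.845  0.004  1.014  0.411]
rot [ 0.    -0.216 -0.022] shift [ 68.3   2.3 -23.3] len 72.0 err 0.0 0.0 [-0.403  0.368  0.934  1.473 -0.248  1.336  0.55 ]
```

Request:
{"api": "step_arm", "payload": {"commands": [[-0.008, -0.001, 0, 0, 0, 0], [-0.008, -0.001, 0, 0, 0, 0], [-0.008, -0.001, 0, 0, 0, 0], [-0.008, -0.001, 0, 0, 0, 0], [-0.008, -0.001, 0, 0, 0, 0], [-0.008, -0.001, 0, 0, 0, 0], [0, 0, 0, 0, 0, 0], [0, 0, 0, 0, 0, 0]], "gripper": 0.35}}

```text
time: 27.25
ee_pos: [0.4485, -0.2525, 0.1973]
eef_rot: [0.934, -0.006, 0.355, 0.041]
ft_force: [-0.1, -0.3, 0.2]
width: 0.0302
```

Run:
```python
from tip import *
from h import snap
p,R=pose(0);plan([(p,R)])
im,c=snap('wrist')
# bar left/right edge along rows: bright grey column near u~321
from h import cv2
g=cv2.cvtColor(im,cv2.COLOR_RGB2GRAY)
for v in (215,230,245): print(v,g[v,295:350:2])
cv2.imwrite('pics/w12.png',im[:,:,::-1])
```

```text
rot [-0.002 -0.005 -0.003] shift [ 2.1 -0.4 90.2] len 90.0 err 0.0 0.0 [-0.783 -0.231  1.309  2.336 -0.393  0.22   0.941]
215 [123 125 125 126 125 122 124 126 125 124 126 129 103 108 113 117 115 113
 110 126 229 235 235 235 232 236 235 239]
230 [120 118 121 121 121 119 116 120 120 122 120 120 102 107 112 118 117 114
 106 143 234 235 222 167 144 148 148 151]
245 [111 107 109 111 113 112 110 112 116 113 116 113 101 108 113 116 116 115
 109 106 116 121 127 128 143 148 146 148]
```

Request:
{"api": "step_arm", "payload": {"commands": [[0.003, 0, 0.008, 0, 0, 0], [0, 0, 0.008, 0, 0, 0], [0, 0, 0.008, 0, 0, 0], [0, 0, 0.008, 0, 0, 0], [0, 0, 0.008, 0, 0, 0], [0, 0, 0.008, 0, 0, 0], [0, 0, 0.008, 0, 0, 0], [0, 0, 0.008, 0, 0, 0], [0, 0, 0.008, 0, 0, 0], [0, 0, 0.008, 0, 0, 0], [0, 0, 0.008, 0, 0, 0], [0, 0, 0.002, 0, 0, 0]]}}

```text
time: 28.5
ee_pos: [0.5111, -0.2594, 0.1322]
eef_rot: [0.934, -0.005, 0.355, 0.041]
ft_force: [1.2, 0.4, -0.3]
width: 0.0306
```

Request:
{"api": "step_arm", "payload": {"commands": [[0, 0, 0, 0, 0, 0], [0, 0, 0, 0, 0, 0]]}}

```text
time: 28.7
ee_pos: [0.5105, -0.2595, 0.1324]
eef_rot: [0.934, -0.006, 0.355, 0.041]
ft_force: [0.3, 0.4, 0.4]
width: 0.0303
```

Request:
{"api": "step_arm", "payload": {"commands": [[0, 0, 0, 0, 0, 0], [0, 0, 0, 0, 0, 0], [0, 0, 0, 0, 0, 0], [0, 0, 0, 0, 0, 0], [0, 0, 0, 0, 0, 0]], "gripper": 0.0, "grip_force": 20}}

```text
time: 29.2
ee_pos: [0.5104, -0.2598, 0.1323]
eef_rot: [0.934, -0.006, 0.355, 0.041]
ft_force: [-0.2, 0.4, 0.9]
width: 0.0107
```

```bash
cat st.py | sed 's/(0,.0115)/(.003,)/' > st2.py; python3 st2.py
python3 - <<'E'
from tip import *
s=read_state();R=Ro.from_quat(s['eef_rot']);print(s['ee_pos'])
P=[pose(t) for t in T]; out=[]
for (p,Ra),(p1,Rb) in zip(P,P[1:]): out.append(np.r_[Ra.inv().apply(p1-p).round(4),(Ra.inv()*Rb).as_rotvec().round(3)].round(4).tolist())
for r in out: print(r)
E
```

```text
0.003 bar rel [-81.2  -0.4 -59. ]
f [-0.2  0.4  0.9] w 0.010742850615682819 rot [-0.001 -0.005 -0.003]
[ 0.51  -0.26   0.132]
[0.0013, 0.0009, -0.009, 0.0, -0.027, -0.003]
[0.0019, 0.0009, -0.0089, 0.0, -0.027, -0.003]
[0.0024, 0.0009, -0.0088, 0.0, -0.027, -0.003]
[0.003, 0.0009, -0.0086, 0.0, -0.027, -0.003]
[0.0035, 0.0008, -0.0084, 0.0, -0.027, -0.003]
[0.004, 0.0008, -0.0082, -0.0, -0.027, -0.003]
[0.0046, 0.0008, -0.0079, -0.0, -0.027, -0.003]
[0.005, 0.0008, -0.0076, 0.0, -0.027, -0.003]
[0.0055, 0.0007, -0.0073, 0.0, -0.027, -0.003]
[0.006, 0.0007, -0.007, -0.0, -0.027, -0.003]
[0.0064, 0.0007, -0.0066, 0.0, -0.027, -0.003]
[0.0068, 0.0006, -0.0062, 0.0, -0.027, -0.003]
[0.0072, 0.0006, -0.0057, -0.0, -0.027, -0.003]
[0.0075, 0.0005, -0.0053, 0.0, -0.027, -0.003]
[0.0078, 0.0005, -0.0048, -0.0, -0.027, -0.003]
[0.0081, 0.0004, -0.0043, 0.0, -0.027, -0.003]
[0.0084, 0.0004, -0.0038, -0.0, -0.027, -0.003]
[0.0086, 0.0003, -0.0033, -0.0, -0.027, -0.003]
[0.0088, 0.0003, -0.0027, 0.0, -0.027, -0.003]
[0.009, 0.0002, -0.0022, -0.0, -0.027, -0.003]
[0.0091, 0.0002, -0.0016, -0.0, -0.027, -0.003]
[0.0092, 0.0001, -0.001, 0.0, -0.027, -0.003]
[0.0092, 0.0, -0.0005, 0.0, -0.027, -0.003]
[0.0092, -0.0, 0.0001, 0.0, -0.027, -0.003]
```

Request:
{"api": "step_arm", "payload": {"commands": [[0.0013, 0.0009, -0.009, 0, -0.027, -0.003], [0.0019, 0.0009, -0.0089, 0, -0.027, -0.003], [0.0024, 0.0009, -0.0088, 0, -0.027, -0.003], [0.003, 0.0009, -0.0086, 0, -0.027, -0.003], [0.0035, 0.0008, -0.0084, 0, -0.027, -0.003], [0.004, 0.0008, -0.0082, 0, -0.027, -0.003], [0, 0, 0, 0, 0, 0]]}}

```text
time: 29.9
ee_pos: [0.4892, -0.2601, 0.1816]
eef_rot: [0.96, -0.001, 0.275, 0.043]
ft_force: [-7.8, 0.0, -3.3]
width: 0.0093
```

```bash
python3 st2.py
python3 - <<'E'
from tip import *
print(bar(.54))
from h import snap,cv2
im2,_=snap('side');cv2.imwrite('pics/s13.png',cv2.resize(im2[80:260,220:380,::-1],None,fx=3.3,fy=3.3,interpolation=2))
E
```

```text
0.003 bar rel [-102.7   -0.1  -10. ]
f [-7.8  0.  -3.3] w 0.00931501679412933 rot [-0.003  0.163  0.015]
[-101.18     0.      -9.303]
```

View pics/s13.png

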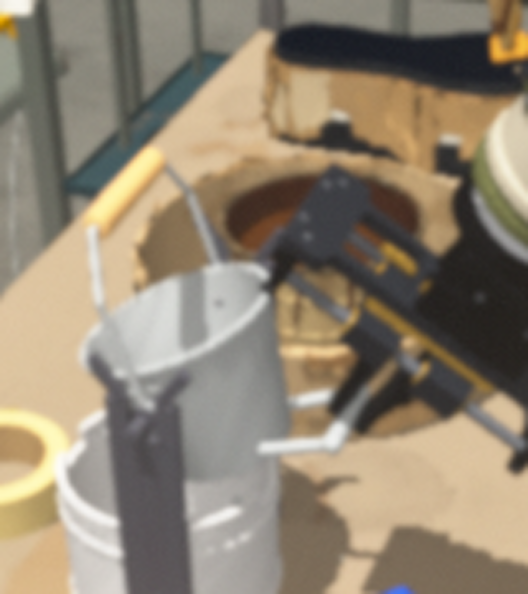

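Run:
```python
from h import *
c=get_calibration('side')
for q in [(220+332/3.3,80+455/3.3),(200+293/2.5,100+300/2.5),(220+372/3.3,80+397/3.3)]:
    o,d=ray(c,*q);print((o+d*(-.2595-o[1])/d[1]).round(4))
# reference: pin end L seated s11 (150,405) at y=-.2575+.089
o,d=ray(c,220+148/3.3,80+413/3.3);print('pin',(o+d*(-.1685-o[1])/d[1]).round(4))
print(read_state()['ee_pos'],read_state()['time'])
```

```text
[ 0.5063 -0.2595  0.1333]
[ 0.5135 -0.2595  0.126 ]
[ 0.4822 -0.2595  0.1819]
pin [ 0.5814 -0.1685  0.2091]
[ 0.48924213 -0.26011659  0.18117433] 29.95
```

Request:
{"api": "step_arm", "payload": {"commands": [[0.0041, 0.0008, -0.0083, 0, -0.027, -0.003], [0.005, 0.0008, -0.0076, 0, -0.027, -0.003], [0.0055, 0.0007, -0.0073, 0, -0.027, -0.003], [0, 0, 0, 0, 0, 0]], "gripper": 0.0, "grip_force": 35}}

```text
time: 30.35
ee_pos: [0.4877, -0.2601, 0.2071]
eef_rot: [0.972, 0.001, 0.233, 0.043]
ft_force: [-19.2, 1.2, -1.1]
width: 0.0076
```

```bash
python3 st2.py; python3 -c "
from tip import *
print(bar(.81))"
```

```text
0.003 bar rel [-104.5   -0.    15.4]
f [-19.2   1.2  -1.1] w 0.007561530219026144 rot [-0.004  0.25   0.024]
[-99.996   0.     18.022]
```

Request:
{"api": "step_arm", "payload": {"commands": [[-0.0055, -0.0007, 0.0073, 0, 0.027, 0.003], [-0.005, -0.0008, 0.0076, 0, 0.027, 0.003], [-0.0041, -0.0008, 0.0083, 0, 0.027, 0.003], [-0.004, -0.0008, 0.0082, 0, 0.027, 0.003], [-0.0035, -0.0008, 0.0084, 0, 0.027, 0.003], [-0.003, -0.0009, 0.0086, 0, 0.027, 0.003], [-0.0024, -0.0009, 0.0088, 0, 0.027, 0.003], [-0.0019, -0.0009, 0.0089, 0, 0.027, 0.003], [-0.0013, -0.0009, 0.009, 0, 0.027, 0.003], [0, 0, 0, 0, 0, 0]], "gripper": 0.0, "grip_force": 10}}

```text
time: 31.35
ee_pos: [0.508, -0.2582, 0.1302]
eef_rot: [0.934, -0.005, 0.355, 0.04]
ft_force: [0.1, 1.3, -0.1]
width: 0.0004
```

```bash
python3 st2.py
```

```text
0.003 bar rel [-83.5   1.3 -61. ]
f [ 0.1  1.3 -0.1] w 0.00037703272587185716 rot [-0.004 -0.004 -0.002]
```

Request:
{"api": "step_arm", "payload": {"commands": [[0, 0, 0, 0, 0, 0], [0, 0, 0, 0, 0, 0], [0, 0, 0, 0, 0, 0], [0, 0, 0, 0, 0, 0], [0, 0, 0, 0, 0, 0]], "gripper": 0.35}}

```text
time: 31.85
ee_pos: [0.508, -0.2603, 0.1319]
eef_rot: [0.934, -0.006, 0.355, 0.041]
ft_force: [-0.3, -0.5, -0.7]
width: 0.0279
```

```bash
python3 st2.py
python3 - <<'E'
from h import *
im,c=snap('wrist'); im2,_=snap('side')
A=cv2.resize(im[150:390,220:430],None,fx=1.9,fy=1.9,interpolation=2);B=cv2.resize(im2[150:280,240:380],None,fx=2.85,fy=2.85,interpolation=2)
o=np.zeros((460,800,3),'u1');o[:A.shape[0],:A.shape[1]]=A[:460];o[:B.shape[0],400:800]=B[:460,:400]if B.shape[1]>=400 else cv2.copyMakeBorder(B,0,0,0,400-B.shape[1],0);cv2.imwrite('pics/m14.png',o[:,:,::-1])
E
```

```text
0.003 bar rel [-83.6  -0.8 -59.4]
f [-0.3 -0.5 -0.7] w 0.027921961215317374 rot [-0.001 -0.005 -0.003]
```

View pics/m14.png

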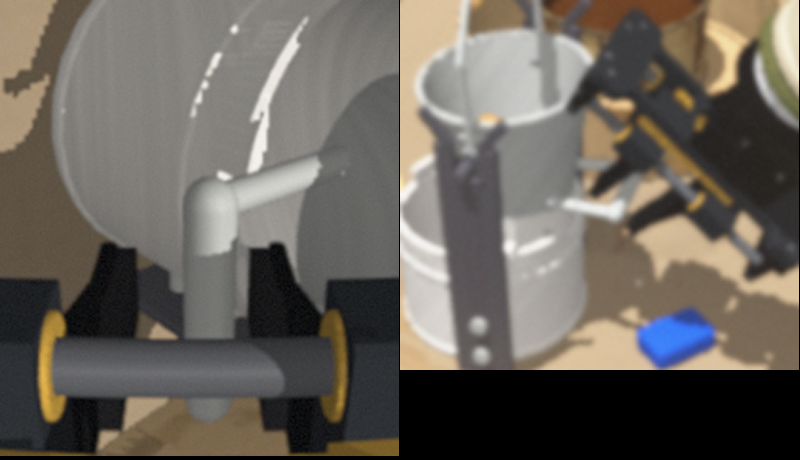

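Run:
```python
from h import *
c=get_calibration('wrist');s=read_state();R=Ro.from_quat(s['eef_rot']);p=s['ee_pos']
for k in (0,5,10,15,20):
    f=lambda x,y,z=k:tuple(np.round(proj(c,p+R.apply(np.array([x,y,z])/1000),True),1))
    print(k,'bar edges y0',f(-6,0),f(6,0),'ends',f(0,-30),f(0,30),'tip finger inner',f(-14,0,19),f(14,0,19))
print('seen: edges at v~300:',220+185/1.9,220+237/1.9,'ends',150+180/1.9,150+418/1.9)
```

```text
0 bar edges y0 (np.float64(306.1), np.float64(319.5)) (np.float64(333.2), np.float64(319.6)) ends (np.float64(319.6), np.float64(256.1)) (np.float64(319.7), np.float64(372.8)) tip finger inner (np.float64(291.2), np.float64(300.2)) (np.float64(348.4), np.float64(300.3))
5 bar edges y0 (np.float64(306.5), np.float64(314.1)) (np.float64(332.9), np.float64(314.2)) ends (np.float64(319.7), np.float64(252.1)) (np.float64(319.7), np.float64(366.7)) tip finger inner (np.float64(291.2), np.float64(300.2)) (np.float64(348.4), np.float64(300.3))
10 bar edges y0 (np.float64(306.9), np.float64(309.0)) (np.float64(332.6), np.float64(309.0)) ends (np.float64(319.7), np.float64(248.3)) (np.float64(319.8), np.float64(360.8)) tip finger inner (np.float64(291.2), np.float64(300.2)) (np.float64(348.4), np.float64(300.3))
15 bar edges y0 (np.float64(307.3), np.float64(304.1)) (np.float64(332.3), np.float64(304.1)) ends (np.float64(319.8), np.float64(244.7)) (np.float64(319.8), np.float64(355.2)) tip finger inner (np.float64(291.2), np.float64(300.2)) (np.float64(348.4), np.float64(300.3))
20 bar edges y0 (np.float64(307.6), np.float64(299.4)) (np.float64(332.0), np.float64(299.5)) ends (np.float64(319.8), np.float64(241.3)) (np.float64(319.8), np.float64(349.8)) tip finger inner (np.float64(291.2), np.float64(300.2)) (np.float64(348.4), np.float64(300.3))
seen: edges at v~300: 317.36842105263156 344.7368421052632 ends 244.73684210526318 370.0
```

The crop shows the bar properly between the fingers. The fixed pinch kept the pail from turning, so it rode up in the forks. I centre on the bar, then turn the tool fully with the pail.

```bash
cat > tip2.py <<'E'
from plan import *; import clr
a0,w,sh,tc=.85,-.1,.001,.96
def aa(t): return a0+min(t,tc)-.35*max(0,t-tc)
def pose(t):
    R=barR(aa(t),w);return fm+Ry.apply(bar(t))/1000-R.apply([0,0,sh]),R
T=np.r_[np.linspace(0,.96,13),np.linspace(.96,2.16,15)[1:]]
E
python3 - <<'E'
from tip2 import *
p,R=pose(0);plan([pose(t) for t in T[[0,4,8,12,16,20,24,26]]])
for t in T[[0,6,12,18,26]]:
    Rc=Ry.inv()*pose(t)[1];q=Rc.inv().apply(clr.scene(t)-bar(t))+[0,0,sh*1000]
    print(t,aa(t),'body',clr.box(q,[95,37.5,60],[0,0,-111]).round(1),'fing',[clr.box(q,[7.5,10.5,35],[g*13.5,0,-16]).round(1) for g in(1,-1)])
P=[pose(t) for t in T]
for (p,Ra),(p1,Rb) in zip(P,P[1:]): print(np.r_[Ra.inv().apply(p1-p).round(4),(Ra.inv()*Rb).as_rotvec().round(3)].round(4).tolist())
E
```

```text
rot [-0.001 -0.005 -0.003] shift [ 0.8 -0.7  3.3] len 3.0 err 0.0 0.0 [-0.784 -0.2    1.318  2.335 -0.528  0.226  1.064]
rot [ 0.    -0.318 -0.032] shift [ -2.    3.2 -32.2] len 32.0 err 0.0 0.0 [-0.661 -0.083  1.111  2.12  -0.034  0.657  0.492]
rot [ 0.    -0.318 -0.032] shift [ -2.    3.2 -32.2] len 32.0 err 0.0 0.0 [-0.636  0.224  1.142  1.859 -0.178  1.073  0.583]
rot [ 0.    -0.318 -0.032] shift [ -2.    3.2 -32.2] len 32.0 err 0.0 0.0 [-0.466  0.506  1.051  1.567 -0.22   1.462  0.639]
rot [-0.     0.119  0.012] shift [ 12.8   3.2 -32. ] len 35.0 err 0.0 0.0 [-0.509  0.42   1.083  1.573 -0.222  1.415  0.618]
rot [0.    0.119 0.012] shift [ 25.8   2.3 -22.9] len 35.0 err 0.0 0.0 [-0.535  0.362  1.098  1.568 -0.242  1.354  0.599]
rot [0.    0.119 0.012] shift [33.3  0.9 -9. ] len 35.0 err 0.0 0.0 [-0.546  0.329  1.097  1.569 -0.28   1.269  0.59 ]
rot [-0.     0.06   0.006] shift [17.3 -0.1  0.9] len 17.0 err 0.0 0.0 [-0.547  0.319  1.092  1.576 -0.304  1.215  0.591]
0.0 0.85 body 3.2 fing [np.float64(12.2), np.float64(18.4)]
0.48 1.33 body 3.2 fing [np.float64(12.2), np.float64(18
[... 690 characters left out ...]
11, 0.0008, -0.008, 0.0, -0.08, -0.008]
[0.0011, 0.0008, -0.008, 0.0, -0.08, -0.008]
[0.0011, 0.0009, -0.0086, -0.0, 0.03, 0.003]
[0.0021, 0.0008, -0.0084, 0.0, 0.03, 0.003]
[0.0031, 0.0008, -0.0081, 0.0, 0.03, 0.003]
[0.004, 0.0008, -0.0077, -0.0, 0.03, 0.003]
[0.0048, 0.0007, -0.0072, 0.0, 0.03, 0.003]
[0.0056, 0.0007, -0.0066, 0.0, 0.03, 0.003]
[0.0064, 0.0006, -0.0059, 0.0, 0.03, 0.003]
[0.007, 0.0005, -0.0051, -0.0, 0.03, 0.003]
[0.0076, 0.0004, -0.0043, 0.0, 0.03, 0.003]
[0.008, 0.0003, -0.0034, -0.0, 0.03, 0.003]
[0.0083, 0.0002, -0.0024, 0.0, 0.03, 0.003]
[0.0086, 0.0001, -0.0014, -0.0, 0.03, 0.003]
[0.0087, 0.0, -0.0004, -0.0, 0.03, 0.003]
[0.0087, -0.0001, 0.0006, 0.0, 0.03, 0.003]
```

Request:
{"api": "step_arm", "payload": {"commands": [[0.003, -0.003, 0.001, 0, 0, 0], [0, 0, 0, 0, 0, 0]]}}

```text
time: 32.15
ee_pos: [0.5116, -0.2563, 0.1328]
eef_rot: [0.934, -0.005, 0.355, 0.041]
ft_force: [-0.4, -0.7, 0.9]
width: 0.0301
```

Request:
{"api": "step_arm", "payload": {"commands": [[0, 0, 0, 0, 0, 0], [0, 0, 0, 0, 0, 0], [0, 0, 0, 0, 0, 0], [0, 0, 0, 0, 0, 0], [0, 0, 0, 0, 0, 0]], "gripper": 0.0, "grip_force": 25}}

```text
time: 32.65
ee_pos: [0.5113, -0.2567, 0.1328]
eef_rot: [0.934, -0.006, 0.355, 0.041]
ft_force: [0.9, 0.1, 1.2]
width: 0.0106
```

Request:
{"api": "step_arm", "payload": {"commands": [[0.0011, 0.0008, -0.008, 0, -0.08, -0.008], [0.0011, 0.0008, -0.008, 0, -0.08, -0.008], [0.0011, 0.0008, -0.008, 0, -0.08, -0.008], [0.0011, 0.0008, -0.008, 0, -0.08, -0.008], [0, 0, 0, 0, 0, 0]]}}

```text
time: 33.15
ee_pos: [0.4992, -0.2575, 0.1614]
eef_rot: [0.974, 0.004, 0.22, 0.045]
ft_force: [0.2, -0.0, -0.8]
width: 0.0114
```

```bash
python3 st2.py;python3 -c "
from tip2 import *
print(bar(.32))"
```

```text
0.003 bar rel [-93.    2.3 -30.3]
f [ 0.2 -0.  -0.8] w 0.01138458444298316 rot [-0.002  0.276  0.03 ]
[-96.711   0.    -31.16 ]
```

Request:
{"api": "step_arm", "payload": {"commands": [[0.0011, 0.0008, -0.008, 0, -0.08, -0.008], [0.0011, 0.0008, -0.008, 0, -0.08, -0.008], [0.0011, 0.0008, -0.008, 0, -0.08, -0.008], [0.0011, 0.0008, -0.008, 0, -0.08, -0.008], [0, 0, 0, 0, 0, 0]]}}

```text
time: 33.65
ee_pos: [0.495, -0.2567, 0.1931]
eef_rot: [0.997, 0.013, 0.063, 0.049]
ft_force: [1.2, 0.8, -0.2]
width: 0.0108
```

```bash
python3 st2.py;python3 -c "
from tip2 import *
print(bar(.64))"
```

```text
0.003 bar rel [-98.1   3.2   1.1]
f [ 1.2  0.8 -0.2] w 0.010808661695613767 rot [-0.003  0.592  0.064]
[-101.604    0.       0.844]
```

Request:
{"api": "step_arm", "payload": {"commands": [[0.0011, 0.0008, -0.008, 0, -0.08, -0.008], [0.0011, 0.0008, -0.008, 0, -0.08, -0.008], [0.0011, 0.0008, -0.008, 0, -0.08, -0.008], [0.0011, 0.0008, -0.008, 0, -0.08, -0.008], [0, 0, 0, 0, 0, 0]]}}

```text
time: 34.15
ee_pos: [0.4986, -0.2566, 0.2236]
eef_rot: [0.994, 0.021, -0.098, 0.051]
ft_force: [0.6, 0.3, -0.8]
width: 0.0114
```

```bash
python3 st2.py;python3 - <<'E'
from tip2 import *
print(bar(.96),read_state()['joint_positions'].round(2))
import tip2
tip2.tc=3
for t in (1.28,1.6,1.9,2.16): 
    Rc=Ry.inv()*pose(t)[1];q=Rc.inv().apply(clr.scene(t)-bar(t))+[0,0,1];print(t,clr.box(q,[95,37.5,60],[0,0,-111]).round(1))
plan([pose(t) for t in(1.28,1.6,1.9,2.16)])
E
```

```text
0.003 bar rel [-95.5   3.1  31.7]
f [ 0.6  0.3 -0.8] w 0.011429726632278623 rot [-0.003  0.913  0.096]
[-96.18    0.     32.763] [-0.31  0.37  0.78  1.59 -0.08  1.41  0.51]
1.28 3.2
1.6 3.2
1.9 3.2
2.16 3.2
rot [ 0.001 -0.361 -0.031] shift [ -2.4   6.4 -30.6] len 31.0 err 0.0 0.0 [-0.202  0.669  0.749  1.246 -0.066  1.816  0.581]
rot [-0.    -0.318 -0.032] shift [ -2.    3.2 -32.2] len 32.0 err 10.7 47.4 [-0.105  0.942  0.746  0.902 -0.013  2.06   0.687]
rot [ 0.    -0.299 -0.03 ] shift [ -1.6   3.  -30.2] len 30.0 err 169.7 326.9 [ 0.266  1.462  0.966  0.16  -0.081  2.06   0.945]
rot [-0.    -0.259 -0.026] shift [ -0.8   2.6 -26.2] len 26.0 err 1084.5 398.4 [ 0.366  1.576  1.289  0.16  -0.02   2.06   1.307]
```

Request:
{"api": "step_arm", "payload": {"commands": [[0.0011, 0.0008, -0.008, 0, -0.08, -0.008], [0.0011, 0.0008, -0.008, 0, -0.08, -0.008], [0.0011, 0.0008, -0.008, 0, -0.08, -0.008], [0.0011, 0.0008, -0.008, 0, -0.08, -0.008], [0, 0, 0, 0, 0, 0]]}}

```text
time: 34.65
ee_pos: [0.512, -0.2567, 0.2518]
eef_rot: [0.965, 0.028, -0.256, 0.051]
ft_force: [0.2, 1.2, -1.7]
width: 0.011
```

```bash
python3 st2.py;python3 - <<'E'
from tip2 import *
s=read_state();R=Ro.from_quat(s['eef_rot']);print(s['joint_positions'].round(2),bar(1.28))
T=np.linspace(1.28,2.2,13);X=np.array([R.inv().apply(Ry.apply(bar(t))) for t in T]);d=np.diff(X,axis=0)
for r in (d/1000).round(4).tolist(): print(r)
p=s['ee_pos'];plan([(p+R.apply(X[k]-X[0])/1000,R) for k in (4,8,12)])
E
```

```text
0.003 bar rel [-82.9   2.7  60.2]
f [ 0.2  1.2 -1.7] w 0.01102106889873833 rot [-0.002  1.233  0.128]
[-0.22  0.63  0.75  1.28 -0.07  1.78  0.57] [-80.992   0.     61.354]
[0.0013, 0.0008, -0.0076]
[0.0019, 0.0008, -0.0075]
[0.0025, 0.0008, -0.0074]
[0.003, 0.0007, -0.0071]
[0.0036, 0.0007, -0.0069]
[0.0041, 0.0007, -0.0066]
[0.0046, 0.0007, -0.0063]
[0.005, 0.0006, -0.0059]
[0.0055, 0.0006, -0.0055]
[0.0059, 0.0005, -0.0051]
[0.0063, 0.0005, -0.0046]
[0.0066, 0.0004, -0.0041]
rot [0. 0. 0.] shift [  8.6   3.  -29.7] len 31.0 err 0.0 0.0 [-0.191  0.672  0.748  1.175 -0.088  1.847  0.58 ]
rot [0. 0. 0.] shift [ 17.2   2.7 -25.7] len 31.0 err 0.0 0.0 [-0.154  0.729  0.739  1.052 -0.115  1.912  0.581]
rot [0. 0. 0.] shift [ 24.2   2.1 -19.3] len 31.0 err 0.0 0.0 [-0.109  0.802  0.726  0.917 -0.149  1.972  0.575]
```

Request:
{"api": "step_arm", "payload": {"commands": [[0.0013, 0.0008, -0.0076, 0, 0, 0], [0.0019, 0.0008, -0.0075, 0, 0, 0], [0.0025, 0.0008, -0.0074, 0, 0, 0], [0.003, 0.0007, -0.0071, 0, 0, 0], [0, 0, 0, 0, 0, 0]], "gripper": 0.0, "grip_force": 5}}

```text
time: 35.15
ee_pos: [0.534, -0.2568, 0.2767]
eef_rot: [0.965, 0.027, -0.255, 0.052]
ft_force: [-4.7, 0.8, 4.8]
width: 0.0114
```

```bash
python3 st2.py;python3 -c "
from tip2 import *
print(bar(1.587))"
```

```text
0.003 bar rel [-60.9   2.   85.1]
f [-4.7  0.8  4.8] w 0.011411220001782725 rot [-0.001  1.232  0.126]
[-58.663   0.     82.961]
```

Request:
{"api": "step_arm", "payload": {"commands": [[0.0026, 0.0007, -0.0073, 0, 0, 0], [0.0041, 0.0007, -0.0066, 0, 0, 0], [0.0046, 0.0007, -0.0063, 0, 0, 0], [0.005, 0.0006, -0.0059, 0, 0, 0], [0, 0, 0, 0, 0, 0]]}}

```text
time: 35.65
ee_pos: [0.561, -0.2559, 0.2916]
eef_rot: [0.965, 0.027, -0.256, 0.052]
ft_force: [-5.4, 1.6, 10.6]
width: 0.0155
```

```bash
python3 st2.py;python3 -c "
from tip2 import *
print(bar(1.893))"
```

```text
0.003 bar rel [-33.9   2.1 100. ]
f [-5.4  1.6 10.6] w 0.015500065032018895 rot [-0.001  1.234  0.126]
[-30.946   0.     96.78 ]
```

Request:
{"api": "step_arm", "payload": {"commands": [[0.004, 0.0006, -0.0068, 0, 0, 0], [0.0059, 0.0005, -0.0051, 0, 0, 0], [0.0063, 0.0005, -0.0046, 0, 0, 0], [0.0066, 0.0004, -0.0041, 0, 0, 0], [0, 0, 0, 0, 0, 0]]}}

```text
time: 36.15
ee_pos: [0.5918, -0.2549, 0.2977]
eef_rot: [0.965, 0.027, -0.255, 0.052]
ft_force: [-1.6, 1.2, 8.4]
width: 0.0115
```

```bash
python3 st2.py;python3 - <<'E'
from tip2 import *
from h import snap,cv2
print(bar(2.2))
s=read_state();R=Ro.from_quat(s['eef_rot'])
im2,_=snap('side');im,_=snap('top')
A=cv2.resize(im2[80:260,220:370],None,fx=2.66,fy=2.66,interpolation=2);B=cv2.resize(im[120:240,290:430],None,fx=2.8,fy=2.8,interpolation=2)
o=np.zeros((480,800,3),'u1');o[:A.shape[0],:A.shape[1]]=A;o[:B.shape[0],405:405+B.shape[1]]=B;cv2.imwrite('pics/m15.png',o[:,:,::-1])
E
```

```text
0.003 bar rel [ -3.2   2.4 106.1]
f [-1.6  1.2  8.4] w 0.011524374840259049 rot [-0.     1.232  0.127]
[ -0.253   0.    101.607]
```

View pics/m15.png

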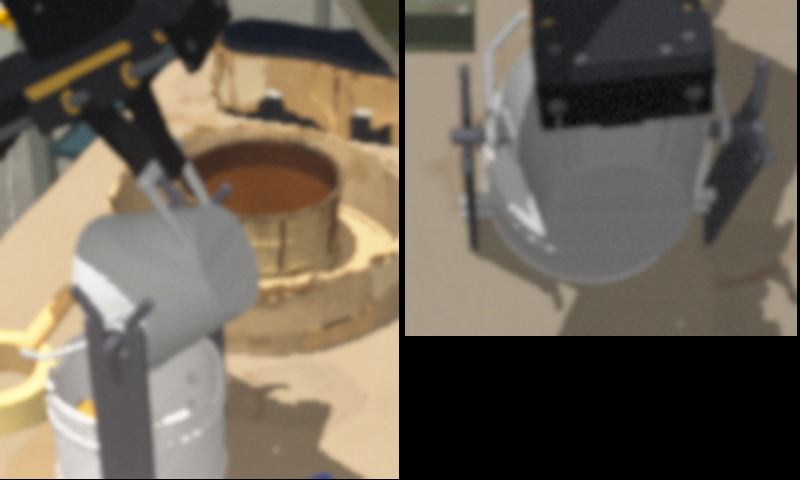

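The wax shows in the canister at (88,408) and the pail is tipped about 2.1 rad. I hold with a small shake, then turn it back.

Request:
{"api": "step_arm", "payload": {"commands": [[0.006, 0.0003, -0.003, 0, 0, 0], [0, 0, 0, 0, 0, 0], [-0.006, -0.0003, 0.003, 0, 0, 0], [0.006, 0.0003, -0.003, 0, 0, 0], [0, 0, 0, 0, 0, 0], [0, 0, 0, 0, 0, 0], [0, 0, 0, 0, 0, 0], [0, 0, 0, 0, 0, 0], [-0.006, -0.0003, 0.003, 0, 0, 0], [0, 0, 0, 0, 0, 0]]}}

```text
time: 37.25
ee_pos: [0.591, -0.2547, 0.2964]
eef_rot: [0.965, 0.027, -0.255, 0.051]
ft_force: [-0.2, -2.7, 0.6]
width: 0.0115
```

```bash
python3 st2.py
python3 - <<'E'
from tip2 import *
from h import snap,cv2
im2,_=snap('side');c=cv2.cvtColor(im2,cv2.COLOR_RGB2HSV)
m=cv2.inRange(c,(8,100,120),(24,255,255))[200:280,235:310];print('wax px in canister',int((m>0).sum()))
E
```

```text
0.003 bar rel [ -3.9   2.6 104.8]
f [-0.2 -2.7  0.6] w 0.011472935805515467 rot [-0.002  1.233  0.126]
wax px in canister 101
```

Request:
{"api": "step_arm", "payload": {"commands": [[-0.0066, -0.0004, 0.0041, 0, 0, 0], [-0.0063, -0.0005, 0.0046, 0, 0, 0], [-0.0059, -0.0005, 0.0051, 0, 0, 0], [-0.0047, -0.0006, 0.006, 0, 0, 0], [-0.005, -0.0006, 0.0059, 0, 0, 0], [-0.0046, -0.0007, 0.0063, 0, 0, 0], [0, 0, 0, 0, 0, 0]]}}

```text
time: 38.0
ee_pos: [0.5461, -0.2555, 0.2847]
eef_rot: [0.965, 0.027, -0.256, 0.051]
ft_force: [-0.1, -1.0, -1.0]
width: 0.0119
```

```bash
python3 st2.py
```

```text
0.003 bar rel [-48.8   2.9  93.1]
f [-0.1 -1.  -1. ] w 0.011874969409820274 rot [-0.003  1.233  0.126]
```

Request:
{"api": "step_arm", "payload": {"commands": [[-0.0041, -0.0007, 0.0066, 0, 0, 0], [-0.003, -0.0007, 0.007, 0, 0, 0], [-0.003, -0.0007, 0.0071, 0, 0, 0], [-0.0025, -0.0008, 0.0074, 0, 0, 0], [-0.0019, -0.0008, 0.0075, 0, 0, 0], [-0.0013, -0.0008, 0.0076, 0, 0, 0], [0, 0, 0, 0, 0, 0]]}}

```text
time: 38.7
ee_pos: [0.5112, -0.2565, 0.254]
eef_rot: [0.965, 0.028, -0.255, 0.051]
ft_force: [5.1, -1.5, -4.8]
width: 0.0115
```

```bash
python3 st2.py; python3 -c "
from tip2 import *
print(bar(1.28),bar(1.2))"
```

```text
0.003 bar rel [-83.7   2.9  62.4]
f [ 5.1 -1.5 -4.8] w 0.011525962571822812 rot [-0.002  1.232  0.127]
[-80.992   0.     61.354] [-85.636   0.     54.686]
```

Request:
{"api": "step_arm", "payload": {"commands": [[-0.0005, -0.0008, 0.0081, 0, 0.08, 0.008], [-0.0005, -0.0008, 0.0081, 0, 0.08, 0.008], [-0.0005, -0.0008, 0.0081, 0, 0.08, 0.008], [-0.0005, -0.0008, 0.0081, 0, 0.08, 0.008], [0, 0, 0, 0, 0, 0]], "gripper": 0.0, "grip_force": 20}}

```text
time: 39.2
ee_pos: [0.496, -0.2579, 0.2264]
eef_rot: [0.994, 0.019, -0.095, 0.05]
ft_force: [5.0, -1.8, -2.6]
width: 0.0116
```

```bash
python3 st2.py
```

```text
0.003 bar rel [-98.1   1.9  34.5]
f [ 5.  -1.8 -2.6] w 0.011579644766481491 rot [-0.002  0.908  0.092]
```

Request:
{"api": "step_arm", "payload": {"commands": [[0.001, -0.0008, 0.0083, 0, 0.08, 0.008], [-0.0005, -0.0008, 0.0081, 0, 0.08, 0.008], [-0.0005, -0.0008, 0.0081, 0, 0.08, 0.008], [-0.0005, -0.0008, 0.0081, 0, 0.08, 0.008], [-0.0005, -0.0008, 0.0081, 0, 0.08, 0.008], [-0.0005, -0.0008, 0.0081, 0, 0.08, 0.008], [0, 0, 0, 0, 0, 0]]}}

```text
time: 39.9
ee_pos: [0.4926, -0.2574, 0.1758]
eef_rot: [0.989, 0.006, 0.142, 0.046]
ft_force: [-0.9, 0.4, -1.0]
width: 0.0113
```

```bash
python3 st2.py
```

```text
0.003 bar rel [-100.1    2.6  -16. ]
f [-0.9  0.4 -1. ] w 0.011281935071846612 rot [-0.004  0.435  0.043]
```

Request:
{"api": "step_arm", "payload": {"commands": [[-0.0005, -0.0008, 0.0081, 0, 0.08, 0.008], [-0.0005, -0.0008, 0.0081, 0, 0.08, 0.008], [-0.0005, -0.0008, 0.0081, 0, 0.08, 0.008], [-0.0005, -0.0008, 0.0081, 0, 0.08, 0.008], [-0.0005, -0.0008, 0.0081, 0, 0.08, 0.008], [-0.0005, -0.0008, 0.0081, 0, 0.08, 0.008], [0, 0, 0, 0, 0, 0]]}}

```text
time: 40.6
ee_pos: [0.5126, -0.2546, 0.1351]
eef_rot: [0.932, -0.002, 0.36, 0.037]
ft_force: [-11.7, -2.0, -9.4]
width: 0.0114
```

```bash
python3 st2.py
```

```text
0.003 bar rel [-78.8   4.9 -56.2]
f [-11.7  -2.   -9.4] w 0.011371682706255156 rot [-0.011 -0.016  0.001]
```

Request:
{"api": "step_arm", "payload": {"commands": [[0, 0, -0.001, 0, 0, 0], [0, 0, 0, 0, 0, 0], [0, 0, 0, 0, 0, 0], [0, 0, 0, 0, 0, 0], [0, 0, 0, 0, 0, 0]], "gripper": 0.35}}

```text
time: 41.1
ee_pos: [0.5153, -0.2557, 0.1402]
eef_rot: [0.931, -0.002, 0.363, 0.039]
ft_force: [0.9, 0.9, -0.3]
width: 0.0301
```

Request:
{"api": "step_arm", "payload": {"commands": [[0, 0, -0.009, 0, 0, 0], [0, 0, -0.009, 0, 0, 0], [0, 0, -0.009, 0, 0, 0], [0, 0, -0.009, 0, 0, 0], [0, 0, -0.009, 0, 0, 0], [0, 0, -0.009, 0, 0, 0], [0, 0, -0.009, 0, 0, 0], [0, 0, -0.009, 0, 0, 0], [0, 0, -0.009, 0, 0, 0], [0, 0, -0.009, 0, 0, 0], [0, 0, 0, 0, 0, 0]]}}

```text
time: 42.2
ee_pos: [0.4539, -0.2493, 0.2067]
eef_rot: [0.931, -0.002, 0.363, 0.039]
ft_force: [-0.2, -0.9, -0.1]
width: 0.0306
```

```bash
python3 st2.py
python3 - <<'E'
from plan import *
R1=down(.027)
s=read_state();p=s['ee_pos']
plan([(np.array([.43,-.26,.30]),Ro.from_quat(s['eef_rot'])),(np.array([.43,-.26,.30]),barR(1.1,-.1)),(np.array([.43,-.26,.40]),R1),(np.array([.595,-.256,.40]),R1)])
print(s['time'])
E
```

```text
0.003 bar rel [-137.3   11.6   15.5]
f [-0.2 -0.9 -0.1] w 0.030616683691833957 rot [-0.007 -0.022  0.002]
rot [0. 0. 0.] shift [ 45.3  18.1 -83.7] len 97.0 err 0.0 0.0 [ 0.116 -0.483  0.447  2.237 -0.187  0.675  0.689]
rot [-0.006 -0.271 -0.022] shift [0. 0. 0.] len 0.0 err 0.0 0.0 [ 0.173 -0.321  0.317  2.055 -0.052  0.933  0.521]
rot [ 0.098 -0.47  -0.024] shift [   0.    0. -100.] len 100.0 err 0.0 0.0 [ 0.142  0.011  0.317  1.508 -0.003  1.624  0.485]
rot [0. 0. 0.] shift [165.    0.5   0. ] len 165.0 err 0.0 0.0 [ 0.128  0.367  0.309  1.109 -0.11   1.68   0.432]
42.2
```

Request:
{"api": "step_arm", "payload": {"commands": [[0.009, 0.0036, -0.0167, 0, 0, 0], [0.009, 0.0036, -0.0167, 0, 0, 0], [0.009, 0.0036, -0.0167, 0, 0, 0], [0.009, 0.0036, -0.0167, 0, 0, 0], [0.009, 0.0036, -0.0167, 0, 0, 0], [0, 0, 0, 0, -0.09, -0.007], [0, 0, 0, 0, -0.09, -0.007], [0, 0, 0, 0, -0.09, -0.007], [0, 0, 0, 0.033, -0.12, -0.006], [0, 0, 0, 0.033, -0.12, -0.006], [0, 0, 0, 0.033, -0.12, -0.006], [0, 0, 0, 0, -0.11, -0.006]]}}

```text
time: 43.4
ee_pos: [0.4308, -0.2599, 0.2984]
eef_rot: [1.0, 0.018, -0.002, -0.004]
ft_force: [0.0, 0.3, -0.3]
width: 0.0301
```

Request:
{"api": "step_arm", "payload": {"commands": [[0, 0, -0.03, 0, 0, 0], [0, 0, -0.04, 0, 0, 0], [0, 0, -0.03, 0, 0, 0], [0, 0, 0, 0, 0, 0]]}}

```text
time: 43.8
ee_pos: [0.4318, -0.2604, 0.402]
eef_rot: [1.0, 0.019, 0.003, -0.002]
ft_force: [-0.3, 0.7, -0.0]
width: 0.0304
```

Run:
```python
from h import *
a=to(500,-257,400,.027); to(595,-256.5,400,.027,start=a)
im,c=snap('wrist'); h=cv2.cvtColor(im,cv2.COLOR_RGB2HSV)
m=cv2.inRange(h,(10,60,120),(24,200,255))
n,l,st,ce=cv2.connectedComponentsWithStats(m)
for i in range(1,n):
    if st[i,4]>150: print(st[i],ce[i].round())
cv2.imwrite('pics/w16.png',im[:,:,::-1])
im2,_=snap('side');im3,_=snap('top')
A=cv2.resize(im2[80:260,220:360],None,fx=2.66,fy=2.66,interpolation=2);B=cv2.resize(im[60:320,200:520],None,fx=1.3,fy=1.3)
o=np.zeros((480,800,3),'u1');o[:A.shape[0],:A.shape[1]]=A;o[:B.shape[0],380:380+B.shape[1]]=B[:,:420];cv2.imwrite('pics/m16.png',o[:,:,::-1])
```

```text
rot [-0.004 -0.006  0.011] shift mm [68.3 -1.5  2. ] len 68.0
rot [0. 0. 0.] shift mm [95.   2.1  0. ] len 95.0
[  249     0   257   328 45528] [354. 133.]
[439  11  32  44 421] [455.  32.]
[529  25  22  50 396] [538.  46.]
[ 479  143  106  177 9088] [538. 240.]
[306 250   9  21 153] [310. 260.]
[235 317   9  54 263] [239. 344.]
[ 509  344   40   45 1177] [527. 365.]
[ 268  359   67   32 1525] [301. 376.]
[337 359  36  32 790] [353. 378.]
[480 443  29  12 186] [494. 449.]
```

View pics/m16.png

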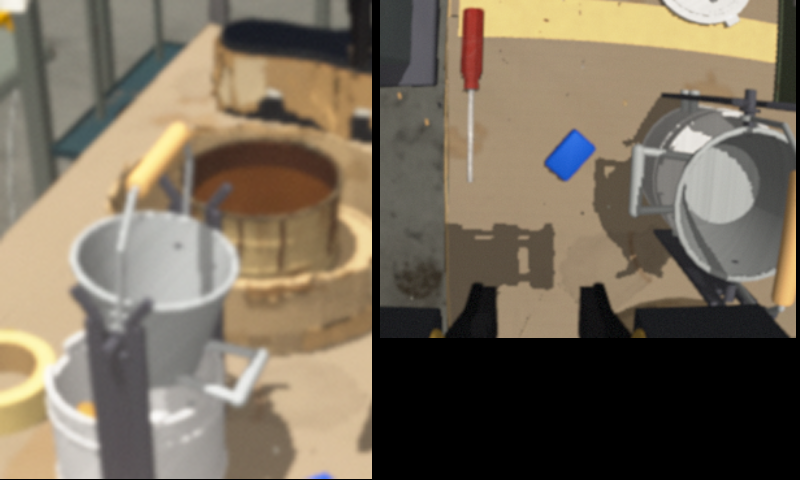

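Request:
{"api": "step_arm", "payload": {"commands": [[0.04, 0, 0, 0, 0, 0.006], [0.04, 0, 0, 0, 0, 0.005], [0.04, 0, 0, 0, 0, 0], [0.028, 0, 0, 0, 0, 0], [0.015, 0, 0, 0, 0, 0], [0, 0, 0, 0, 0, 0], [0, 0, 0, 0, 0, 0]], "gripper": 0.5}}

```text
time: 44.65
ee_pos: [0.5926, -0.2554, 0.3971]
eef_rot: [1.0, 0.013, -0.001, -0.003]
ft_force: [-0.6, -0.2, 0.2]
width: 0.0437
```

Run:
```python
from h import *
to(595,-256.5,296,.027)
im,c=snap('wrist'); h=cv2.cvtColor(im,cv2.COLOR_RGB2HSV)
cv2.imwrite('pics/w17.png',im[:,:,::-1])
for z in (.29,.296): print(proj(c,[.595,-.2145,z],True),proj(c,[.595,-.2985,z],True))
m=cv2.inRange(h,(12,60,90),(24,160,255))
for v in range(200,300,10):
    u=np.where(m[v,260:400])[0]
    if len(u): print(v,260+u.min(),260+u.max(),len(u), plane(c,260+(u.min()+u.max())/2,v,.296,True).round(4))
```

```text
rot [-0.007  0.002 -0.002] shift mm [  2.4   1.2 101.1] len 101.0
(np.float64(326.5259033297545), np.float64(187.92956907758943)) (np.float64(323.00810694602853), np.float64(299.29429660289856))
(np.float64(326.6273855883266), np.float64(189.35695102061516)) (np.float64(323.0221884494957), np.float64(302.8862631274324))
200 303 325 23 [ 0.5867 -0.222   0.296 ]
210 303 325 23 [ 0.5869 -0.2289  0.296 ]
220 303 399 24 [ 0.6123 -0.2351  0.296 ]
230 260 399 31 [ 0.5978 -0.2427  0.296 ]
240 260 399 37 [ 0.5981 -0.2498  0.296 ]
250 303 399 40 [ 0.6134 -0.2567  0.296 ]
260 276 399 47 [ 0.6042 -0.2644  0.296 ]
270 275 399 62 [ 0.6042 -0.272   0.296 ]
280 290 399 64 [ 0.6099 -0.2796  0.296 ]
290 292 399 66 [ 0.611  -0.2876  0.296 ]
```

Request:
{"api": "step_arm", "payload": {"commands": [[-0.005, 0.001, 0.02, -0.007, 0.002, 0], [0, 0, 0.035, 0, 0, 0], [0, 0, 0.03, 0, 0, 0], [0, 0, 0.013, 0, 0, 0], [0, 0, 0.003, 0, 0, 0], [0, 0, 0, 0, 0, 0], [0, 0, 0, 0, 0, 0]]}}

```text
time: 45.4
ee_pos: [0.5886, -0.2567, 0.2993]
eef_rot: [1.0, 0.013, 0.002, 0.001]
ft_force: [0.1, -0.3, 0.4]
width: 0.0433
```

Request:
{"api": "step_arm", "payload": {"commands": [[0, 0, 0, 0, 0, 0], [0, 0, 0, 0, 0, 0], [0, 0, 0, 0, 0, 0], [0, 0, 0, 0, 0, 0], [0, 0, 0, 0, 0, 0], [0, 0, 0, 0, 0, 0]], "gripper": 0.0, "grip_force": 40}}

```text
time: 46.0
ee_pos: [0.5882, -0.2563, 0.2975]
eef_rot: [1.0, 0.013, 0.001, 0.0]
ft_force: [0.1, 1.4, 0.2]
width: 0.015
```

Request:
{"api": "step_arm", "payload": {"commands": [[0.004, 0, 0, 0, 0, 0], [0, 0, -0.004, 0, 0, 0], [0, 0, -0.01, 0, 0, 0], [0, 0, -0.015, 0, 0, 0], [0, 0, -0.02, 0, 0, 0], [0, 0, -0.025, 0, 0, 0], [0, 0, -0.015, 0, 0, 0], [0, 0, -0.005, 0, 0, 0], [0, 0, 0, 0, 0, 0]]}}

```text
time: 46.9
ee_pos: [0.5924, -0.2562, 0.3926]
eef_rot: [1.0, 0.013, 0.002, 0.001]
ft_force: [-0.8, -0.9, -4.1]
width: 0.0147
```

Request:
{"api": "step_arm", "payload": {"commands": [[-0.01, 0, 0, 0, 0, 0], [-0.02, 0, 0, 0, 0, 0], [-0.025, 0, 0, 0, 0, 0], [-0.025, 0, 0, 0, 0, 0], [-0.025, 0, 0, 0, 0, 0], [-0.025, 0, 0, 0, 0, 0], [-0.015, 0.01, 0, 0, 0, 0], [-0.005, 0.02, 0, 0, 0, 0], [0, 0.03, 0, 0, 0, 0], [0, 0.03, 0, 0, 0, 0], [0, 0.025, 0, 0, 0, 0], [0, 0.015, 0, 0, 0, 0]]}}

```text
time: 48.1
ee_pos: [0.4442, -0.3923, 0.3903]
eef_rot: [1.0, 0.012, 0.0, 0.001]
ft_force: [-0.9, -0.5, -3.5]
width: 0.0143
```

Request:
{"api": "step_arm", "payload": {"commands": [[0, 0.004, 0.02, 0, 0, 0], [0, 0, 0.04, 0, 0, 0], [0, 0, 0.04, 0, 0, 0], [0, 0, 0.04, 0, 0, 0], [0, 0, 0.03, 0, 0, 0], [0, 0, 0.015, 0, 0, 0], [0, 0, 0, 0, 0, 0], [0, 0, 0, 0, 0, 0]]}}

```text
time: 48.9
ee_pos: [0.4463, -0.3945, 0.2076]
eef_rot: [1.0, 0.013, 0.002, 0.001]
ft_force: [-0.3, -0.9, -2.5]
width: 0.0153
```

Request:
{"api": "step_arm", "payload": {"commands": [[0, 0, 0.012, 0, 0, 0], [0, 0, 0.01, 0, 0, 0], [0, 0, 0.006, 0, 0, 0], [0, 0, 0.003, 0, 0, 0], [0, 0, 0, 0, 0, 0], [0, 0, 0, 0, 0, 0]]}}

```text
time: 49.5
ee_pos: [0.4469, -0.3942, 0.1763]
eef_rot: [1.0, 0.013, 0.002, 0.001]
ft_force: [1.3, 1.9, 6.3]
width: 0.015
```

Request:
{"api": "step_arm", "payload": {"commands": [[0, 0, 0.002, 0, 0, 0], [0, 0, 0.001, 0, 0, 0], [0, 0, 0, 0, 0, 0]]}}

```text
time: 49.8
ee_pos: [0.4478, -0.395, 0.1763]
eef_rot: [1.0, 0.013, 0.004, 0.002]
ft_force: [-1.8, 5.1, 25.7]
width: 0.0145
```

Request:
{"api": "step_arm", "payload": {"commands": [[0, 0, -0.003, 0, 0, 0], [0, 0, 0, 0, 0, 0]]}}

```text
time: 50.0
ee_pos: [0.4462, -0.3947, 0.1764]
eef_rot: [1.0, 0.013, 0.002, 0.001]
ft_force: [-1.8, 2.6, 11.0]
width: 0.0146
```

Request:
{"api": "step_arm", "payload": {"commands": [[0, 0, 0, 0, 0, 0], [0, 0, 0, 0, 0, 0], [0, 0, 0, 0, 0, 0], [0, 0, 0, 0, 0, 0]], "gripper": 0.5}}

```text
time: 50.4
ee_pos: [0.4457, -0.3941, 0.1748]
eef_rot: [1.0, 0.013, 0.001, 0.0]
ft_force: [0.7, -0.7, 0.3]
width: 0.0383
```

Request:
{"api": "step_arm", "payload": {"commands": [[0, 0, -0.03, 0, 0, 0], [0, 0, -0.04, 0, 0, 0], [0, 0, -0.04, 0, 0, 0], [0, 0, -0.04, 0, 0, 0], [0, 0, -0.04, 0, 0, 0], [0, -0.04, -0.02, 0, 0, 0], [0, -0.05, 0, 0, 0, 0], [0, -0.05, 0, 0, 0, 0], [0, 0, 0, 0, 0, 0]]}}

```text
time: 51.3
ee_pos: [0.4432, -0.2475, 0.3856]
eef_rot: [1.0, 0.017, 0.002, -0.001]
ft_force: [0.4, -0.4, 0.0]
width: 0.0437
```

Run:
```python
from h import *
print(read_state()['ee_pos'])
im,c=snap('top'); im2,_=snap('wrist')
cv2.imwrite('pics/t17.png',np.hstack([cv2.resize(im[120:350,180:500],(400,288),interpolation=2),cv2.resize(im2[0:330,60:518],(400,288),interpolation=2)])[:,:,::-1])
cv2.imwrite('pics/t17full.png',im[:,:,::-1])
```

```text
[ 0.4432185  -0.24753513  0.38563408]
```

View pics/t17.png

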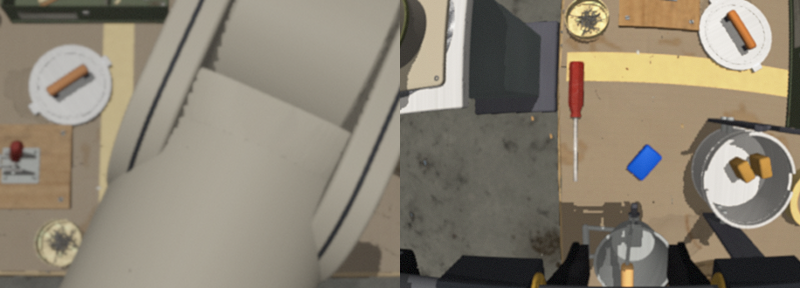

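The canister holds both cakes at about (750,167). The pail stands on the bench at (630,255). The lid has been nudged, so I measure it again.

Run:
```python
from h import *
a=cv2.imread('pics/t17full.png');c=get_calibration('top');h=cv2.cvtColor(a,cv2.COLOR_BGR2HSV)
m=cv2.inRange(h,(4,110,80),(18,255,255));b=np.zeros_like(m);b[150:215,195:270]=255
cn=max(cv2.findContours(m&b,0,2)[0],key=cv2.contourArea)
print('handle',cv2.minAreaRect(np.float32([plane(c,*q[0],.041)[:2]*1000 for q in cn])))
w=cv2.inRange(h,(0,0,165),(180,45,255))&b
cn=max(cv2.findContours(cv2.morphologyEx(w|(m&b),cv2.MORPH_CLOSE,np.ones((7,7),'u1')),0,2)[0],key=cv2.contourArea)
P=np.float32([plane(c,*q[0],.010)[:2]*1000 for q in cn]);ctr,r=cv2.minEnclosingCircle(P);print('encl',ctr,r)
d=P-np.array(ctr);rr=np.hypot(*d.T)
for i in np.argsort(-rr)[:14]: print(P[i].round(),rr[i].round(1),np.arctan2(d[i,1],d[i,0]).round(2))
```

```text
handle ((611.6891479492188, -27.425683975219727), (13.258909225463867, 63.59565734863281), 34.71625900268555)
encl (613.293212890625, -26.808399200439453) 71.4036865234375
[572.  32.] 71.4 2.18
[654. -85.] 71.4 -0.96
[576.  34.] 71.0 2.12
[650. -87.] 70.9 -1.02
[580.  36.] 70.9 2.06
[568.  28.] 70.6 2.26
[660. -79.] 70.5 -0.84
[574.  32.] 70.4 2.16
[652. -85.] 70.3 -0.98
[578.  34.] 70.1 2.1
[648. -87.] 69.9 -1.05
[582.  34.] 68.3 2.04
[646. -85.] 67.3 -1.06
[644.  31.] 65.3 1.08
```

Run:
```python
from h import *
t=get_calibration('top');c=get_calibration('side')
for q1,q2 in [((193,240),(278,296)),((193,240),(276,335))]:
    o1,d1=ray(t,*q1);o2,d2=ray(c,*q2);k=np.linalg.lstsq(np.c_[d1,-d2],o2-o1,rcond=None)[0];print(o1+d1*k[0],o2+d2*k[1])
s=to(613,-27,386,-.965); to(613,-27,150,-.965,start=s)
```

```text
[0.48115828 0.00700198 0.18674844] [0.48262849 0.00733328 0.18707348]
[0.49290155 0.02510127 0.11518378] [0.48354066 0.02319672 0.11316605]
rot [-0.    -0.003  0.993] shift mm [ -88.5 -269.3   -0.7] len 283.0
rot [0. 0. 0.] shift mm [  0.   0. 236.] len 236.0
```

Request:
{"api": "step_arm", "payload": {"commands": [[0, 0, 0, 0, 0, 0.125], [0, 0, 0, 0, 0, 0.125], [0, 0, 0, 0, 0, 0.125], [0, 0, 0, 0, 0, 0.125], [0, 0, 0, 0, 0, 0.125], [0, 0, 0, 0, 0, 0.125], [0, 0, 0, 0, 0, 0.125], [0, 0, 0, 0, 0, 0.118], [-0.012, -0.038, 0, 0, 0, 0], [-0.012, -0.038, 0, 0, 0, 0], [-0.012, -0.038, 0, 0, 0, 0], [-0.012, -0.038, 0, 0, 0, 0]], "gripper": 1.0}}

```text
time: 52.6
ee_pos: [0.5407, -0.1288, 0.3848]
eef_rot: [0.885, -0.466, 0.001, 0.0]
ft_force: [-0.5, -0.8, 1.3]
width: 0.0871
```

Request:
{"api": "step_arm", "payload": {"commands": [[-0.012, -0.038, 0, 0, 0, 0], [-0.012, -0.038, 0, 0, 0, 0], [-0.012, -0.03, 0, 0, 0, 0], [-0.005, -0.011, 0, 0, 0, 0], [0, 0, 0.04, 0, 0, 0], [0, 0, 0.04, 0, 0, 0], [0, 0, 0.04, 0, 0, 0], [0, 0, 0.04, 0, 0, 0], [0, 0, 0.04, 0, 0, 0], [0, 0, 0.036, 0, 0, 0], [0, 0, 0, 0, 0, 0], [0, 0, 0, 0, 0, 0]]}}

```text
time: 53.8
ee_pos: [0.6136, -0.0298, 0.15]
eef_rot: [0.885, -0.466, 0.001, 0.0]
ft_force: [0.2, -0.3, 1.0]
width: 0.0871
```

Run:
```python
from h import *
to(613,-27,35,-.965)
im,c=snap('wrist','w18.png');h=cv2.cvtColor(im,cv2.COLOR_RGB2HSV)
m=cv2.inRange(h,(4,110,80),(18,255,255));b=np.zeros_like(m);b[120:300,220:420]=255
for cn in cv2.findContours(m&b,0,2)[0]:
    if cv2.contourArea(cn)>200:
        print(cv2.boundingRect(cn),cv2.minAreaRect(np.float32([plane(c,*q[0],.041,True)[:2]*1000 for q in cn])))
```

```text
rot [-0.    -0.002 -0.004] shift mm [ -2.7  -1.1 115. ] len 115.0
(220, 258, 61, 42) ((548.5924072265625, -1.5267562866210938), (53.9739990234375, 24.85870933532715), 89.21237182617188)
(271, 226, 95, 23) ((614.8834228515625, -25.152389526367188), (16.454221725463867, 67.63541412353516), 34.6541748046875)
```

Request:
{"api": "step_arm", "payload": {"commands": [[-0.003, -0.003, 0.02, 0, 0, 0], [0, 0, 0.035, 0, 0, 0], [0, 0, 0.03, 0, 0, 0], [0, 0, 0.02, 0, 0, 0], [0, 0, 0.007, 0, 0, 0], [0, 0, 0.002, 0, 0, 0], [0, 0, 0, 0, 0, 0], [0, 0, 0, 0, 0, 0]]}}

```text
time: 54.65
ee_pos: [0.6156, -0.0243, 0.0371]
eef_rot: [0.885, -0.465, 0.002, -0.001]
ft_force: [0.2, -0.0, -1.1]
width: 0.0868
```

Request:
{"api": "step_arm", "payload": {"commands": [[0, 0, 0, 0, 0, 0], [0, 0, 0, 0, 0, 0], [0, 0, 0, 0, 0, 0], [0, 0, 0, 0, 0, 0]], "gripper": 0.5, "grip_force": 30}}

```text
time: 55.05
ee_pos: [0.6156, -0.0247, 0.036]
eef_rot: [0.885, -0.465, 0.002, -0.0]
ft_force: [3.4, -1.6, 0.5]
width: 0.0697
```

Request:
{"api": "step_arm", "payload": {"commands": [[0, 0, -0.01, 0, 0, 0], [0, 0, -0.02, 0, 0, 0], [0, 0, -0.03, 0, 0, 0], [0, 0, -0.04, 0, 0, 0], [0, 0, -0.04, 0, 0, 0], [0, 0, -0.04, 0, 0, 0], [0, 0, -0.04, 0, 0, 0], [0, 0, -0.04, 0, 0, 0], [0, 0, -0.04, 0, 0, 0], [0, 0, 0, 0, 0, 0], [0, 0, 0, 0, 0, 0]]}}

```text
time: 56.15
ee_pos: [0.6137, -0.0238, 0.3356]
eef_rot: [0.885, -0.465, 0.001, -0.0]
ft_force: [-0.0, 0.4, -2.9]
width: 0.0695
```

Run:
```python
from h import *
s=to(617,-257.5,335,.030)
im,c=snap('wrist','w19.png');h=cv2.cvtColor(im,cv2.COLOR_RGB2HSV)
```

```text
rot [-0.001 -0.003 -0.998] shift mm [ -3.7 233.6   0.6] len 234.0
```

Run:
```python
from h import *
c=get_calibration('top')
now,_=snap('top'); cv2.imwrite('pics/t20.png',now[:,:,::-1])
for nm in ('top0','t20'):
    g=cv2.imread(f'pics/{nm}.png',0).astype(np.float32)
    C=np.array([.617,-.2576])
    for it in range(3):
        A=[];b=[];miss=[]
        for t in np.linspace(-np.pi,np.pi,180,endpoint=False):
            r=np.arange(.060,.078,.0005);pr=[]
            uv=np.float32([proj(c,[C[0]+x*np.cos(t),C[1]+x*np.sin(t),.102]) for x in r])
            v=cv2.remap(g,uv[:,:1],uv[:,1:],cv2.INTER_LINEAR)[:,0]
            if abs(abs(t)-np.pi/2)<.45: continue
            if v.max()>185: w=np.clip(v-(v.max()-25),0,None);A.append([1,np.cos(t),np.sin(t)]);b.append((w*r).sum()/w.sum())
            else: miss.append(round(t,2))
        A=np.array(A);b=np.array(b)
        k=np.ones(len(b),bool)
        for _ in range(3):
            x=np.linalg.lstsq(A[k],b[k],rcond=None)[0];k=np.abs(A@x-b)<.0025
        C=C+x[1:]
    print(nm,C,x[0],k.sum(),len(b),'miss',miss)
```

```text
top0 [ 0.62448774 -0.25644811] 0.06607392200907025 99 115 miss [np.float64(-0.59), np.float64(-0.56), np.float64(-0.52), np.float64(-0.49), np.float64(-0.45), np.float64(-0.31), np.float64(-0.21), np.float64(-0.17), np.float64(0.24), np.float64(2.02), np.float64(2.06), np.float64(2.09), np.float64(2.13), np.float64(2.16), np.float64(2.2)]
t20 [ 0.62449499 -0.25655698] 0.06597132896692652 101 119 miss [np.float64(-0.17), np.float64(0.24), np.float64(2.02), np.float64(2.06), np.float64(2.09), np.float64(2.13), np.float64(2.16), np.float64(2.2), np.float64(2.23), np.float64(2.27), np.float64(2.3)]
```

Request:
{"api": "step_arm", "payload": {"commands": [[0, 0, 0, 0, 0, -0.125], [0, 0, 0, 0, 0, -0.125], [0, 0, 0, 0, 0, -0.125], [0, 0, 0, 0, 0, -0.125], [0, 0, 0, 0, 0, -0.125], [0, 0, 0, 0, 0, -0.125], [0, 0, 0, 0, 0, -0.125], [0, 0, 0, 0, 0, -0.123], [0, 0.025, 0, 0, 0, 0], [0, 0.035, 0, 0, 0, 0], [0, 0.04, 0, 0, 0, 0], [0, 0.04, 0, 0, 0, 0]]}}

```text
time: 57.45
ee_pos: [0.6174, -0.1649, 0.3336]
eef_rot: [1.0, 0.016, -0.0, 0.0]
ft_force: [-0.0, -0.3, -1.9]
width: 0.0698
```

Request:
{"api": "step_arm", "payload": {"commands": [[0, 0.04, 0, 0, 0, 0], [0, 0.04, 0, 0, 0, 0], [0, 0.04, 0, 0, 0, 0], [0, 0.04, 0, 0, 0, 0], [0, 0.04, 0, 0, 0, 0], [0, 0.03, 0, 0, 0, 0], [0, 0.015, 0, 0, 0, 0], [0, 0, 0, 0, 0, 0], [0, 0, 0, 0, 0, 0]]}}

```text
time: 58.35
ee_pos: [0.6255, -0.408, 0.334]
eef_rot: [1.0, 0.015, 0.0, -0.001]
ft_force: [-0.4, 0.1, -1.3]
width: 0.0695
```

Run:
```python
from h import *
s=to(617,-257.5,335,.030)
im,c=snap('wrist','w21.png'); print(read_state()['ee_pos'],proj(c,[.617,-.2575,.102],True),proj(c,[.617,-.1875,.102],True),proj(c,[.617,-.3275,.102],True))
np.save('w21c.npy',c,allow_pickle=True)
```

```text
rot [-0.001 -0.     0.   ] shift mm [  -4.  -150.7   -1. ] len 151.0
[ 0.62584876 -0.4073771   0.33462788] (np.float64(317.44938206982346), np.float64(59.40013770692505)) (np.float64(319.7505023483089), np.float64(-4.752946706934381)) (np.float64(315.2117668160655), np.float64(127.80953911212859))
```

View pics/w21.png

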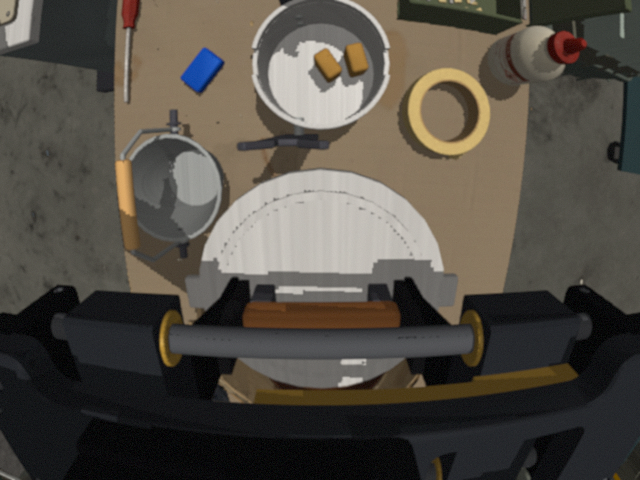

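The canister rim is in clear view at (251–390, 60), with notches near (254,50) and (387,48). Both cakes lie flat inside. Now I fit the rim.

Run:
```python
from h import *
c=np.load('w21c.npy',allow_pickle=True).item()
g=cv2.imread('pics/w21.png',0).astype(np.float32)
C=np.array([.619,-.2585])
for it in range(4):
    A=[];b=[]
    for t in np.linspace(-np.pi,np.pi,180,endpoint=False):
        if .35<t<2.8 or abs(t+np.pi/2)<.5: continue
        r=np.arange(.062,.080,.0005);uv=np.float32([proj(c,[C[0]+x*np.cos(t),C[1]+x*np.sin(t),.102],True) for x in r])
        v=cv2.remap(g,uv[:,:1],uv[:,1:],cv2.INTER_LINEAR)[:,0]; dv=np.diff(cv2.GaussianBlur(v[:,None],(1,5),1)[:,0])
        j=dv.argmin(); A.append([1,np.cos(t),np.sin(t)]);b.append(r[j]+.00025)
    A=np.array(A);b=np.array(b);k=np.ones(len(b),bool)
    for _ in range(4): x=np.linalg.lstsq(A[k],b[k],rcond=None)[0];k=np.abs(A@x-b)<.002
    C=C+x[1:]
print(C,x[0],k.sum(),len(b))
# notch: rim brightness profile along r=.0683
for t in np.r_[np.arange(-.5,.55,.05),np.arange(2.7,3.8,.05)]:
    u=np.float32([proj(c,[C[0]+.0685*np.cos(t),C[1]+.0685*np.sin(t),.102],True)]);print(round(t,2),int(cv2.remap(g,u[:,:1],u[:,1:],1)[0,0]),end=' | ')
# edge points direct
for q in [(251,62),(390,62),(320,129)]: print(plane(c,*q,.102,True).round(4))
# lid handle & lugs in the hand
for q in [(188,290),(457,290),(244,315),(399,315)]: print('lid',q,(Ro.from_quat(read_state()['eef_rot']).inv().apply(plane(c,*q,.31,True)-read_state()['ee_pos'])*1000).round(1))
```

```text
[ 0.61993034 -0.2600248 ] 0.06893420338658607 73 81
-0.5 182 | -0.45 186 | -0.4 189 | -0.35 193 | -0.3 197 | -0.25 198 | -0.2 200 | -0.15 197 | -0.1 146 | -0.05 152 | -0.0 159 | 0.05 170 | 0.1 159 | 0.15 155 | 0.2 163 | 0.25 131 | 0.3 194 | 0.35 199 | 0.4 198 | 0.45 193 | 0.5 186 | 2.7 182 | 2.75 188 | 2.8 190 | 2.85 195 | 2.9 191 | 2.95 98 | 3.0 145 | 3.05 135 | 3.1 151 | 3.15 158 | 3.2 154 | 3.25 149 | 3.3 149 | 3.35 193 | 3.4 196 | 3.45 193 | 3.5 186 | 3.55 181 | 3.6 181 | 3.65 175 | 3.7 174 | 3.75 166 | [ 0.5505 -0.2603  0.102 ]
[ 0.6896 -0.2559  0.102 ]
[ 0.6218 -0.3286  0.102 ]
lid (188, 290) [-69.8  -1.   24.5]
lid (457, 290) [70.8 -1.1 24.7]
lid (244, 315) [-40.5  12.6  24.6]
lid (399, 315) [40.4 12.6 24.7]
```

Run:
```python
from h import *
s=to(619,-257.3,334,.031)
```

```text
rot [-0.001 -0.001  0.001] shift mm [  -2.2 -150.2    0.6] len 150.0
```

Request:
{"api": "step_arm", "payload": {"commands": [[-0.001, -0.02, 0, 0, 0, 0], [-0.001, -0.03, 0, 0, 0, 0], [0, -0.03, 0, 0, 0, 0], [0, -0.03, 0, 0, 0, 0], [0, -0.025, 0, 0, 0, 0], [0, -0.012, 0, 0, 0, 0], [0, -0.003, 0, 0, 0, 0], [0, 0, 0, 0, 0, 0], [0, 0, 0, 0, 0, 0]]}}

```text
time: 59.3
ee_pos: [0.6186, -0.2604, 0.3353]
eef_rot: [1.0, 0.014, 0.001, 0.001]
ft_force: [0.1, 0.1, -1.6]
width: 0.0695
```

Run:
```python
from h import *
s=to(619,-257.3,150,.031)
```

```text
rot [ 0.002 -0.002 -0.002] shift mm [  0.5  -3.1 185.3] len 185.0
```

Request:
{"api": "step_arm", "payload": {"commands": [[0.0005, -0.003, 0.02, 0, 0, 0], [0, 0, 0.035, 0, 0, 0], [0, 0, 0.035, 0, 0, 0], [0, 0, 0.035, 0, 0, 0], [0, 0, 0.03, 0, 0, 0], [0, 0, 0.02, 0, 0, 0], [0, 0, 0.008, 0, 0, 0], [0, 0, 0, 0, 0, 0], [0, 0, 0, 0, 0, 0]]}}

```text
time: 60.2
ee_pos: [0.6203, -0.2569, 0.1537]
eef_rot: [1.0, 0.015, 0.002, 0.001]
ft_force: [0.3, 0.3, -1.0]
width: 0.0693
```

Run:
```python
from h import *
s=to(619,-257.3,122,.031);print(read_state()['ft_force'])
im,c=snap('wrist');im2,_=snap('top')
A=cv2.resize(im[150:330,150:490],None,fx=1.18,fy=1.18,interpolation=2);B=cv2.resize(im2[120:240,290:430],None,fx=2.8,fy=2.8,interpolation=2)
o=np.zeros((340,800,3),'u1');o[:A.shape[0],:A.shape[1]]=A;o[:B.shape[0],405:405+B.shape[1]]=B;cv2.imwrite('pics/m22.png',o[:,:,::-1])
```

```text
rot [ 0.002 -0.004 -0.001] shift mm [-1.3  0.4 31.7] len 32.0
[ 0.29955703  0.30262057 -0.99720701]
```

View pics/m22.png

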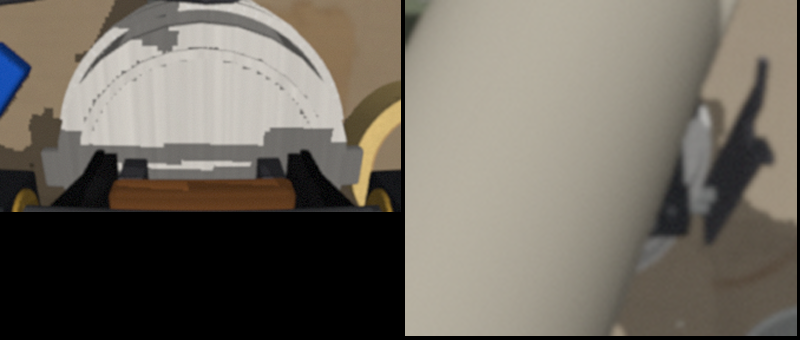

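Request:
{"api": "step_arm", "payload": {"commands": [[-0.001, 0, 0.005, 0, 0, 0], [0, 0, 0.005, 0, 0, 0], [0, 0, 0.004, 0, 0, 0], [0, 0, 0.003, 0, 0, 0], [0, 0, 0, 0, 0, 0]]}}

```text
time: 60.8
ee_pos: [0.6185, -0.2559, 0.1347]
eef_rot: [1.0, 0.015, 0.001, 0.0]
ft_force: [-0.0, 0.0, -1.4]
width: 0.0693
```

Request:
{"api": "step_arm", "payload": {"commands": [[0, 0, 0.003, 0, 0, 0], [0, 0, 0.003, 0, 0, 0], [0, 0, 0.003, 0, 0, 0], [0, 0, 0, 0, 0, 0]]}}

```text
time: 61.2
ee_pos: [0.6186, -0.256, 0.1259]
eef_rot: [1.0, 0.015, 0.001, 0.0]
ft_force: [0.9, 0.4, -2.3]
width: 0.0694
```

No contact yet and already below the lugs-on-rim height. I go down to seating.

Request:
{"api": "step_arm", "payload": {"commands": [[0, 0, 0.002, 0, 0, 0], [0, 0, 0.002, 0, 0, 0], [0, 0, 0.001, 0, 0, 0], [0, 0, 0, 0, 0, 0]]}}

```text
time: 61.6
ee_pos: [0.619, -0.2562, 0.1222]
eef_rot: [1.0, 0.015, 0.001, 0.0]
ft_force: [-0.8, 1.2, 4.2]
width: 0.0696
```

```bash
python3 -c "
from h import *
s=read_state();print(s['ee_pos'],s['ft_force'])"
```

```text
[ 0.61896659 -0.25618118  0.12220407] [-0.81045671  1.22926457  4.23589658]
```

Request:
{"api": "step_arm", "payload": {"commands": [[0, 0, 0, 0, 0, 0], [0, 0, 0, 0, 0, 0], [0, 0, 0, 0, 0, 0], [0, 0, 0, 0, 0, 0], [0, 0, 0, 0, 0, 0]], "gripper": 1.0}}

```text
time: 62.1
ee_pos: [0.6188, -0.2561, 0.1214]
eef_rot: [1.0, 0.015, 0.001, 0.0]
ft_force: [0.1, 0.9, -0.5]
width: 0.0862
```

Request:
{"api": "step_arm", "payload": {"commands": [[0, 0, -0.01, 0, 0, 0], [0, 0, -0.03, 0, 0, 0], [0, 0, -0.04, 0, 0, 0], [0, 0, -0.04, 0, 0, 0], [0, 0, -0.04, 0, 0, 0], [0, 0, -0.03, 0, 0, 0], [-0.04, 0, 0, 0, 0, 0], [-0.05, 0, 0, 0, 0, 0], [-0.05, -0.02, 0, 0, 0, 0], [-0.04, -0.04, 0, 0, 0, 0], [0, -0.05, 0, 0, 0, 0], [0, -0.05, 0, 0, 0, 0]]}}

```text
time: 63.3
ee_pos: [0.4409, -0.1065, 0.3124]
eef_rot: [1.0, 0.014, 0.002, 0.001]
ft_force: [1.0, 1.5, 0.3]
width: 0.087
```

Request:
{"api": "step_arm", "payload": {"commands": [[0, -0.05, 0, 0, 0, 0], [0, -0.05, 0, 0, 0, 0], [0, -0.05, 0, 0, 0, 0], [0, -0.05, 0, 0, 0, 0], [0, 0, 0, 0, 0, 0], [0, 0, 0, 0, 0, 0]]}}

```text
time: 63.9
ee_pos: [0.4358, 0.0933, 0.3115]
eef_rot: [1.0, 0.016, 0.001, 0.001]
ft_force: [0.3, -0.6, -0.0]
width: 0.0872
```

Run:
```python
from h import *
print(read_state()['ee_pos'])
im,c=snap('side');t,ct=snap('top')
A=cv2.resize(im[120:280,220:420],None,fx=2,fy=2.0,interpolation=2);B=cv2.resize(t[110:350,190:500],None,fx=1.29,fy=1.29,interpolation=2)
o=np.zeros((330,800,3),'u1');o[:A.shape[0],:A.shape[1]]=A;o[:B.shape[0],400:400+B.shape[1]]=B[:330,:400];cv2.imwrite('pics/m23.png',o[:,:,::-1])
# handle height by triangulation
P=[]
for I in(im,t):
    h=cv2.cvtColor(I,cv2.COLOR_RGB2HSV);m=cv2.inRange(h,(4,110,80),(18,255,255));b=np.zeros_like(m)
    if I is im: b[180:260,235:310]=255
    else: b[130:215,310:405]=255
    cn=max(cv2.findContours(m&b,0,2)[0],key=cv2.contourArea);M=cv2.moments(cn);P.append((M['m10']/M['m00'],M['m01']/M['m00'],M['m00']))
print(P)
o1,d1=ray(c,*P[0][:2]);o2,d2=ray(ct,*P[1][:2]);k=np.linalg.lstsq(np.c_[d1,-d2],o2-o1,rcond=None)[0];print(o1+d1*k[0],o2+d2*k[1])
```

```text
[0.4358498  0.09332035 0.3115171 ]Traceback (most recent call last):
  File "<stdin>", line 12, in <module>
ZeroDivisionError: float division by zero
```

View pics/m23.png

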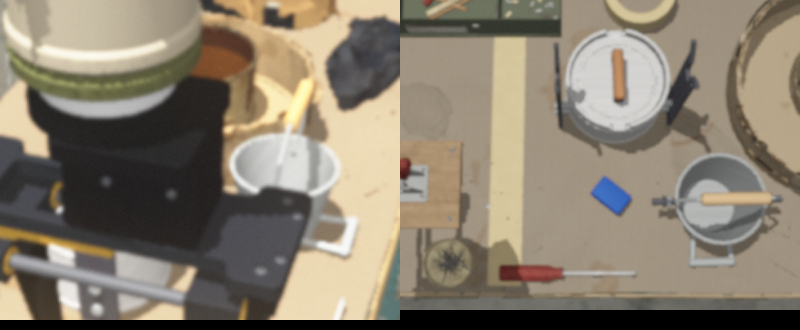

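The lid sits flat on the canister and the pail stands empty and upright at (720,200) in the crop. The seating height also fits, with the TCP at 0.122 and the handle at about 0.120. I hand in.

```bash
python3 -c "
from h import *
print(read_state()['time']);print(close_job())"
```

```text
64.0
the job is handed in; nothing more can be done
None
```

The job is done and handed in at 64 s.

- **Wax:** The one loose cake went into the pail with wax_1. I hung the pail in the forks by its bail and tipped it about 2.1 rad. A wrist picture showed both cakes lying flat in the canister.
- **First tipping tries:** The first two failed because the bar slipped out of the fingers. Each time the pail swung back to hang upright with its wax still in it. On the third try I turned the tool along with the pail, which worked.
- **Pail:** It stands empty and upright on the bench at about (0.446, -0.394), clear of the canister.
- **Lid:** It had been knocked about 2 cm aside during the run, so I measured it again before picking it up. On the canister it went down to a handle height of about 0.120 m with only light contact. That is the height for both lugs in the notches; resting on the rim would give 0.132 m. The last top view shows it flat, with its handle along the canister's x axis.

**Not confirmed, or over budget:**
- A last check of the lid height by camera failed because the arm blocked the side view, so the height rests on the arm's own reading.
- The pail's bail tilted after I let go, but the pail stayed upright.
- I viewed about 21 pictures against the budget of 14.

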